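# Swap the field meter battery packs at the charger

### The arm

A 7-joint arm with a two-finger parallel gripper is mounted at the origin on the work surface. World frame = base frame: x ahead of the robot, y to its left, z up, the work surface at z = 0. Lengths are in m, angles in rad, forces in N, time in s.
With the tool pointing down it reaches from about 0.35 to 0.9 m from the base axis. Payload 7.2 kg.
Tool frame: the origin (TCP) lies at the very end of the fingers, on their centre line; the grasp point (between the pads) lies 19 mm behind it; z points along the fingers, y is the direction in which the jaws open and shut (so a half turn about z gives the same grasp; the last joint's range is limited). The gripper opens to 88 mm and grips with 3 to 60 N. Pads are 20 mm wide; open, the fingers measure 115 mm over their backs; the gripper's body (75 mm by 178 mm) begins 61 mm behind the grasp point.
Start: joints at [-1.376, 0.411, -0.013, 1.596, 0.006, 1.134, -0.082], TCP at [0.162, 0.604, 0.189] pointing down, gripper open.
Joint ranges: [-2.95, 2.95], [-0.29, 1.99], [-1.47, 1.44], [0.14, 2.54], [-1.03, 4.17], [0.13, 1.85], [-2.86, 2.86]. Speed limits (rad/s): [2.39, 2.39, 3.01, 3.01, 3.14, 3.14, 3.14].

### API

Orientations are given as a 3x3 rotation matrix whose columns are the frame's x, y, z axes.
In Python, from cell import bot gives the robot as it stands.
- The arm moves only by the shell command python3 -m inch 'ROWS' [FORCE]. ROWS is JSON, a list of rows, each a list of 3 entries, a list of its own where there are three numbers: the shift along the tool's x, y, z in mm, then the turn, a rotation vector about the tool's x, y, z in rad, then the opening, from 0 (shut) to 1 (fully open). A call has 1 to 12 rows; each row shifts and turns the commanded pose from where the row before left it, along the tool's axes as they then stand; what a row does not reach is not made up. A row lasts 1/12 s, in which the tool goes at most 41.7 mm and 7.16 degrees, less where a joint would pass 70% of its speed; a pose out of reach is approached as far as the arm can. A call with a gripper value outside its range is refused whole. The fingers move at their own pace and stop on an object; FORCE is the grip in N (left out, the last holds). Time passes only in rows, so rows that do not move let the fingers close. It gives the time, the measured TCP pose, the force and the opening at its end, in the units of the state.
- bot.state(): the state, without advancing time (a new reading comes with each control period).
- bot.capture(name): name is "scene" or "top" or "wrist"; returns the picture (480x640x3 uint8, blue, green, red); there is no depth.
- bot.camera_params(name): a dict with "camera_matrix" (3x3 intrinsics, pixels), "k1" (the pictures are not rectified: a ray, as slopes to the right and down, at radius r is drawn at 1 + k1 r^2 times it, then the intrinsics apply), "pose" (4x4, takes a point from camera to world coordinates). Camera axes: x right, y up, looking along -z (the intrinsics and any distortion apply to the point x, -y, -z); pixel columns grow to the right and rows downward; lengths in m; the calibration is good to about 2 mm. A picture is of the moment at which its call begins: read the wrist's pose just before it. camera_params takes no time and is no camera call; for the wrist camera it gives the pose at the moment of the call.
- bot.hand_in(): hands the job in, once; it reports no verdict.
The state is a dict: "t": time; "joint_positions": joint angles; "joint_vel": joint speeds; "effort": joint torques, N m; "tool_pos": TCP position; "tcp_rot": TCP orientation; "contact_force": force on the tool from outside, world axes, zero at the start; "wrist_torque": the same for the moment, N m; "opening": finger opening in m.
Only numpy, scipy, OpenCV 4.12 (cv2) and the standard library are available. Lean on these libraries where they do the work, as an engineer would, in place of code of your own. Each camera call takes 0.05 s, during which the arm holds its last target.

### The job

Swap the battery packs for the field meters: switch the charger off before you touch the packs, pull every charged pack out of it and stand each upright on the floor of a pack pocket of its own in the open field case, and press the spent packs that stand on the bench fully home into free charger bays, turned the way their key notch fits. Only when all packs are in place, switch the charger on again; do not shift or tip the glassware and bottles around.

Things in the scene. Friction and masses are not known exactly. Their poses are not given: they have to be found in the camera images.
- rocker (a joint): black rocker switch on the charger's low front ledge, 22 (x) x 44 (y) mm, hinged at its middle (charger frame x -77, y 0; top 29 mm above the bench) about the charger's x. +0.2 rad = on (its -y end down, +y end up), -0.2 = off (+y end down). Raised end's top 33 mm high, lowered end's 25, ledge 18. About 2 N at the end turns it; it stays as left
- charger: fixed grey charger, 195 (x) x 172 (y) mm, deck 40 mm high from x -54 on, origin on the bench under its middle, low switch ledge at x -105..-54. 2 x 2 upright bays, 40 (x) x 57 (y) mm, 26 deep, mouth flared 5 mm in its top 9; a pack stands 36 mm above the deck. On each bay's +y wall a key rib up to the flare, 5 mm wide, 5 proud; on its -y wall a sprung detent: some 6 to 10 N pulls a pack out or pushes it home
- bay1 (a point): centre of bay 1's floor, 14 mm above the bench, at x -26, y -36 mm in the charger's frame, same axes. A pack that is home has its origin here and its x (notch end) along the charger's +y; the wrong way round it stands on the rib, proud
- bay2 (a point): centre of bay 2's floor, 14 mm above the bench, at x -26, y 36 mm in the charger's frame, same axes. A pack that is home has its origin here and its x (notch end) along the charger's +y; the wrong way round it stands on the rib, proud
- bay3 (a point): centre of bay 3's floor, 14 mm above the bench, at x 60, y -36 mm in the charger's frame, same axes. A pack that is home has its origin here and its x (notch end) along the charger's +y; the wrong way round it stands on the rib, proud
- bay4 (a point): centre of bay 4's floor, 14 mm above the bench, at x 60, y 36 mm in the charger's frame, same axes. A pack that is home has its origin here and its x (notch end) along the charger's +y; the wrong way round it stands on the rib, proud
- case: fixed dark field case lying open, origin on the bench under the middle of its pack pockets; base x -75..150, y +-74 mm, rim 46 mm high; carrying handle at its -x front, handheld meter in its far part, lid laid back beyond. 2 x 2 plain pack pockets, 46 (x) x 64 (y) mm, 22 deep; the trough with an electrode between the rows is no pocket
- pocket1 (a point): centre of the floor of pack pocket 1, 24 mm above the bench, at x -45, y -35 mm in the case's frame, same axes; a pack stands in it lengthways along the case's y, either way round
- pocket2 (a point): centre of the floor of pack pocket 2, 24 mm above the bench, at x -45, y 35 mm in the case's frame, same axes; a pack stands in it lengthways along the case's y, either way round
- pocket3 (a point): centre of the floor of pack pocket 3, 24 mm above the bench, at x 45, y -35 mm in the case's frame, same axes; a pack stands in it lengthways along the case's y, either way round
- pocket4 (a point): centre of the floor of pack pocket 4, 24 mm above the bench, at x 45, y 35 mm in the case's frame, same axes; a pack stands in it lengthways along the case's y, either way round
- charged1: charged battery pack, at the start home in bay 1 (may be absent): grey, 54 (x) x 36 (y) x 62 mm high, 150 g (low centre of mass), origin under its centre, z up. Key: notch 11 mm wide, 8 deep, all the way up its +x end face, a slot in that end seen from above. Detent groove in the -x end, 5 to 15 mm up. Lowest 4 mm narrower (x -24..17, y +-16). Grip the plain +-y sides.
- charged2: charged battery pack, at the start home in bay 2 (may be absent): same as charged1
- charged3: charged battery pack, at the start home in bay 3 (may be absent): same as charged1
- charged4: charged battery pack, at the start home in bay 4 (may be absent): same as charged1
- spent1: spent battery pack, at the start standing upright on the bench between charger and case, turned any way (may be absent): same as charged1
- spent2: spent battery pack, at the start standing upright on the bench between charger and case, turned any way (may be absent): same as charged1
- spent3: spent battery pack, at the start standing upright on the bench between charger and case, turned any way (may be absent): same as charged1
- beaker1: bystander: clear beaker, 52 mm across, 60 high, origin under its centre
- beaker2: bystander: clear beaker, 60 mm across, 75 high, origin under its centre
- beaker3: bystander: clear beaker, 68 mm across, 90 high, origin under its centre
- reagent: bystander: amber reagent bottle, 60 mm across, 130 high, origin under its centre
- wash_bottle: bystander: white wash bottle, 68 mm across, 205 high, origin under its centre
- buffer: bystander: small white jar, 44 mm across, 75 high, origin under its centre
Not all that is in view belongs to the job. Leave any blue look-alike of the charged4 alone.

How it is judged:
On the way, in this order (a step that is already met when the one before it is completed fails the run):
1. the charger is switched off while the charged packs are still home in it (value of joint rocker below -0.12 rad and distance of each of charged1, charged2, charged3, charged4 from where it was at the start of the episode below 0.008 m), for 0.2 s.
2. with the charger off, every charged pack stands in a case pocket and every spent pack is home in a bay, all at rest (value of joint rocker below -0.12 rad and angle between each of charged1, charged2, charged3, charged4's own z axis and vertical below 0.12 rad and linear speed of each of charged1, charged2, charged3, charged4, spent1, spent2, spent3 below 0.03 m/s and ((horizontal distance between charged1 and pocket1 below 0.012 m and z of charged1 in the frame of pocket1 below 0.005 m) or (horizontal distance between charged1 and pocket2 below 0.012 m and z of charged1 in the frame of pocket2 below 0.005 m) or (horizontal distance between charged1 and pocket3 below 0.012 m and z of charged1 in the frame of pocket3 below 0.005 m) or (horizontal distance between charged1 and pocket4 below 0.012 m and z of charged1 in the frame of pocket4 below 0.005 m)) and ((horizontal distance between charged2 and pocket1 below 0.012 m and z of charged2 in the frame of pocket1 below 0.005 m) or (horizontal distance between charged2 and pocket2 below 0.012 m and z of charged2 in the frame of pocket2 below 0.005 m) or (horizontal distance between charged2 and pocket3 below 0.012 m and z of charged2 in the frame of pocket3 below 0.005 m) or (horizontal distance between charged2 and pocket4 below 0.012 m and z of charged2 in the frame of pocket4 below 0.005 m)) and ((horizontal distance between charged3 and pocket1 below 0.012 m and z of charged3 in the frame of pocket1 below 0.005 m) or (horizontal distance between charged3 and pocket2 below 0.012 m and z of charged3 in the frame of pocket2 below 0.005 m) or (horizontal distance between charged3 and pocket3 below 0.012 m and z of charged3 in the frame of pocket3 below 0.005 m) or (horizontal distance between charged3 and pocket4 below 0.012 m and z of charged3 in the frame of pocket4 below 0.005 m)) and ((horizontal distance between charged4 and pocket1 below 0.012 m and z of charged4 in the frame of pocket1 below 0.005 m) or (horizontal distance between charged4 and pocket2 below 0.012 m and z of charged4 in the frame of pocket2 below 0.005 m) or (horizontal distance between charged4 and pocket3 below 0.012 m and z of charged4 in the frame of pocket3 below 0.005 m) or (horizontal distance between charged4 and pocket4 below 0.012 m and z of charged4 in the frame of pocket4 below 0.005 m)) and angle between each of spent1, spent2, spent3's own z axis and vertical below 0.06 rad and ((horizontal distance between spent1 and bay1 below 0.006 m and z of spent1 in the frame of bay1 below 0.003 m and angle between the x axis of spent1 and the y axis of bay1, either way round below 0.12 rad) or (horizontal distance between spent1 and bay2 below 0.006 m and z of spent1 in the frame of bay2 below 0.003 m and angle between the x axis of spent1 and the y axis of bay2, either way round below 0.12 rad) or (horizontal distance between spent1 and bay3 below 0.006 m and z of spent1 in the frame of bay3 below 0.003 m and angle between the x axis of spent1 and the y axis of bay3, either way round below 0.12 rad) or (horizontal distance between spent1 and bay4 below 0.006 m and z of spent1 in the frame of bay4 below 0.003 m and angle between the x axis of spent1 and the y axis of bay4, either way round below 0.12 rad)) and ((horizontal distance between spent2 and bay1 below 0.006 m and z of spent2 in the frame of bay1 below 0.003 m and angle between the x axis of spent2 and the y axis of bay1, either way round below 0.12 rad) or (horizontal distance between spent2 and bay2 below 0.006 m and z of spent2 in the frame of bay2 below 0.003 m and angle between the x axis of spent2 and the y axis of bay2, either way round below 0.12 rad) or (horizontal distance between spent2 and bay3 below 0.006 m and z of spent2 in the frame of bay3 below 0.003 m and angle between the x axis of spent2 and the y axis of bay3, either way round below 0.12 rad) or (horizontal distance between spent2 and bay4 below 0.006 m and z of spent2 in the frame of bay4 below 0.003 m and angle between the x axis of spent2 and the y axis of bay4, either way round below 0.12 rad)) and ((horizontal distance between spent3 and bay1 below 0.006 m and z of spent3 in the frame of bay1 below 0.003 m and angle between the x axis of spent3 and the y axis of bay1, either way round below 0.12 rad) or (horizontal distance between spent3 and bay2 below 0.006 m and z of spent3 in the frame of bay2 below 0.003 m and angle between the x axis of spent3 and the y axis of bay2, either way round below 0.12 rad) or (horizontal distance between spent3 and bay3 below 0.006 m and z of spent3 in the frame of bay3 below 0.003 m and angle between the x axis of spent3 and the y axis of bay3, either way round below 0.12 rad) or (horizontal distance between spent3 and bay4 below 0.006 m and z of spent3 in the frame of bay4 below 0.003 m and angle between the x axis of spent3 and the y axis of bay4, either way round below 0.12 rad))), for 0.2 s.
3. the charger is switched on again (value of joint rocker above 0.12 rad), for 0.2 s.
At the end, for the whole second after the job is handed in: Rocker on (above 0.12). Charged packs upright (0.12 rad) in case pockets, origin within 12 mm of centre, under 5 mm off the floor. Spent packs home in bays: within 6 mm of centre, lengthways along the bay (0.12 rad), under 3 mm off the floor, tilt under 0.06. All at rest (value of joint rocker above 0.12 rad and angle between each of charged1, charged2, charged3, charged4's own z axis and vertical below 0.12 rad and linear speed of each of charged1, charged2, charged3, charged4, spent1, spent2, spent3 below 0.03 m/s and ((horizontal distance between charged1 and pocket1 below 0.012 m and z of charged1 in the frame of pocket1 below 0.005 m) or (horizontal distance between charged1 and pocket2 below 0.012 m and z of charged1 in the frame of pocket2 below 0.005 m) or (horizontal distance between charged1 and pocket3 below 0.012 m and z of charged1 in the frame of pocket3 below 0.005 m) or (horizontal distance between charged1 and pocket4 below 0.012 m and z of charged1 in the frame of pocket4 below 0.005 m)) and ((horizontal distance between charged2 and pocket1 below 0.012 m and z of charged2 in the frame of pocket1 below 0.005 m) or (horizontal distance between charged2 and pocket2 below 0.012 m and z of charged2 in the frame of pocket2 below 0.005 m) or (horizontal distance between charged2 and pocket3 below 0.012 m and z of charged2 in the frame of pocket3 below 0.005 m) or (horizontal distance between charged2 and pocket4 below 0.012 m and z of charged2 in the frame of pocket4 below 0.005 m)) and ((horizontal distance between charged3 and pocket1 below 0.012 m and z of charged3 in the frame of pocket1 below 0.005 m) or (horizontal distance between charged3 and pocket2 below 0.012 m and z of charged3 in the frame of pocket2 below 0.005 m) or (horizontal distance between charged3 and pocket3 below 0.012 m and z of charged3 in the frame of pocket3 below 0.005 m) or (horizontal distance between charged3 and pocket4 below 0.012 m and z of charged3 in the frame of pocket4 below 0.005 m)) and ((horizontal distance between charged4 and pocket1 below 0.012 m and z of charged4 in the frame of pocket1 below 0.005 m) or (horizontal distance between charged4 and pocket2 below 0.012 m and z of charged4 in the frame of pocket2 below 0.005 m) or (horizontal distance between charged4 and pocket3 below 0.012 m and z of charged4 in the frame of pocket3 below 0.005 m) or (horizontal distance between charged4 and pocket4 below 0.012 m and z of charged4 in the frame of pocket4 below 0.005 m)) and angle between each of spent1, spent2, spent3's own z axis and vertical below 0.06 rad and ((horizontal distance between spent1 and bay1 below 0.006 m and z of spent1 in the frame of bay1 below 0.003 m and angle between the x axis of spent1 and the y axis of bay1, either way round below 0.12 rad) or (horizontal distance between spent1 and bay2 below 0.006 m and z of spent1 in the frame of bay2 below 0.003 m and angle between the x axis of spent1 and the y axis of bay2, either way round below 0.12 rad) or (horizontal distance between spent1 and bay3 below 0.006 m and z of spent1 in the frame of bay3 below 0.003 m and angle between the x axis of spent1 and the y axis of bay3, either way round below 0.12 rad) or (horizontal distance between spent1 and bay4 below 0.006 m and z of spent1 in the frame of bay4 below 0.003 m and angle between the x axis of spent1 and the y axis of bay4, either way round below 0.12 rad)) and ((horizontal distance between spent2 and bay1 below 0.006 m and z of spent2 in the frame of bay1 below 0.003 m and angle between the x axis of spent2 and the y axis of bay1, either way round below 0.12 rad) or (horizontal distance between spent2 and bay2 below 0.006 m and z of spent2 in the frame of bay2 below 0.003 m and angle between the x axis of spent2 and the y axis of bay2, either way round below 0.12 rad) or (horizontal distance between spent2 and bay3 below 0.006 m and z of spent2 in the frame of bay3 below 0.003 m and angle between the x axis of spent2 and the y axis of bay3, either way round below 0.12 rad) or (horizontal distance between spent2 and bay4 below 0.006 m and z of spent2 in the frame of bay4 below 0.003 m and angle between the x axis of spent2 and the y axis of bay4, either way round below 0.12 rad)) and ((horizontal distance between spent3 and bay1 below 0.006 m and z of spent3 in the frame of bay1 below 0.003 m and angle between the x axis of spent3 and the y axis of bay1, either way round below 0.12 rad) or (horizontal distance between spent3 and bay2 below 0.006 m and z of spent3 in the frame of bay2 below 0.003 m and angle between the x axis of spent3 and the y axis of bay2, either way round below 0.12 rad) or (horizontal distance between spent3 and bay3 below 0.006 m and z of spent3 in the frame of bay3 below 0.003 m and angle between the x axis of spent3 and the y axis of bay3, either way round below 0.12 rad) or (horizontal distance between spent3 and bay4 below 0.006 m and z of spent3 in the frame of bay4 below 0.003 m and angle between the x axis of spent3 and the y axis of bay4, either way round below 0.12 rad))); the robot touches nothing.
It fails at once if a beaker, bottle or jar is shifted more than 40 mm or tipped over (distance of any of beaker1, beaker2, beaker3, reagent, wash_bottle, buffer from where it was at the start of the episode above 0.04 m or angle between any of beaker1, beaker2, beaker3, reagent, wash_bottle, buffer's own z axis and vertical above 0.5 rad).
Of charged1, charged2, charged3, charged4 only 2 to 3 are there at a start; the rules pass over those that are not, and their reading is None.
Of spent1, spent2, spent3 only 2 to 3 are there at a start; the rules pass over those that are not, and their reading is None.
At some moment in a run one of spent1, spent2, spent3 may be knocked a few centimetres aside while the robot is not near it.
It also fails if it takes over 210 s, if anything falls off the work surface, if the arm or the gripper's body presses on something with over 40 N, if the wrist force passes 120 N, or if a joint passes its speed limit or range.

## Working session

There is one attempt and no reset: what is moved stays moved. The work goes in short steps, Python scripts to look and compute and a shell command to move; the robot and the scene stay as the last step left them, time stands still between calls to the robot, and variables do not carry over. Pictures are saved under pics/ and viewed, and the job is handed in when it is done.

```bash
ls -la; mkdir -p pics; python3 - <<'E'
from cell import bot
import cv2
print(bot.state())
for n in ["scene","top","wrist"]:
    p=bot.camera_params(n);print(n,p)
    cv2.imwrite(f"pics/{n}0.png",bot.capture(n))
E
```

```text
total 12
drwxr-xr-x  3 agent agent 4096 Dec  7 08:14 .
drwxr-xr-x 23 root  root  4096 Dec  7 08:14 ..
drwxr-xr-x  2 agent agent 4096 Dec  7 08:14 pics
{'t': 0.0, 'joint_positions': array([-1.37620098,  0.41191253, -0.01271428,  1.59702566,  0.00561257,
        1.13428987, -0.08220687]), 'joint_vel': array([-0.00047168,  0.00053682, -0.00136772, -0.00116856,  0.00263586,
        0.00176317, -0.00064908]), 'effort': array([-4.90145048e-04, -5.87934494e+01,  6.41179942e-01, -2.91069388e+01,
       -5.39344351e-02,  1.84991764e-02,  1.33340282e-04]), 'tool_pos': array([0.16226702, 0.60299801, 0.18810877]), 'tcp_rot': array([[-9.65674102e-01,  2.59756504e-01, -2.94862205e-04],
       [ 2.59756642e-01,  9.65672830e-01, -1.57229771e-03],
       [-1.23674136e-04, -1.59491959e-03, -9.99998720e-01]]), 'contact_force': array([-0.61530639,  0.45754123, -0.9575346 ]), 'wrist_torque': array([-0.0194482 ,  0.05288926, -0.03689093]), 'opening': 0.08788179972819937}
scene {'camera_matrix': array([[494.83102634,   0.        , 320.81461731],
       [  0.        , 494.83102634, 243.47956167],
       [  
[... 543 characters left out ...]
[[ 0.00314254,  0.992246  , -0.12424977,  0.37311887],
       [-0.99984142,  0.00529569,  0.0170027 ,  0.00509091],
       [ 0.01752885,  0.12417664,  0.99210529,  1.54284799],
       [ 0.        ,  0.        ,  0.        ,  1.        ]])}
wrist {'camera_matrix': array([[349.0948156 ,   0.        , 317.89748821],
       [  0.        , 349.0948156 , 243.77005291],
       [  0.        ,   0.        ,   1.        ]]), 'k1': -0.05634858265470585, 'pose': array([[ 0.26044283, -0.92170262, -0.28746096,  0.08106627],
       [ 0.96548808,  0.24816302,  0.07904358,  0.62599188],
       [-0.00151749, -0.29812646,  0.95452517,  0.38474363],
       [ 0.        ,  0.        ,  0.        ,  1.        ]])}
```

View pics/top0.png

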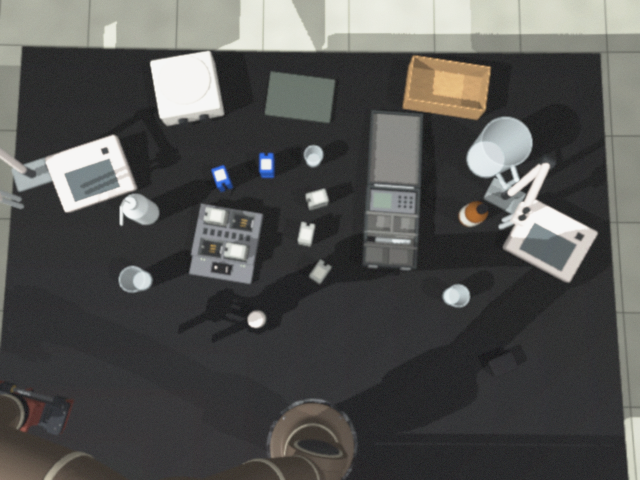

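View pics/scene0.png

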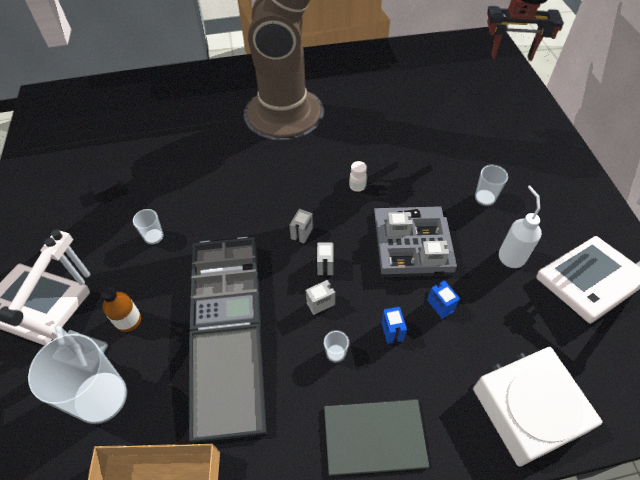

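View pics/wrist0.png

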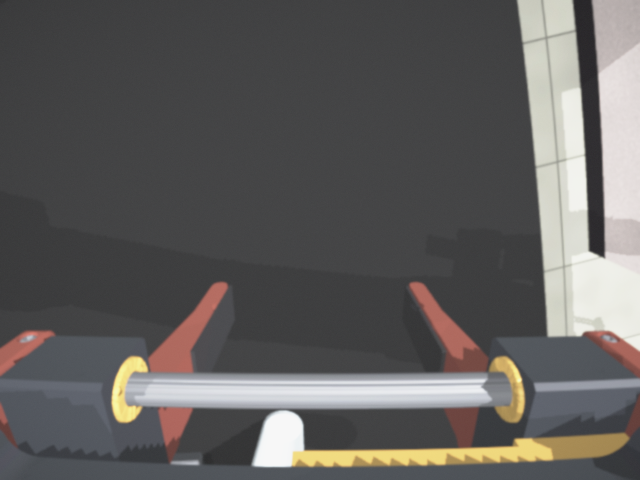

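```bash
cat > h.py <<'E'
import numpy as np, cv2
from cell import bot
P={}
def par(n):
    if n=='wrist': return bot.camera_params(n)
    if n not in P: P[n]=bot.camera_params(n)
    return P[n]
def proj(n,X,p=None):
    p=p or par(n);X=np.atleast_2d(np.array(X,float));T=np.linalg.inv(p['pose'])
    c=X@T[:3,:3].T+T[:3,3]
    s=np.c_[c[:,0]/-c[:,2],-c[:,1]/-c[:,2]]
    s=s*(1+p['k1']*(s**2).sum(1,keepdims=True))
    K=p['camera_matrix'];return s@K[:2,:2].T+K[:2,2]
def back(n,uv,z,p=None):
    p=p or par(n);K=p['camera_matrix'];uv=np.atleast_2d(np.array(uv,float))
    d=(uv-K[:2,2])/np.array([K[0,0],K[1,1]]);s=d.copy()
    for _ in range(20): s=d/(1+p['k1']*(s**2).sum(1,keepdims=True))
    r=np.c_[s[:,0],-s[:,1],-np.ones(len(s))]@p['pose'][:3,:3].T;o=p['pose'][:3,3]
    z=np.broadcast_to(z,len(r))
    return o+r*((z-o[2])/r[:,2])[:,None]
def crop(im,x,y,w,h,k,name):
    c=cv2.resize(im[y:y+h,x:x+w],None,fx=k,fy=k,interpolation=cv2.INTER_CUBIC);cv2.imwrite('pics/'+name,c)
E
python3 - <<'E'
from h import *
t=cv2.imread('pics/top0.png');s=cv2.imread('pics/scene0.png')
crop(t,180,195,100,100,6,'tc1.png'); crop(t,290,180,140,100,5,'tc2.png'); crop(s,360,190,110,100,6,'sc1.png'); crop(s,280,200,70,120,5,'sc2.png')
crop(s,180,220,90,110,5,'sc3.png')
E
```

```text
(no output)
```

View pics/tc1.png

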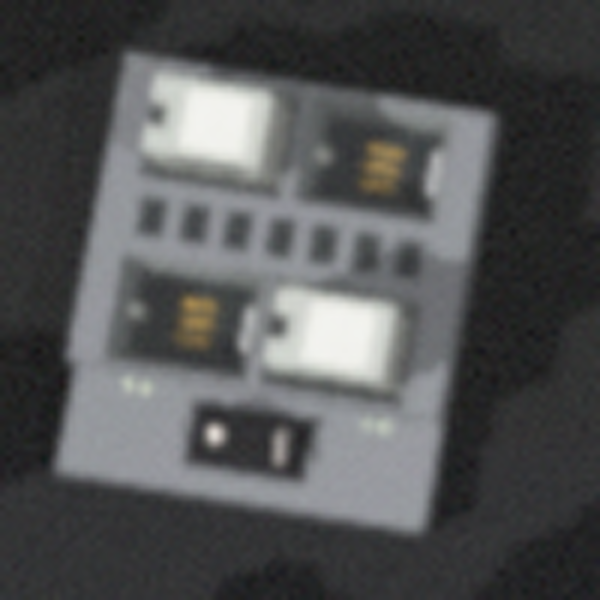

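View pics/tc2.png

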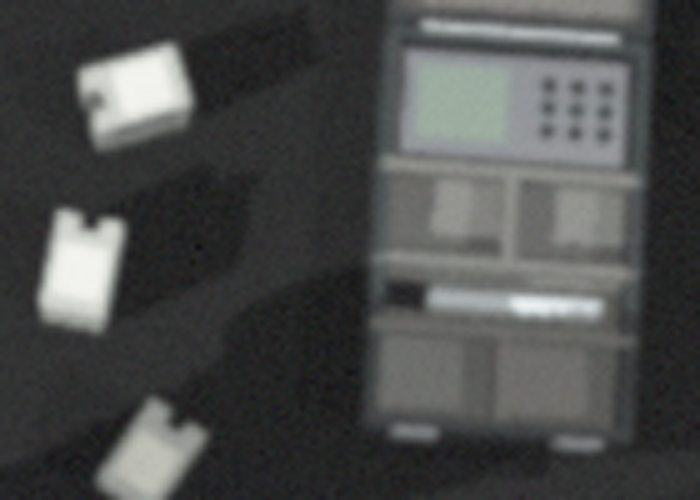

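View pics/sc1.png

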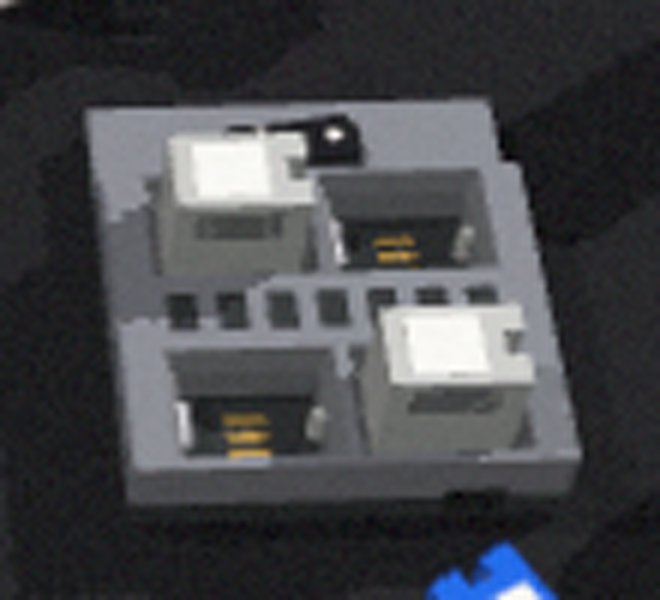

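View pics/sc2.png

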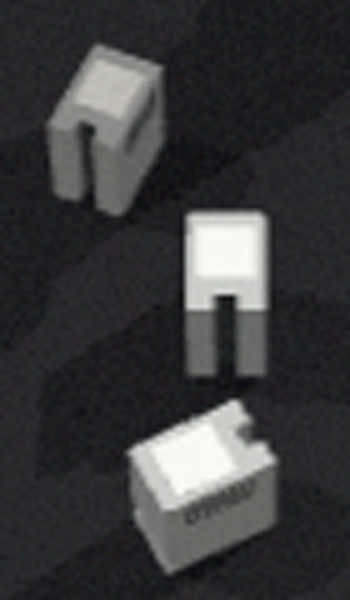

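View pics/sc3.png

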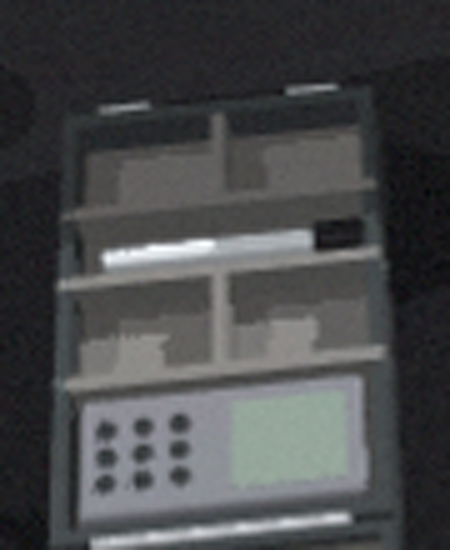

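```bash
cat >> h.py <<'E'
from scipy.optimize import least_squares
def fit(obs,x0,zoff=0):
    # obs: list of (cam, (u,v) , (x,y,z) model mm)
    def f(q):
        c,s=np.cos(q[2]),np.sin(q[2]);r=[]
        for n,uv,m in obs:
            m=np.array(m)/1000.;X=[q[0]+c*m[0]-s*m[1],q[1]+s*m[0]+c*m[1],m[2]]
            r+=list(proj(n,X)[0]-uv)
        return np.array(r)
    o=least_squares(f,x0);return o.x,f(o.x).reshape(-1,2)
def cr(x,y,k): return lambda u,v: ((u+.5)/k-.5+x,(v+.5)/k-.5+y)
E
python3 - <<'E'
from h import *
np.set_printoptions(precision=4,suppress=True)
T=cr(180,195,6);S=cr(360,190,6)
t=[('top',T(125,52),(90,86,40)),('top',T(497,112),(90,-86,40)),('top',T(55,475),(-105,86,18)),('top',T(428,535),(-105,-86,18)),('top',T(68,358),(-54,86,40)),('top',T(441,415),(-54,-86,40))]
s=[('scene',S(86,108),(-105,-86,18)),('scene',S(489,99),(-105,86,18)),('scene',S(127,462),(90,-86,40)),('scene',S(581,452),(90,86,40))]
for o in (t,s,t+s):
    q,r=fit(o,[.58,.2,0]);print(q,np.degrees(q[2]));print(r.round(1).tolist())
T=cr(290,180,5);S=cr(180,220,5)
# case outer rim top z46
t=[('top',T(367,430),(-75,74,46)),('top',T(634,440),(-75,-74,46))]
print(back('top',[T(367,430),T(634,440)],.046))
# compartments: dividers at top view
s=[('scene',S(65,118),(-75,-74,46)),('scene',S(372,90),(-75,74,46))]
print(back('scene',[S(65,118),S(372,90)],.046))
for o in (t,s,t+s):
    q,r=fit(o,[.58,-.2,0]);print(q,np.degrees(q[2]));print(r.round(1).tolist())
E
```

```text
[ 0.5534  0.2398 -0.1547] -8.862447006336723
[[0.3, 0.3], [-0.5, 0.1], [0.6, -0.5], [-0.3, -0.7], [0.1, 0.2], [-0.1, 0.6]]
[ 0.5521  0.243  -0.1681] -9.630362226376942
[[0.2, -0.6], [-0.2, -0.3], [0.7, 0.4], [-0.7, 0.5]]
[ 0.5531  0.2411 -0.1598] -9.154802951009788
[[0.0, 0.3], [-0.9, 0.4], [-0.1, -0.5], [-1.0, -0.5], [-0.4, 0.2], [-0.8, 0.8], [-0.8, 0.0], [-1.2, -0.2], [0.4, 1.1], [-1.1, 0.7]]
[[ 0.4842 -0.1396  0.046 ]
 [ 0.4794 -0.2866  0.046 ]]
[[ 0.4799 -0.2823  0.046 ]
 [ 0.4918 -0.1362  0.046 ]]
[ 0.5568 -0.2155 -0.0324] -1.8549333288780945
[[-0.2, -0.0], [0.2, 0.0]]
[ 0.5606 -0.2154 -0.0823] -4.71459087293754
[[-0.3, -0.0], [0.3, -0.0]]
[ 0.5584 -0.2151 -0.0562] -3.218438006305675
[[-0.9, -1.3], [-0.6, -0.0], [-1.1, -0.0], [-0.5, -1.3]]
```

```bash
python3 - <<'E'
from h import *
np.set_printoptions(precision=3,suppress=True)
for n,uv in dict(jar=(256,321),beakL=(130,281),wash=(147,212),beakM=(313,160),blue1=(266,168),blue2=(222,180),reag=(467,217),beakR=(455,299)).items(): print(n,back('top',[uv],0.0)[0])
T=cr(290,180,5);S=cr(280,200,5)
# spent packs top outlines z=62 ; model x ±27,y ±18, notch +x
A=[('top',T(78,72),(27,-18,62)),('top',T(178,42),(-27,-18,62)),('top',T(192,104),(-27,18,62)),('top',T(95,138),(27,18,62))]
# notch end left: +x points left => +y world; going: image-up is world +x. x axis=left(world +y), y axis = world -x = down image
As=[('scene',S(130,456),(-27,-18,62))]
print('A',*fit(A,[.6,0,1.5]))
B=[('top',T(58,208),(27,18,62)),('top',T(127,220),(27,-18,62)),('top',T(105,318),(-27,-18,62)),('top',T(40,305),(-27,18,62))]
print('B',*fit(B,[.6,0,0]))
C=[('top',T(153,397),(27,18,62)),('top',T(210,432),(27,-18,62)),('top',T(97,480),(-27,18,62))]
print('C',*fit(C,[.5,0,-.5]))
E
```

```text
jar [0.332 0.156 0.   ]
beakL [0.442 0.508 0.   ]
wash [0.638 0.47  0.   ]
beakM [ 0.794 -0.001  0.   ]
blue1 [0.769 0.135 0.   ]
blue2 [0.732 0.26  0.   ]
reag [ 0.629 -0.443  0.   ]
beakR [ 0.395 -0.402  0.   ]
A [ 0.671 -0.011  1.869] [[ 0.306  0.016]
 [-0.994  0.502]
 [ 0.012  0.37 ]
 [ 0.671 -0.88 ]]
B [ 0.574  0.017 -0.19 ] [[ 0.388  0.101]
 [-0.54   0.228]
 [ 0.04  -0.192]
 [ 0.11  -0.132]]
C [ 0.468 -0.022 -0.577] [[ 0.011 -0.085]
 [-0.312  0.167]
 [ 0.3   -0.081]]
```

```bash
python3 -m inch '[[[0,0,-5],[0,0,0.122],1],[[0,0,-5],[0,0,0.122],1],[[0,0,-5],[0,0,0.122],1],[[0,0,-5],[0,0,0.122],1],[[0,0,-5],[0,0,0.122],1],[[0,0,-5],[0,0,0.122],1],[[0,0,-5],[0,0,0.122],1],[[0,0,-5],[0,0,0.122],1],[[0,0,-5],[0,0,0.122],1],[[0,0,-5],[0,0,0.122],1],[[0,0,-5],[0,0,0.122],1],[[0,0,-5],[0,0,0.122],1]]' 20
cat >> h.py <<'E'
def rel(x,y,z,yaw=None,show=True):
    """shift in tool axes (mm) from the present pose to world x,y,z; turn about tool z so tool y has yaw (deg)"""
    s=bot.state();R=s['tcp_rot'];d=R.T@(np.array([x,y,z])-s['tool_pos'])*1000
    cy=np.degrees(np.arctan2(R[1,1],R[0,1]))
    tilt=R[:,2]
    print('t %.2f'%s['t'],'pos',s['tool_pos'].round(4),'yaw %.2f'%cy,'tilt',tilt[:2].round(4),'open %.4f'%s['opening'],'F',s['contact_force'].round(1),'q',s['joint_positions'].round(2))
    print('shift',d.round(1),'turn',None if yaw is None else -np.radians((yaw-cy+180)%360-180).round(3))
def loc(q,m):
    c,s=np.cos(q[2]),np.sin(q[2]);return np.array([q[0]+(c*m[0]-s*m[1])/1e3,q[1]+(s*m[0]+c*m[1])/1e3])
CH=np.array([.5531,.2411,-.1598]);CA=np.array([.5584,-.2151,-.0562])
E
python3 - <<'E'
from h import *
print(loc(CH,(-77,16)));rel(*loc(CH,(-77,16)),.24,-9.1)
E
```

```text
t: 1.15
tool_pos: [0.1623, 0.6033, 0.2488]
tcp_rot: [[0.161, 0.987, -0.0], [0.987, -0.161, -0.001], [-0.001, -0.0, -1.0]]
contact_force: [0.2, -0.4, 0.2]
opening: 0.0878
[0.47962698 0.26914844]
t 1.15 pos [0.1623 0.6033 0.2488] yaw -9.28 tilt [-0.0001 -0.0007] open 0.0878 F [ 0.2 -0.4  0.2] q [-1.59  0.37  0.28  1.53 -0.11  1.25 -1.45]
shift [-278.6  367.1    9. ] turn -0.003
```

```bash
python3 -m inch '[[[-15,20,0],[0,0,0],1],[[-24,31,1],[0,0,0],1],[[-24,32,1],[0,0,0],1],[[-24,32,1],[0,0,0],1],[[-24,32,1],[0,0,0],1],[[-24,32,1],[0,0,0],1],[[-24,32,1],[0,0,0],1],[[-24,32,1],[0,0,0],1],[[-24,32,1],[0,0,0],1],[[-24,32,1],[0,0,0],1],[[-24,32,1],[0,0,0],1],[[-24,32,1],[0,0,0],1]]'
python3 - <<'E'
from h import *
import pickle
rel(*loc(CH,(-77,16)),.24,-9.1)
p=bot.camera_params('wrist');im=bot.capture('wrist');cv2.imwrite('pics/w1.png',im);pickle.dump(p,open('w1.pkl','wb'))
E
```

```text
t: 2.15
tool_pos: [0.4864, 0.2687, 0.2379]
tcp_rot: [[0.155, 0.988, -0.0], [0.988, -0.155, 0.0], [0.0, -0.0, -1.0]]
contact_force: [0.6, 0.9, -0.2]
opening: 0.0877
t 2.15 pos [0.4864 0.2687 0.2379] yaw -8.92 tilt [-0.      0.0003] open 0.0877 F [ 0.6  0.9 -0.2] q [-1.    0.27  0.5   1.73 -0.14  1.18 -0.61]
shift [-0.6 -6.8 -2.1] turn 0.003
```

View pics/w1.png

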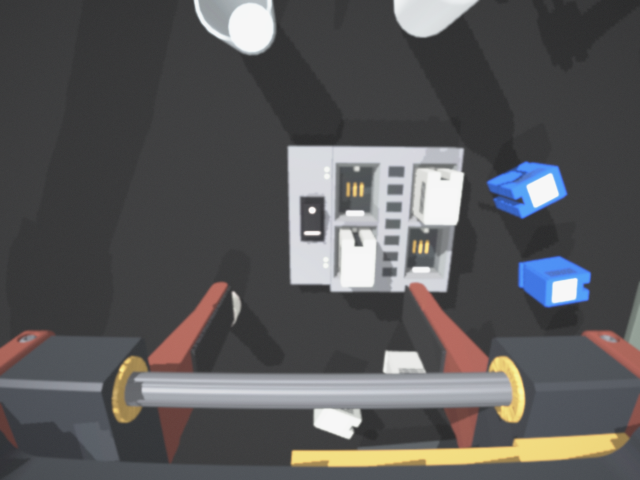

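```bash
python3 - <<'E'
from h import *
im=cv2.imread('pics/w1.png');crop(im,280,135,200,165,4,'w1c.png')
E
```

```text
(no output)
```

View pics/w1c.png

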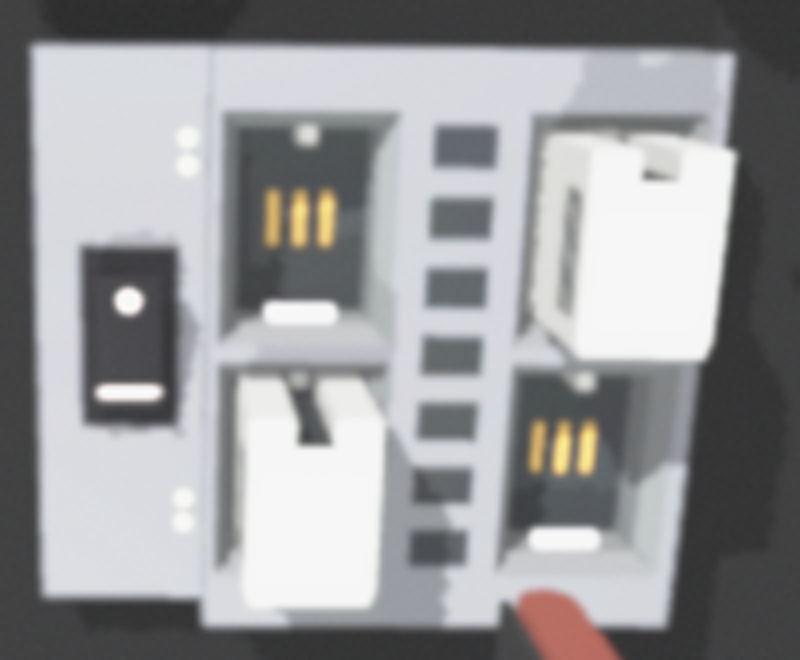

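```bash
python3 - <<'E'
from h import *
import pickle
P['w1']=pickle.load(open('w1.pkl','rb'))
np.set_printoptions(precision=4,suppress=True)
W=cr(280,135,4)
o=[('w1',W(*a),b) for a,b in [((735,55),(90,86,40)),((668,628),(90,-86,40)),((31,43),(-105,86,18)),((43,597),(-105,-86,18)),((210,45),(-54,86,40)),((201,625),(-54,-86,40))]]
q,r=fit(o,CH);print(q,np.degrees(q[2]));print(r.round(1).tolist())
# camera relative to tool
R=bot.state()['tcp_rot'];
p=P['w1']['pose'];print(R.T@(p[:3,3]-bot.state()['tool_pos']), R.T@p[:3,:3])
# packs tops
o=[('w1',W(*a),b) for a,b in [((240,376),(-18-26,27-36,76)),((382,380),(18-26,27-36,76)),((376,606),(18-26,-27-36,76)),((245,606),(-18-26,-27-36,76)),
 ((733,152),(78,63,76)),((708,360),(78,9,76)),((590,140),(42,63,76)),((580,355),(42,9,76))]]
q,r=fit(o,CH);print(q,np.degrees(q[2]));print(r.round(1).tolist())
E
```

```text
[ 0.5508  0.2433 -0.1614] -9.250012086496211
[[-0.5, -0.1], [-1.0, -0.8], [0.4, 0.5], [0.0, -0.7], [0.6, 0.8], [0.4, -0.3]]
[ 0.0898 -0.0087 -0.1966] [[ 0.0084  0.9551  0.296 ]
 [ 1.     -0.0095  0.0021]
 [ 0.0048  0.296  -0.9552]]
[ 0.5511  0.2468 -0.1895] -10.855569748076634
[[1.9, 6.4], [-0.1, 6.5], [-2.5, -3.5], [-2.0, -4.5], [1.3, -1.4], [-0.0, -2.1], [2.4, 0.1], [-1.3, -2.0]]
```

```bash
sed -i 's/^CH=.*;CA/CH=np.array([.5520,.2422,-.160]);CA/' h.py; python3 - <<'E'
from h import *
rel(*loc(CH,(-77,19)),.05,-9.17)
E
```

```text
t 2.20 pos [0.4921 0.2607 0.2382] yaw -9.45 tilt [ 0.0036 -0.0032] open 0.0879 F [ 3.5 -6.1  0.3] q [-0.99  0.27  0.51  1.73 -0.14  1.18 -0.6 ]
shift [ 10.7 -15.7 188.1] turn -0.005
```

```bash
python3 -m inch '[[[5,-8,20],[0,0,0],0],[[6,-8,20],[0,0,0],0],[[0,0,20],[0,0,0],0],[[0,0,20],[0,0,0],0],[[0,0,20],[0,0,0],0],[[0,0,20],[0,0,0],0],[[0,0,20],[0,0,0],0],[[0,0,20],[0,0,0],0],[[0,0,20],[0,0,0],0],[[0,0,0],[0,0,0],0],[[0,0,0],[0,0,0],0],[[0,0,0],[0,0,0],0]]'
python3 - <<'E'
from h import *
import pickle
rel(*loc(CH,(-77,19)),.035,-9.17)
p=bot.camera_params('wrist');im=bot.capture('wrist');cv2.imwrite('pics/w2.png',im);pickle.dump(p,open('w2.pkl','wb'))
E
```

```text
t: 3.2
tool_pos: [0.4719, 0.2839, 0.0588]
tcp_rot: [[0.155, 0.988, 0.001], [0.988, -0.155, 0.0], [0.0, 0.001, -1.0]]
contact_force: [0.9, 0.3, 0.8]
opening: 0.0113
t 3.20 pos [0.4719 0.2839 0.0588] yaw -8.94 tilt [0.0006 0.0004] open 0.0113 F [0.9 0.3 0.8] q [-0.96  0.46  0.43  1.93 -0.26  0.8  -0.54]
shift [-9.5  8.7 23.8] turn 0.004
```

View pics/w2.png

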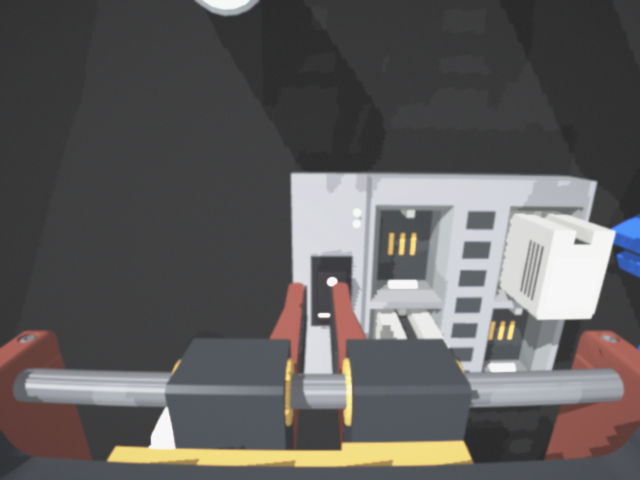

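```bash
python3 -m inch '[[[-4,4,0],[0,0,0],0],[[-4,4,0],[0,0,0],0],[[-1.5,0.7,5],[0,0,0],0],[[0,0,5],[0,0,0],0],[[0,0,5],[0,0,0],0],[[0,0,3],[0,0,0],0],[[0,0,0],[0,0,0],0],[[0,0,0],[0,0,0],0],[[0,0,0],[0,0,0],0]]'
python3 - <<'E'
from h import *
import pickle
rel(*loc(CH,(-77,19)),.026,-9.17)
p=bot.camera_params('wrist');im=bot.capture('wrist');cv2.imwrite('pics/w3.png',im);pickle.dump(p,open('w3.pkl','wb'))
E
```

```text
t: 4.0
tool_pos: [0.4785, 0.273, 0.0399]
tcp_rot: [[0.155, 0.988, -0.0], [0.988, -0.155, -0.0], [-0.0, -0.0, -1.0]]
contact_force: [0.6, 0.1, -0.3]
opening: 0.0005
t 4.00 pos [0.4785 0.273  0.0399] yaw -8.93 tilt [-0.0001 -0.    ] open 0.0005 F [ 0.6  0.1 -0.3] q [-0.92  0.49  0.42  1.94 -0.28  0.77 -0.51]
shift [ 0.2  0.4 13.9] turn 0.004
```

View pics/w3.png

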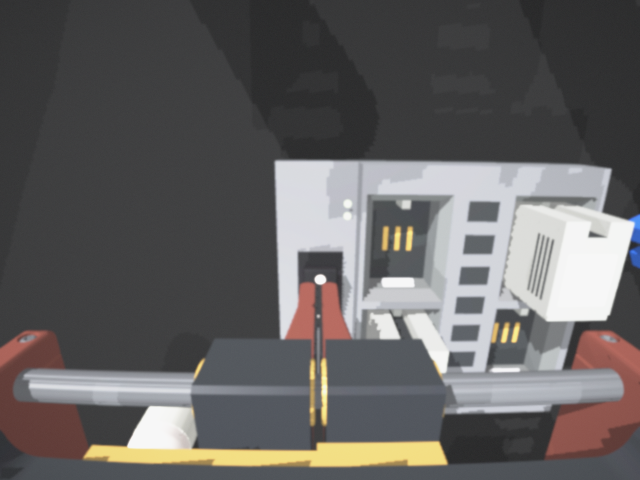

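```bash
python3 - <<'E'
from h import *
import pickle
P['w3']=pickle.load(open('w3.pkl','rb'));s=bot.state();R=s['tcp_rot'];p=s['tool_pos']
for m in [(0,0,0),(10,0,0),(-10,0,0),(10,13,0),(0,44,0)]: print(m,proj('w3',p+R@np.array(m)/1e3))
for m,z in [((-77,22),33),((-77,-22),25),((-77,8),31),((-105,86),18),((90,86),40),((-54,86),40)]: print(m,proj('w3',[*loc(CH,m),z/1e3]))
E
```

```text
(0, 0, 0) [[321.35390229 278.06682398]]
(10, 0, 0) [[321.39268774 262.66049985]]
(-10, 0, 0) [[321.31549922 293.02385737]]
(10, 13, 0) [[343.05971708 262.6472794 ]]
(0, 44, 0) [[393.4630502  277.95327635]]
(-77, 22) [[321.89842861 268.86687922]]
(-77, -22) [[321.32715611 324.31923283]]
(-77, 8) [[321.71421376 288.02641635]]
(-105, 86) [[276.69933347 162.28471669]]
(90, 86) [[611.57605445 169.86309308]]
(-54, 86) [[364.40601978 165.60635709]]
```

```bash
python3 - <<'E'
from h import *
import pickle
P['w3']=pickle.load(open('w3.pkl','rb'));s=bot.state();R=s['tcp_rot'];p=s['tool_pos']
for m in [(0,0,0),(10,0,-5),(10,0,-10),(10,0,-20),(10,0,-30)]: print(m,proj('w3',p+R@np.array(m)/1e3))
im=cv2.imread('pics/w3.png');crop(im,260,230,130,130,6,'w3c.png')
E
```

```text
(0, 0, 0) [[321.35390229 278.06682398]]
(10, 0, -5) [[321.46647182 265.64937547]]
(10, 0, -10) [[321.54373825 268.78040575]]
(10, 0, -20) [[321.70974315 275.51112574]]
(10, 0, -30) [[321.89301387 282.94791301]]
```

View pics/w3c.png

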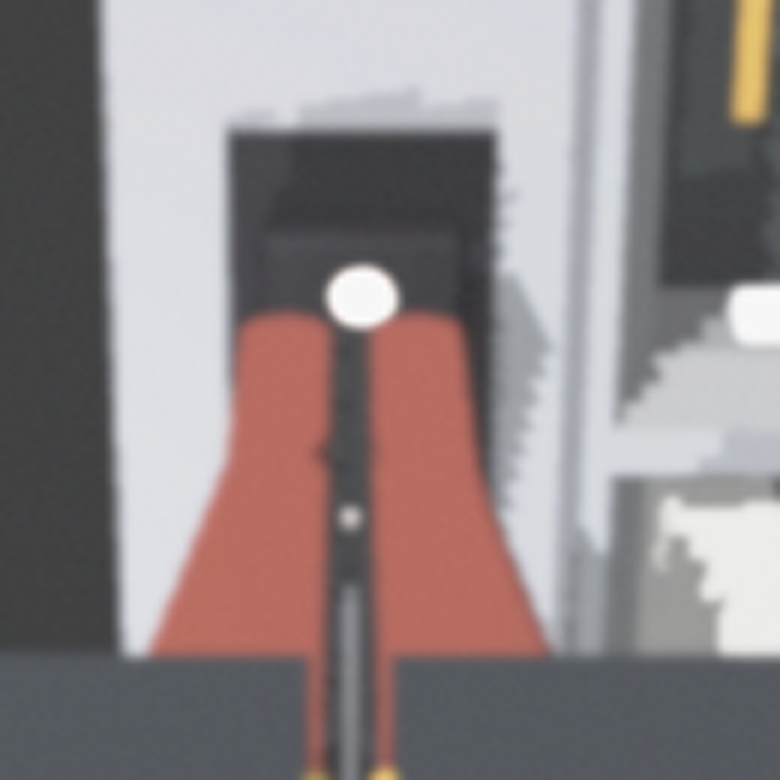

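```bash
python3 -m inch '[[[2,0.5,3],[0,0,0],0],[[0,0,3],[0,0,0],0],[[0,0,3],[0,0,0],0],[[0,0,3],[0,0,0],0],[[0,0,2],[0,0,0],0],[[0,0,1],[0,0,0],0],[[0,0,0],[0,0,0],0],[[0,0,0],[0,0,0],0]]'
python3 - <<'E'
from h import *
rel(*loc(CH,(-77,21)),.026,-9.17)
im=bot.capture('wrist');crop(im,260,230,130,130,6,'w4c.png')
E
```

```text
t: 4.72
tool_pos: [0.4794, 0.2748, 0.0249]
tcp_rot: [[0.155, 0.988, -0.0], [0.988, -0.155, -0.0], [-0.0, -0.0, -1.0]]
contact_force: [1.4, -0.2, 0.2]
opening: 0.0004
t 4.72 pos [0.4794 0.2748 0.0249] yaw -8.94 tilt [-0. -0.] open 0.0004 F [ 1.4 -0.2  0.2] q [-0.91  0.51  0.4   1.95 -0.29  0.74 -0.5 ]
shift [ 0.4 -0.1 -1.1] turn 0.004
```

View pics/w4c.png

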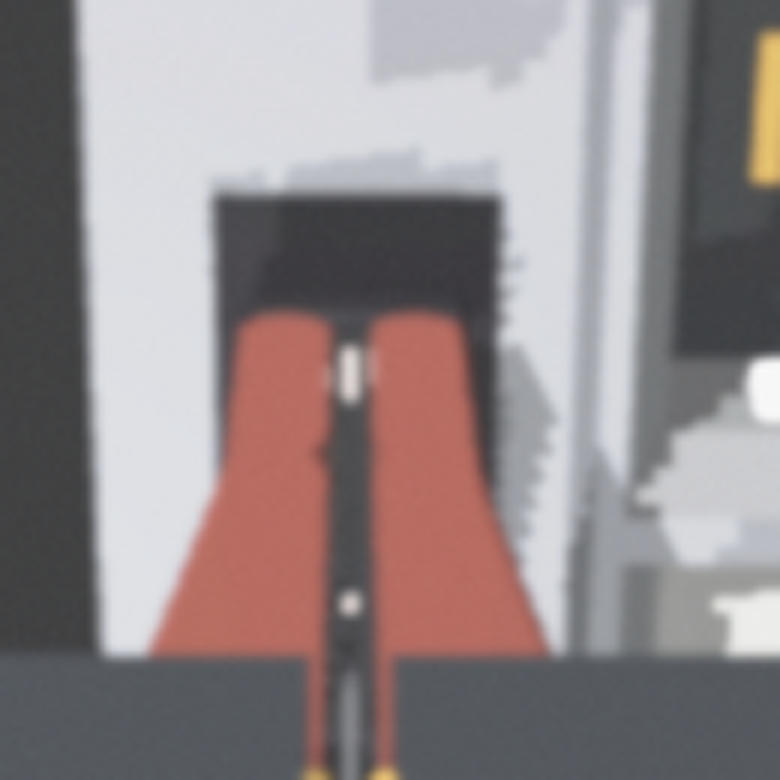

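```bash
python3 -m inch '[[[0,0,-5],[0,0,0],0],[[0,0,-20],[0,0,0],0],[[0,0,-30],[0,0,0],0.3],[[0,0,-30],[0,0,0],1],[[0,0,-20],[0,0,0],1],[[0,0,-10],[0,0,0],1],[[0,0,0],[0,0,0],1],[[0,0,0],[0,0,0],1],[[0,0,0],[0,0,0],1]]'
python3 - <<'E'
from h import *
import pickle
rel(*loc(CH,(-26,-36)),.11,-9.17)
p=bot.camera_params('wrist');im=bot.capture('wrist');cv2.imwrite('pics/w5.png',im);pickle.dump(p,open('w5.pkl','wb'))
E
```

```text
t: 5.52
tool_pos: [0.4785, 0.2745, 0.1386]
tcp_rot: [[0.155, 0.988, -0.002], [0.988, -0.155, -0.001], [-0.001, -0.001, -1.0]]
contact_force: [0.5, 0.8, -1.0]
opening: 0.0438
t 5.52 pos [0.4785 0.2745 0.1386] yaw -8.93 tilt [-0.0016 -0.0011] open 0.0438 F [ 0.5  0.8 -1. ] q [-0.98  0.36  0.47  1.86 -0.19  0.97 -0.58]
shift [-56.3  51.5  28.6] turn 0.004
```

View pics/w5.png

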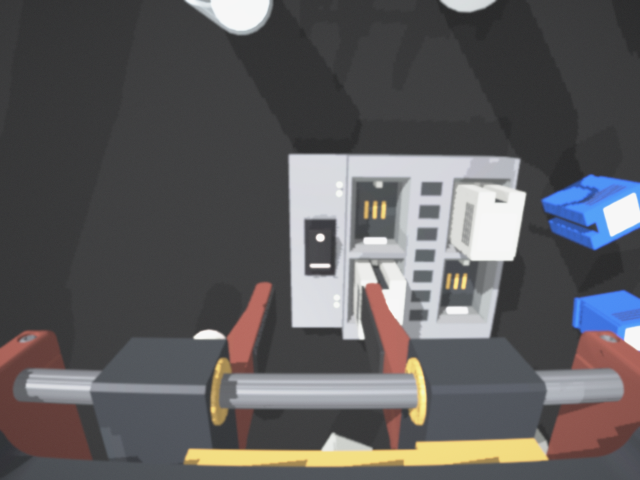

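```bash
python3 - <<'E'
from h import *
import pickle
P['w']=pickle.load(open('w5.pkl','rb'))
for a in (.2,-.2):
  for y in (22,13,-13,-22): print(a,y,proj('w',[*loc(CH,(-77,y)),.029+y*np.sin(a)/1e3])[0].round(1))
print(proj('w',[[*loc(CH,m),z/1e3] for m,z in [((-105,86),18),((90,86),40),((-105,-86),18)]]).round(1))
crop(cv2.imread('pics/w5.png'),290,200,70,100,7,'w5c.png')
E
```

```text
0.2 22 [321.2 229.9]
0.2 13 [321.2 238.9]
0.2 -13 [321.  263.7]
0.2 -22 [320.9 271.9]
-0.2 22 [321.2 227.4]
-0.2 13 [321.1 237.3]
-0.2 -13 [321.  265.7]
-0.2 -22 [320.9 275.4]
[[290.  155.4]
 [520.3 159.5]
 [293.4 326.9]]
```

View pics/w5c.png

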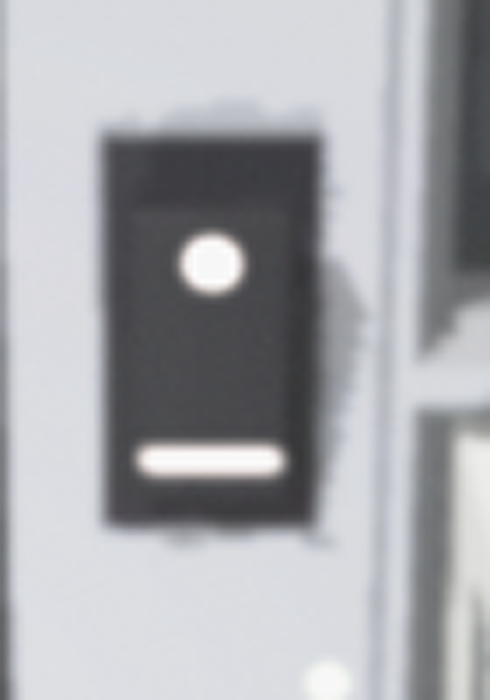

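```bash
python3 - <<'E'
from h import *
import pickle
W=cr(280,135,4);C=cr(290,200,7);T=cr(180,195,6)
obs={'w1':(W(128,301),W(129,392)),'w5':(C(212,264),C(211,461)),'top':(T(215,434),T(282,447))}
for n in ('w1','w5','top'):
  if n!='top':P[n]=pickle.load(open(n+'.pkl','rb'))
  for a in (.2,0,-.2):
    ys=np.linspace(-25,25,501);uv=np.array([proj(n,[*loc(CH,(-77,y)),.029+y*np.sin(a)/1e3])[0] for y in ys])
    print(n,a,[ys[np.argmin(np.abs(uv-np.array(o)).sum(1))].round(1) for o in obs[n]])
E
```

```text
w1 0.2 [np.float64(14.8), np.float64(-14.5)]
w1 0 [np.float64(14.2), np.float64(-13.7)]
w1 -0.2 [np.float64(13.6), np.float64(-13.0)]
w5 0.2 [np.float64(14.6), np.float64(-14.8)]
w5 0 [np.float64(13.8), np.float64(-13.7)]
w5 -0.2 [np.float64(13.0), np.float64(-12.7)]
top 0.2 [np.float64(12.7), np.float64(-17.5)]
top 0 [np.float64(13.2), np.float64(-18.1)]
top -0.2 [np.float64(13.6), np.float64(-18.6)]
```

```bash
python3 - <<'E'
from h import *
s=bot.capture('scene');t=bot.capture('top');s0=cv2.imread('pics/scene0.png');t0=cv2.imread('pics/top0.png')
a=np.hstack([s0[200:240,380:440],s[200:240,380:440]]);b=np.hstack([t0[255:285,195:245],t[255:285,195:245]])
cv2.imwrite('pics/s5.png',cv2.resize(a,None,fx=6,fy=6,interpolation=cv2.INTER_CUBIC))
cv2.imwrite('pics/t5.png',cv2.resize(b,None,fx=6,fy=6,interpolation=cv2.INTER_CUBIC))
E
```

```text
(no output)
```

View pics/s5.png

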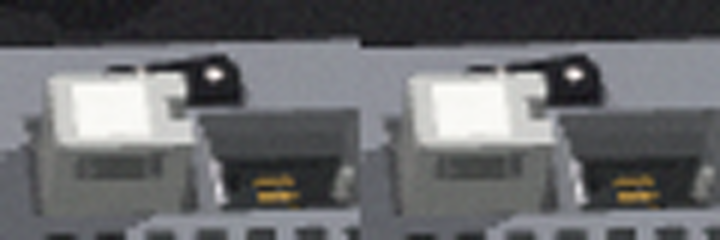

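View pics/t5.png

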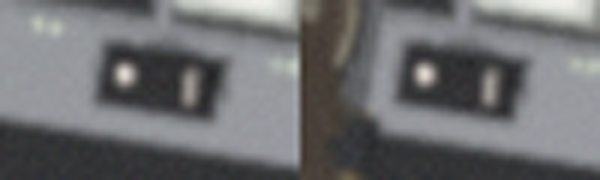

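```bash
python3 - <<'E'
from h import *
import pickle,copy
p=pickle.load(open('w3.pkl','rb'));P['w3']=p;q=copy.deepcopy(p);q['pose'][:3,3]+=np.array([.4794,.2748,.0249])-np.array([.4785,.273,.0399]);P['w4']=q
C=cr(260,230,6)
for n in('w3','w4'):
  for a in (.2,-.2):
    print(n,a,[ (y,((proj(n,[*loc(CH,(-77,y)),.029+y*np.sin(a)/1e3])[0]-[260,230])*6).round()) for y in (22,14,-14,-22)])
E
```

```text
w3 0.2 [(22, array([371., 235.])), (14, array([371., 299.])), (-14, array([369., 509.])), (-22, array([368., 564.]))]
w3 -0.2 [(22, array([371., 205.])), (14, array([370., 279.])), (-14, array([369., 534.])), (-22, array([369., 605.]))]
w4 0.2 [(22, array([367., 309.])), (14, array([366., 377.])), (-14, array([364., 594.])), (-22, array([363., 651.]))]
w4 -0.2 [(22, array([366., 275.])), (14, array([366., 354.])), (-14, array([364., 623.])), (-22, array([364., 698.]))]
```

```bash
python3 -m inch '[[[0,0,10],[0,0,0],0],[[0,0,20],[0,0,0],0],[[-1,0,25],[0,0,0],0],[[-1,0,20],[0,0,0],0],[[-1,0,10],[0,0,0],0],[[-1,0,10],[0,0,0],0],[[0,0,5],[0,0,0],0],[[0,0,2],[0,0,0],0],[[0,0,0],[0,0,0],0],[[0,0,0],[0,0,0],0],[[0,0,0],[0,0,0],0]]'
python3 - <<'E'
from h import *
rel(*loc(CH,(-77,17)),.026,-9.17)
s=bot.capture('scene');crop(s,340,130,110,100,6,'s6.png')
st=bot.state();R=st['tcp_rot'];p=st['tool_pos']
for m in [(0,0,0),(10,0,0),(-10,0,0),(10,13,0),(0,0,-61-19)]: print(m,((proj('scene',p+R@np.array(m)/1e3)[0]-[340,130])*6).round())
for y in(22,-22):print(((proj('scene',[*loc(CH,(-77,y)),.029+y*np.sin(.2)/1e3])[0]-[340,130])*6).round())
E
```

```text
t: 6.58
tool_pos: [0.4793, 0.2713, 0.0388]
tcp_rot: [[0.155, 0.988, 0.001], [0.988, -0.155, 0.001], [0.001, 0.001, -1.0]]
contact_force: [-0.2, 0.6, 0.3]
opening: 0.0005
t 6.58 pos [0.4793 0.2713 0.0388] yaw -8.94 tilt [0.0012 0.001 ] open 0.0005 F [-0.2  0.6  0.3] q [-0.92  0.49  0.42  1.95 -0.28  0.76 -0.5 ]
shift [-0.1 -0.7 12.8] turn 0.004
(0, 0, 0) [457. 479.]
(10, 0, 0) [481. 478.]
(-10, 0, 0) [433. 480.]
(10, 13, 0) [486. 503.]
(0, 0, -80) [487. 352.]
[467. 486.]
[360. 501.]
```

View pics/s6.png

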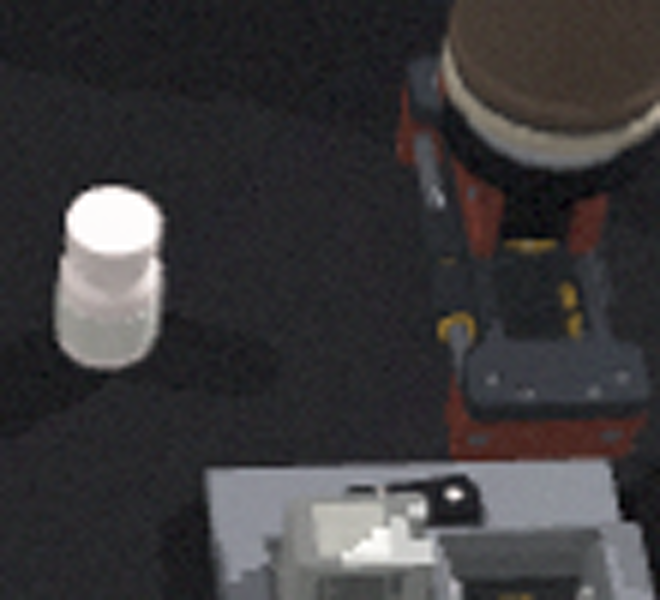

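```bash
python3 - <<'E'
from h import *
s=bot.capture('scene');cv2.imwrite('pics/s7.png',s);crop(s,330,0,160,240,3,'s7c.png')
E
```

```text
(no output)
```

View pics/s7.png

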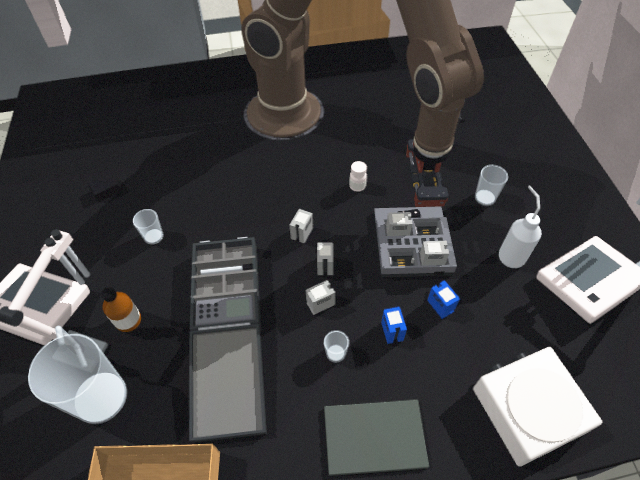

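View pics/s7c.png

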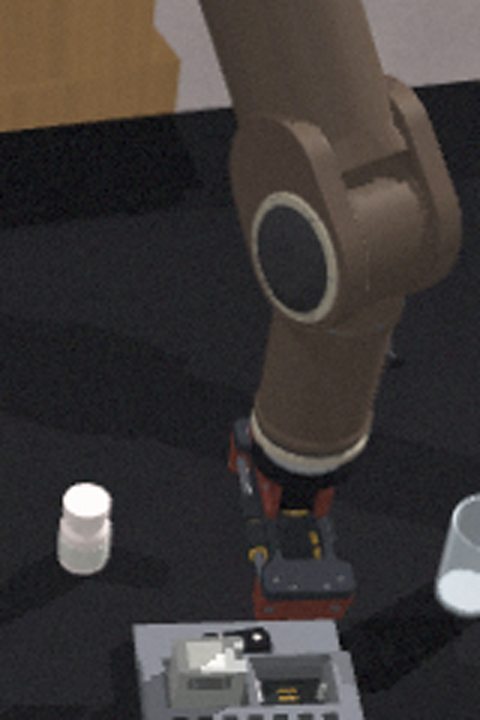

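```bash
python3 -m inch '[[[2,-0.5,4],[0,0,0],0],[[0,0,4],[0,0,0],0],[[0,0,4],[0,0,0],0],[[0,0,4],[0,0,0],0],[[0,0,3],[0,0,0],0],[[0,0,2],[0,0,0],0],[[0,0,0],[0,0,0],0],[[0,0,0],[0,0,0],0]]'
python3 - <<'E'
from h import *
rel(*loc(CH,(-77,19)),.01,-9.17)
s=bot.capture('scene');crop(s,340,130,110,100,6,'s8.png')
E
```

```text
t: 7.35
tool_pos: [0.4785, 0.2728, 0.0168]
tcp_rot: [[0.155, 0.988, -0.0], [0.988, -0.155, -0.0], [-0.0, -0.0, -1.0]]
contact_force: [0.1, -0.4, -0.5]
opening: 0.0002
t 7.35 pos [0.4785 0.2728 0.0168] yaw -8.94 tilt [-0.0002 -0.0002] open 0.0002 F [ 0.1 -0.4 -0.5] q [-0.91  0.52  0.4   1.96 -0.3   0.72 -0.49]
shift [0.5 0.4 6.8] turn 0.004
```

View pics/s8.png

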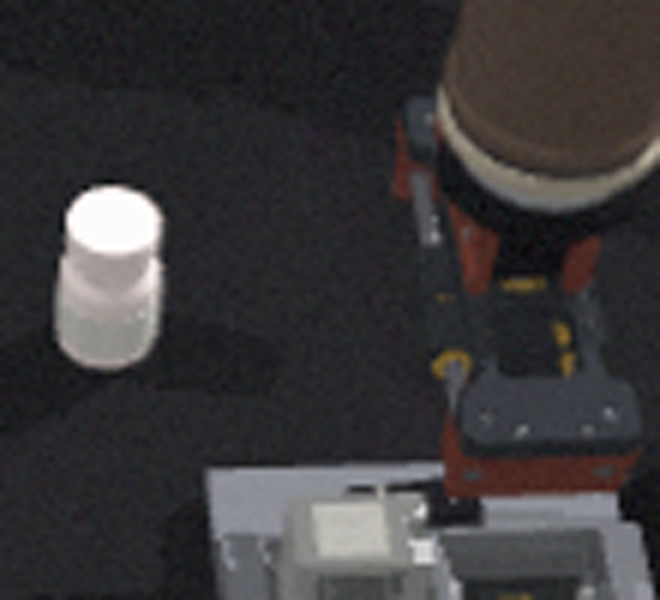

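```bash
python3 -m inch '[[[0,0,2],[0,0,0],0],[[0,0,2],[0,0,0],0],[[0,0,2],[0,0,0],0],[[0,0,2],[0,0,0],0],[[0,0,0],[0,0,0],0],[[0,0,0],[0,0,0],0]]'
python3 -m inch '[[[0,0,2],[0,0,0],0],[[0,0,2],[0,0,0],0],[[0,0,0],[0,0,0],0],[[0,0,0],[0,0,0],0]]'
python3 -m inch '[[[0,0,2],[0,0,0],0],[[0,0,0],[0,0,0],0],[[0,0,0],[0,0,0],0]]'
python3 - <<'E'
from h import *
rel(*loc(CH,(-77,19)),.01,-9.17)
s=bot.capture('wrist');crop(s,260,200,130,130,6,'w8.png')
E
```

```text
t: 7.9
tool_pos: [0.4784, 0.2728, 0.0088]
tcp_rot: [[0.155, 0.988, -0.0], [0.988, -0.155, -0.0], [-0.0, -0.0, -1.0]]
contact_force: [0.1, 0.7, 0.8]
opening: 0.0002
t: 8.23
tool_pos: [0.4785, 0.2729, 0.0048]
tcp_rot: [[0.155, 0.988, -0.0], [0.988, -0.155, -0.0], [-0.0, -0.0, -1.0]]
contact_force: [-0.8, 0.5, 0.4]
opening: 0.0006
t: 8.48
tool_pos: [0.4785, 0.2729, 0.0029]
tcp_rot: [[0.155, 0.988, -0.0], [0.988, -0.155, -0.0], [-0.0, -0.0, -1.0]]
contact_force: [0.5, -0.1, 0.5]
opening: 0.0004
t 8.48 pos [0.4785 0.2729 0.0029] yaw -8.94 tilt [-0.0001 -0.0001] open 0.0004 F [ 0.5 -0.1  0.5] q [-0.9   0.54  0.39  1.96 -0.31  0.69 -0.47]
shift [ 0.4  0.5 -7.1] turn 0.004
```

View pics/w8.png

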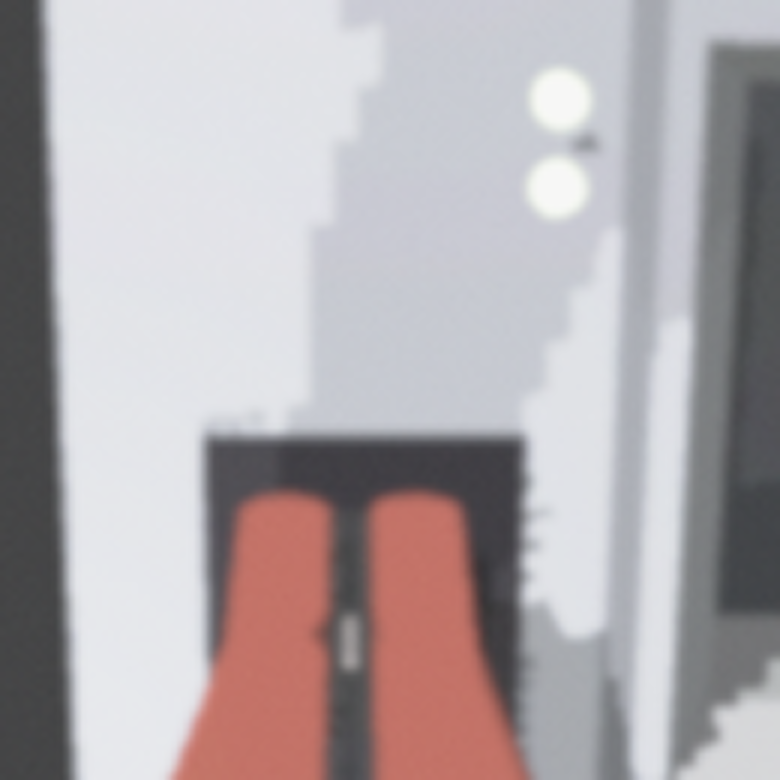

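```bash
for i in 1; do python3 -m inch '[[[0,0,2],[0,0,0],0],[[0,0,0],[0,0,0],0],[[0,0,0],[0,0,0],0]]' | grep -E "tool_pos|force"; python3 -m inch '[[[0,0,2],[0,0,0],0],[[0,0,0],[0,0,0],0],[[0,0,0],[0,0,0],0]]' | grep -E "tool_pos|force"; python3 -m inch '[[[0,0,2],[0,0,0],0],[[0,0,0],[0,0,0],0],[[0,0,0],[0,0,0],0]]'| grep -E "tool_pos|force"; done
python3 - <<'E'
from h import *
s=bot.capture('wrist');crop(s,260,200,130,130,6,'w9.png')
s=bot.capture('scene');crop(s,340,130,110,100,6,'s9.png')
E
```

```text
tool_pos: [0.4785, 0.2729, 0.0008]
contact_force: [-0.4, -0.8, -0.7]
tool_pos: [0.4787, 0.2731, -0.001]
contact_force: [0.9, 0.1, 1.0]
tool_pos: [0.4786, 0.273, -0.0031]
contact_force: [0.4, 0.2, 1.1]
```

View pics/w9.png

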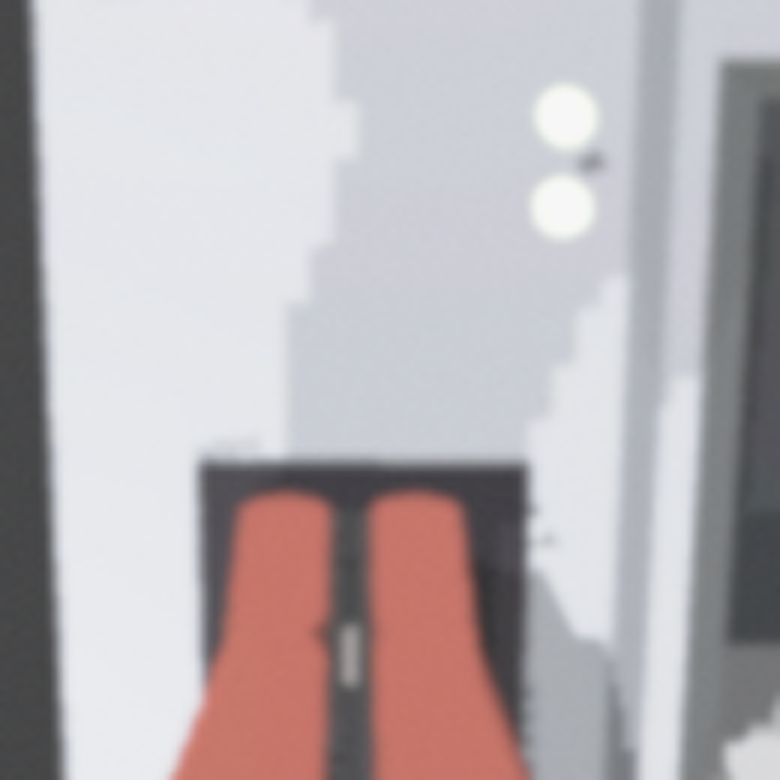

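View pics/s9.png

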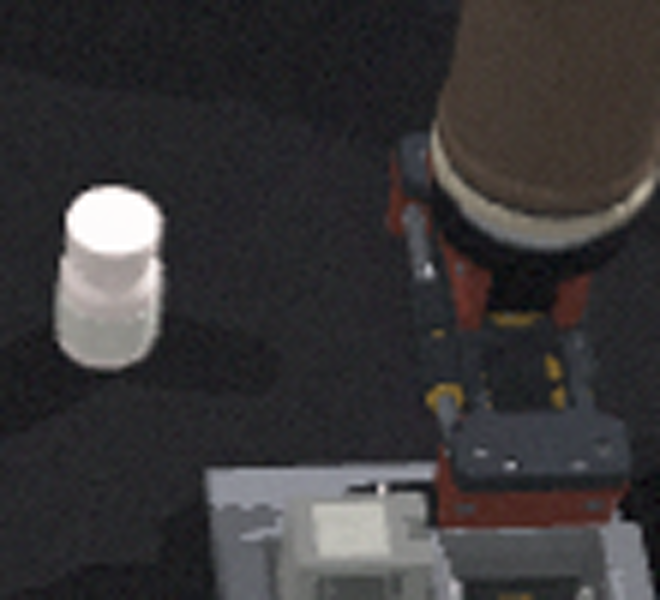

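```bash
python3 -m inch '[[[0,0,2],[0,0,0],0],[[0,0,0],[0,0,0],0],[[0,0,0],[0,0,0],0]]' | grep -E "tool_pos|force"; python3 -m inch '[[[0,0,2],[0,0,0],0],[[0,0,0],[0,0,0],0],[[0,0,0],[0,0,0],0]]' | grep -E "tool_pos|force"
python3 - <<'E'
from h import *
import pickle
p=bot.camera_params('wrist');P['w']=p
s=bot.capture('wrist');crop(s,260,200,130,130,6,'w10.png')
for a in (.2,0,-.2):
    print(a,[ (y,((proj('w',[*loc(CH,(-77,y)),.029+y*np.sin(a)/1e3])[0]-[260,200])*6).round()) for y in (22,14)])
print([((proj('w',[*loc(CH,(-77,29)),.018])[0]-[260,200])*6).round()])
E
```

```text
tool_pos: [0.4786, 0.2731, -0.005]
contact_force: [-0.4, 1.2, 2.0]
tool_pos: [0.4788, 0.2733, -0.0065]
contact_force: [-1.3, 2.0, 8.9]
0.2 [(22, array([375., 624.])), (14, array([374., 700.]))]
0 [(22, array([374., 600.])), (14, array([373., 684.]))]
-0.2 [(22, array([373., 577.])), (14, array([373., 668.]))]
[array([373., 473.])]
```

View pics/w10.png

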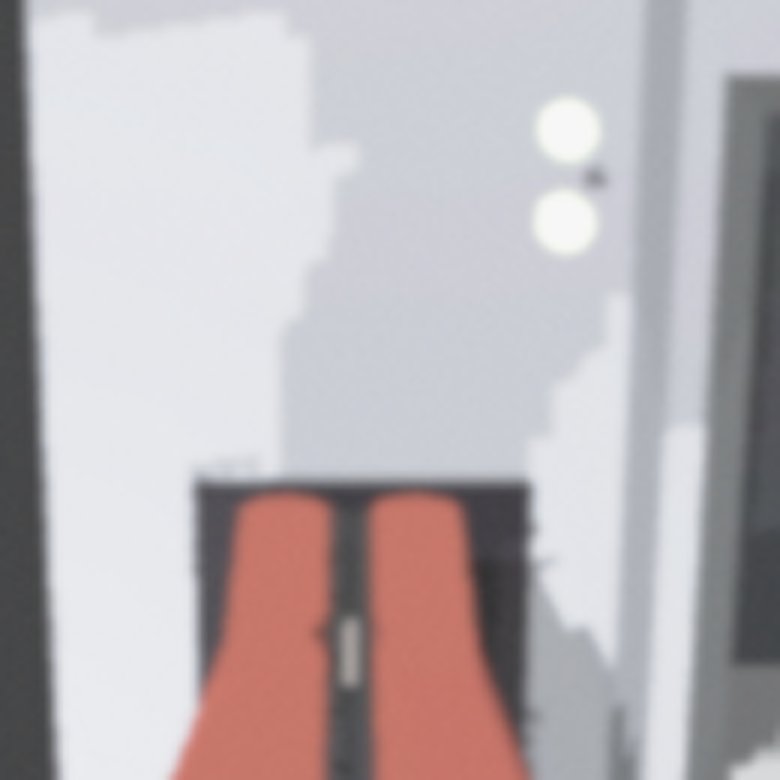

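```bash
python3 -m inch '[[[0,0,-5],[0,0,0],0],[[0,0,-20],[0,0,0],0],[[0,0,-30],[0,0,0],0.3],[[0,0,-30],[0,0,0],1],[[0,0,-20],[0,0,0],1],[[0,0,-10],[0,0,0],1],[[0,0,0],[0,0,0],1],[[0,0,0],[0,0,0],1],[[0,0,0],[0,0,0],1]]'
python3 - <<'E'
from h import *
import pickle
rel(*loc(CH,(-26,-36)),.11,-9.17)
P['w']=bot.camera_params('wrist');im=bot.capture('wrist')
for a in (.2,-.2):
    print(a,[ (y,((proj('w',[*loc(CH,(-77,y)),.029+y*np.sin(a)/1e3])[0]-[280,190])*6).round()) for y in (22,14,-14,-22)])
crop(im,280,190,100,100,6,'w11.png')
s=bot.capture('scene');crop(s,370,190,70,50,7,'s11.png')
E
```

```text
t: 10.68
tool_pos: [0.4776, 0.2724, 0.1064]
tcp_rot: [[0.155, 0.988, -0.002], [0.988, -0.155, -0.001], [-0.002, -0.002, -1.0]]
contact_force: [-0.2, -0.6, -0.5]
opening: 0.0436
t 10.68 pos [0.4776 0.2724 0.1064] yaw -8.93 tilt [-0.0019 -0.0014] open 0.0436 F [-0.2 -0.6 -0.5] q [-0.97  0.4   0.46  1.89 -0.22  0.9  -0.55]
shift [-54.2  52.1  -3.6] turn 0.004
0.2 [(22, array([254., 286.])), (14, array([253., 339.])), (-14, array([251., 514.])), (-22, array([251., 561.]))]
-0.2 [(22, array([253., 268.])), (14, array([253., 327.])), (-14, array([252., 529.])), (-22, array([251., 586.]))]
```

View pics/w11.png

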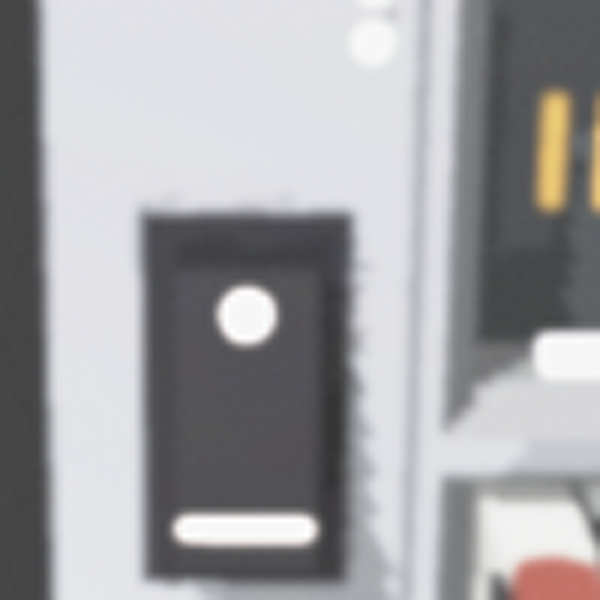

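View pics/s11.png

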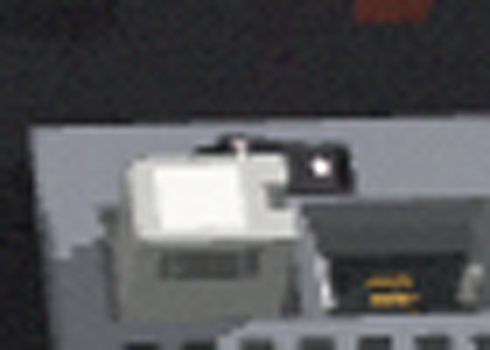

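```bash
python3 -m inch '[[[-5,5,0],[0,0,0],0.8],[[-12,12,0],[0,0,0],0.8],[[-14,14,0],[0,0,0],0.8],[[-13,12,0],[0,0,0],0.8],[[-8,7,0],[0,0,0],0.8],[[-2,2,0],[0,0,0],0.8],[[0,0,0],[0,0,0],0.8],[[0,0,0],[0,0,0],0.8],[[0,0,0],[0,0,0],0.8]]' 40
python3 - <<'E'
from h import *
import pickle
rel(*loc(CH,(-26,-36)),.012,-9.17)
p=bot.camera_params('wrist');im=bot.capture('wrist');cv2.imwrite('pics/w12.png',im);pickle.dump(p,open('w12.pkl','wb'))
E
```

```text
t: 11.53
tool_pos: [0.5209, 0.2126, 0.1077]
tcp_rot: [[0.154, 0.988, -0.001], [0.988, -0.154, 0.0], [0.0, -0.001, -1.0]]
contact_force: [1.2, -0.1, 0.1]
opening: 0.0699
t 11.53 pos [0.5209 0.2126 0.1077] yaw -8.86 tilt [-0.0006  0.0003] open 0.0699 F [ 1.2 -0.1  0.1] q [-0.84  0.42  0.48  1.86 -0.24  0.92 -0.41]
shift [-1.8  0.1 95.7] turn 0.005
```

View pics/w12.png

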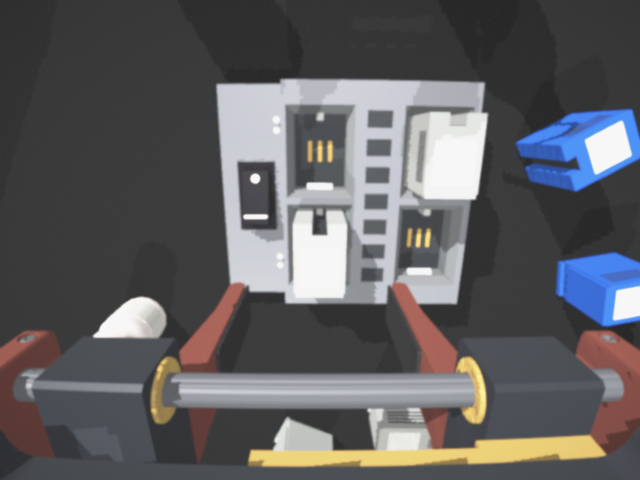

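```bash
python3 -m inch '[[[-1,0,10],[0,0,0.005],0.8],[[-1,0,20],[0,0,0],0.8],[[0,0,20],[0,0,0],0.8],[[0,0,18],[0,0,0],0.8],[[0,0,14],[0,0,0],0.8],[[0,0,8],[0,0,0],0.8],[[0,0,4],[0,0,0],0.8],[[0,0,2],[0,0,0],0.8],[[0,0,0],[0,0,0],0.8],[[0,0,0],[0,0,0],0.8]]' 40
python3 - <<'E'
from h import *
import pickle
rel(*loc(CH,(-26,-36)),.012,-9.17)
p=bot.camera_params('wrist');im=bot.capture('wrist');cv2.imwrite('pics/w13.png',im);pickle.dump(p,open('w13.pkl','wb'))
E
```

```text
t: 12.42
tool_pos: [0.5217, 0.2097, 0.0125]
tcp_rot: [[0.16, 0.987, 0.001], [0.987, -0.16, 0.001], [0.001, 0.001, -1.0]]
contact_force: [0.2, -0.9, 0.3]
opening: 0.0706
t 12.42 pos [0.5217 0.2097 0.0125] yaw -9.22 tilt [0.0009 0.0005] open 0.0706 F [ 0.2 -0.9  0.3] q [-0.78  0.55  0.41  1.93 -0.32  0.73 -0.34]
shift [ 0.9 -1.2  0.5] turn -0.001
```

View pics/w13.png

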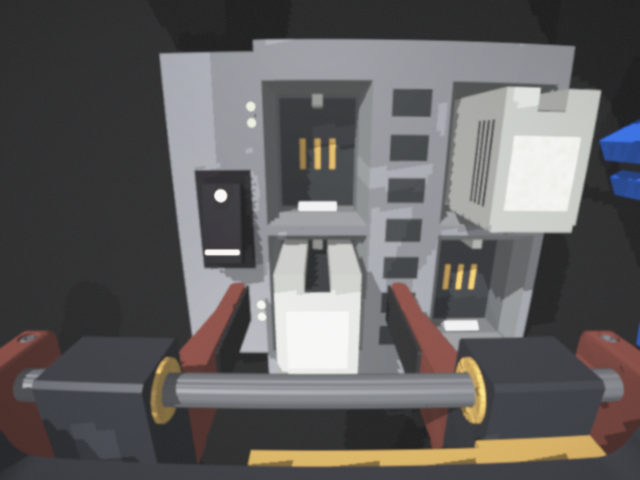

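```bash
python3 -m inch '[[[0.5,0,0],[0,0,0],0.3],[[0,0,0],[0,0,0],0.3],[[0,0,0],[0,0,0],0.3],[[0,0,0],[0,0,0],0.3],[[0,0,0],[0,0,0],0.3],[[0,0,0],[0,0,0],0.3]]' 40
python3 - <<'E'
from h import *
import pickle
rel(*loc(CH,(-26,-36)),.012,-9.17)
p=bot.camera_params('wrist');im=bot.capture('wrist');cv2.imwrite('pics/w14.png',im);pickle.dump(p,open('w14.pkl','wb'))
E
```

```text
t: 12.97
tool_pos: [0.5213, 0.21, 0.012]
tcp_rot: [[0.16, 0.987, 0.0], [0.987, -0.16, 0.0], [0.0, 0.0, -1.0]]
contact_force: [-0.5, 0.1, 0.9]
opening: 0.036
t 12.97 pos [0.5213 0.21   0.012 ] yaw -9.22 tilt [0.0001 0.0001] open 0.0360 F [-0.5  0.1  0.9] q [-0.78  0.55  0.41  1.93 -0.32  0.73 -0.34]
shift [ 0.6 -0.8  0. ] turn -0.001
```

View pics/w14.png

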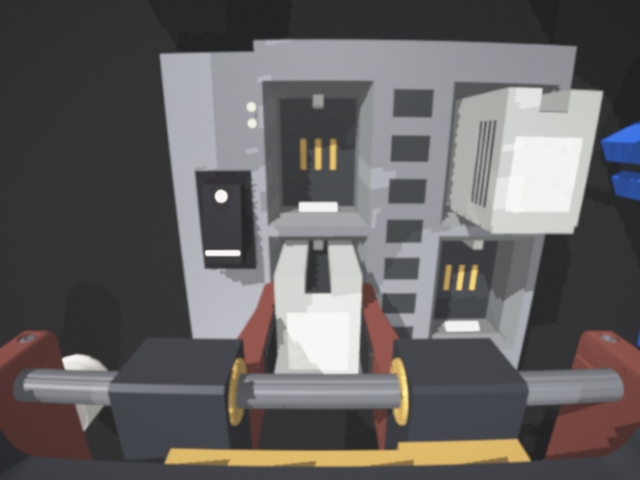

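```bash
python3 -m inch '[[[0,0,-3],[0,0,0],0.3],[[0,0,-4],[0,0,0],0.3],[[0,0,-6],[0,0,0],0.3],[[0,0,-8],[0,0,0],0.3],[[0,0,-14],[0,0,0],0.3],[[0,0,-20],[0,0,0],0.3],[[0,0,-20],[0,0,0],0.3],[[0,0,-15],[0,0,0],0.3],[[0,0,-8],[0,0,0],0.3],[[0,0,-2],[0,0,0],0.3],[[0,0,0],[0,0,0],0.3],[[0,0,0],[0,0,0],0.3]]' 40
python3 - <<'E'
from h import *
rel(*loc(CA,(-45,35)),.125,-3.2)
im=bot.capture('wrist');cv2.imwrite('pics/w15.png',im)
E
```

```text
t: 14.02
tool_pos: [0.5207, 0.2098, 0.1113]
tcp_rot: [[0.16, 0.987, -0.001], [0.987, -0.16, -0.0], [-0.001, -0.001, -1.0]]
contact_force: [-0.9, 0.6, -1.6]
opening: 0.0359
t 14.02 pos [0.5207 0.2098 0.1113] yaw -9.22 tilt [-0.001  -0.0004] open 0.0359 F [-0.9  0.6 -1.6] q [-0.84  0.41  0.48  1.86 -0.23  0.92 -0.41]
shift [-383.2   56.9  -13.5] turn -0.105
```

View pics/w15.png

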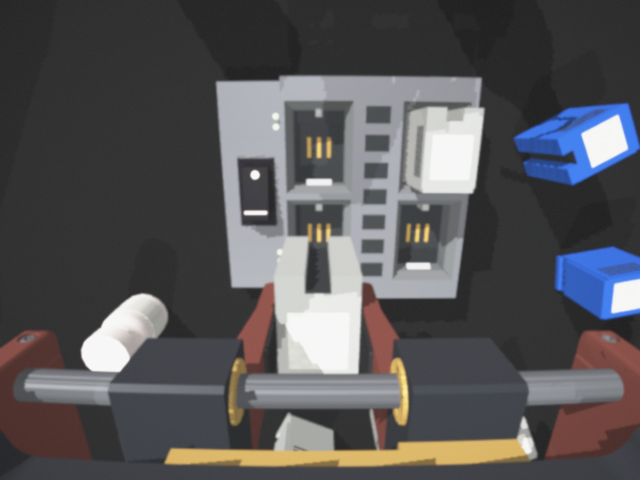

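```bash
python3 -m inch '[[[-10,1,-4],[0,0,0],0.3],[[-25,3,-5],[0,0,0],0.3],[[-38,5,-4],[0,0,0],0.3],[[-40,6,0],[0,0,0],0.3],[[-40,6,0],[0,0,0],0.3],[[-40,6,0],[0,0,0],0.3],[[-40,6,0],[0,0,0],0.3],[[-40,6,0],[0,0,0],0.3],[[-40,6,0],[0,0,0],0.3],[[-40,6,0],[0,0,0],0.3],[[-40,6,0],[0,0,0],0.3],[[-30,5,0],[0,0,0],0.3]]' 40
python3 -m inch '[[[-20,2,0],[0,0,-0.02],0.3],[[-10,0,0],[0,0,-0.03],0.3],[[-4,0,0],[0,0,-0.035],0.3],[[0,0,0],[0,0,-0.02],0.3],[[0,0,0],[0,0,0],0.3],[[0,0,0],[0,0,0],0.3],[[0,0,0],[0,0,0],0.3]]' 40
python3 - <<'E'
from h import *
import pickle
rel(*loc(CA,(-45,-35)),.125,-3.2)
p=bot.camera_params('wrist');im=bot.capture('wrist');cv2.imwrite('pics/w16.png',im);pickle.dump(p,open('w16.pkl','wb'))
E
```

```text
t: 15.07
tool_pos: [0.5129, -0.2219, 0.1248]
tcp_rot: [[0.163, 0.987, -0.001], [0.987, -0.163, -0.001], [-0.001, -0.001, -1.0]]
contact_force: [0.4, -0.1, -0.7]
opening: 0.0359
t: 15.65
tool_pos: [0.5116, -0.2507, 0.1248]
tcp_rot: [[0.056, 0.998, -0.0], [0.998, -0.056, 0.0], [0.0, -0.0, -1.0]]
contact_force: [-1.4, -0.2, -1.9]
opening: 0.0355
t 15.65 pos [ 0.5116 -0.2507  0.1248] yaw -3.20 tilt [-0.0002  0.0004] open 0.0355 F [-1.4 -0.2 -1.9] q [-0.07  0.42  0.58  1.84 -0.28  0.97  0.58]
shift [ 3.2 -0.3 -0.2] turn 0.0
```

View pics/w16.png

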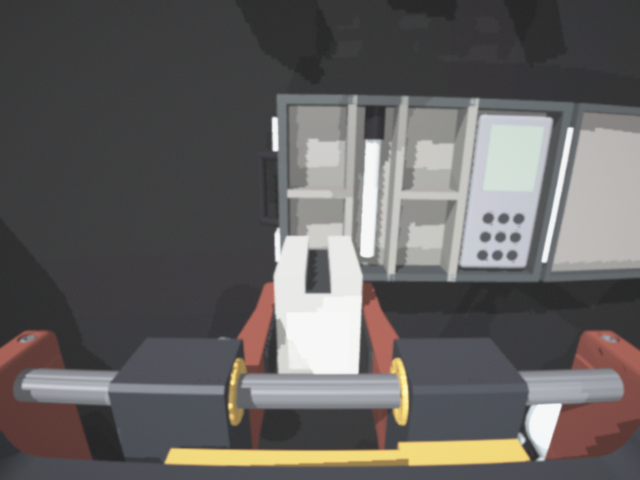

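```bash
python3 - <<'E'
from h import *
im=cv2.imread('pics/w16.png');crop(im,260,85,130,150,5,'w16a.png');crop(im,450,85,140,210,4,'w16b.png')
E
```

```text
(no output)
```

View pics/w16a.png

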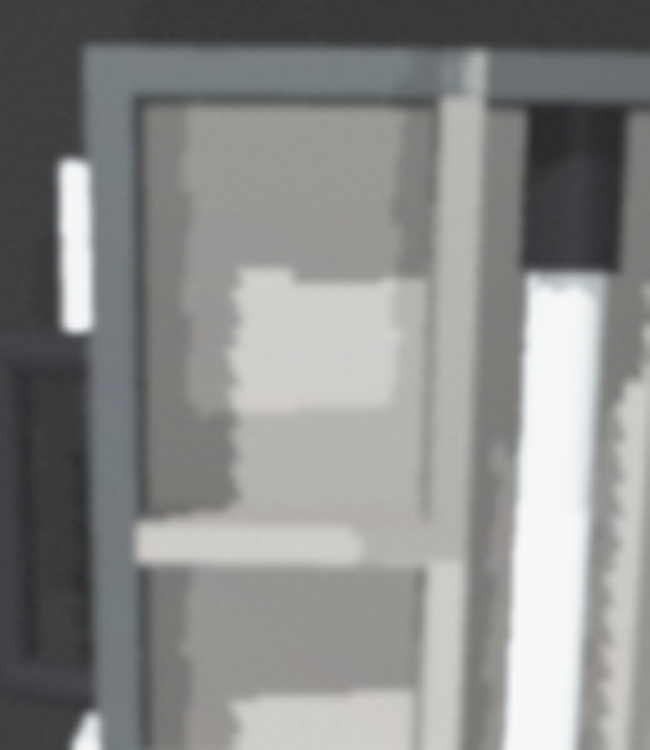

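View pics/w16b.png

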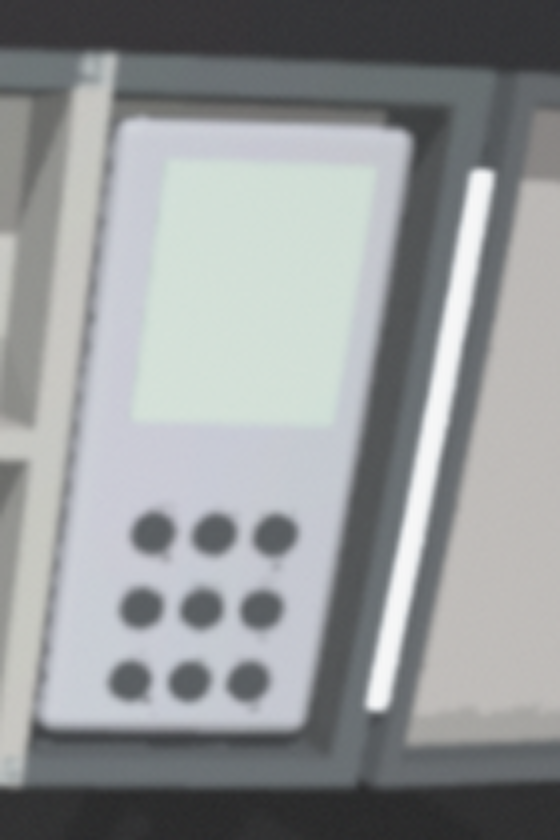

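```bash
python3 - <<'E'
from h import *
import pickle
P['w']=pickle.load(open('w16.pkl','rb'))
A=cr(260,85,5);B=cr(450,85,4)
o=[('w',A(85,48),(-75,74,46)),('w',B(497,68),(150,74,46)),('w',B(358,787),(150,-74,46))]
q,r=fit(o,CA);print(q.round(4),np.degrees(q[2]),r.round(1).tolist())
pts=[(-68,67,46),(-68,0,46),(-22,0,46),(0,74,46)]
for m in pts:
    uv=proj('w',[*loc(q,m[:2]),m[2]/1e3])[0]; print(m,((uv-[260,85])*5).round())
for c in[(-45,-35),(-45,35),(45,-35),(45,35)]:
    print(c,loc(q,c).round(4))
E
```

```text
[ 0.556  -0.2149 -0.0641] -3.6706520250869383 [[0.4, 0.1], [-0.2, -0.1], [-0.2, -0.1]]
(-68, 67, 46) [133.  97.]
(-68, 0, 46) [140. 545.]
(-22, 0, 46) [430. 548.]
(0, 74, 46) [594.  51.]
(-45, -35) [ 0.5088 -0.247 ]
(-45, 35) [ 0.5133 -0.1771]
(45, -35) [ 0.5986 -0.2528]
(45, 35) [ 0.6031 -0.1829]
```

```bash
python3 -m inch '[[[1,0,10],[0,0,0.008],0.3],[[1,0,20],[0,0,0],0.3],[[0,0,22],[0,0,0],0.3],[[0,0,18],[0,0,0],0.3],[[0,0,12],[0,0,0],0.3],[[0,0,8],[0,0,0],0.3],[[0,0,5],[0,0,0],0.3],[[0,0,3],[0,0,0],0.3],[[0,0,2],[0,0,0],0.3],[[0,0,0],[0,0,0],0.3],[[0,0,0],[0,0,0],0.3]]' 40
python3 - <<'E'
from h import *
import pickle
rel(.511,-.2487,.024,-3.67)
im=bot.capture('wrist');cv2.imwrite('pics/w17.png',im)
E
```

```text
t: 16.62
tool_pos: [0.5121, -0.2496, 0.0255]
tcp_rot: [[0.064, 0.998, 0.001], [0.998, -0.064, -0.0], [-0.0, 0.001, -1.0]]
contact_force: [0.3, 0.3, -1.7]
opening: 0.0361
t 16.62 pos [ 0.5121 -0.2496  0.0255] yaw -3.67 tilt [ 0.001  -0.0003] open 0.0361 F [ 0.3  0.3 -1.7] q [-0.01  0.55  0.51  1.91 -0.38  0.77  0.65]
shift [ 0.9 -1.2  1.5] turn -0.0
```

View pics/w17.png

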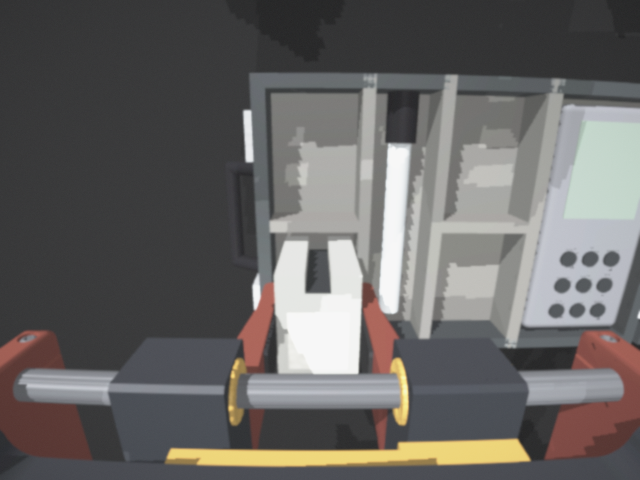

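Pack is inside pocket 1, free (no contact force). Lower a little to touch and release.

```bash
python3 -m inch '[[[0.5,-1,1.5],[0,0,0],0.3],[[0,0,1],[0,0,0],0.3],[[0,0,0],[0,0,0],0.3],[[0,0,0],[0,0,0],0.5],[[0,0,0],[0,0,0],0.6],[[0,0,0],[0,0,0],0.7],[[0,0,0],[0,0,0],0.7],[[0,0,-10],[0,0,0],0.7],[[0,0,-20],[0,0,0],0.7],[[0,0,-30],[0,0,0],0.7],[[0,0,-30],[0,0,0],0.8],[[0,0,-10],[0,0,0],0.8]]' 40
python3 -m inch '[[[0,0,0],[0,0,0],0.8],[[0,0,0],[0,0,0],0.8],[[0,0,0],[0,0,0],0.8]]'
python3 - <<'E'
from h import *
import pickle
rel(*loc(CH,(60,36)),.125,-9.2)
p=bot.camera_params('wrist');im=bot.capture('wrist');cv2.imwrite('pics/w18.png',im)
s=bot.capture('scene');crop(s,180,220,120,110,6,'s18.png')
E
```

```text
t: 17.67
tool_pos: [0.5124, -0.2503, 0.1271]
tcp_rot: [[0.065, 0.998, 0.005], [0.998, -0.065, -0.002], [-0.001, 0.005, -1.0]]
contact_force: [0.8, -1.3, 0.0]
opening: 0.0694
t: 17.92
tool_pos: [0.51, -0.2482, 0.1213]
tcp_rot: [[0.064, 0.998, -0.002], [0.998, -0.064, 0.001], [0.001, -0.002, -1.0]]
contact_force: [-0.1, -0.3, -0.3]
opening: 0.07
t 17.92 pos [ 0.51   -0.2482  0.1213] yaw -3.64 tilt [-0.0016  0.0008] open 0.0700 F [-0.1 -0.3 -0.3] q [-0.07  0.42  0.58  1.84 -0.28  0.96  0.57]
shift [522.1  73.9  -3.5] turn 0.097
```

View pics/w18.png

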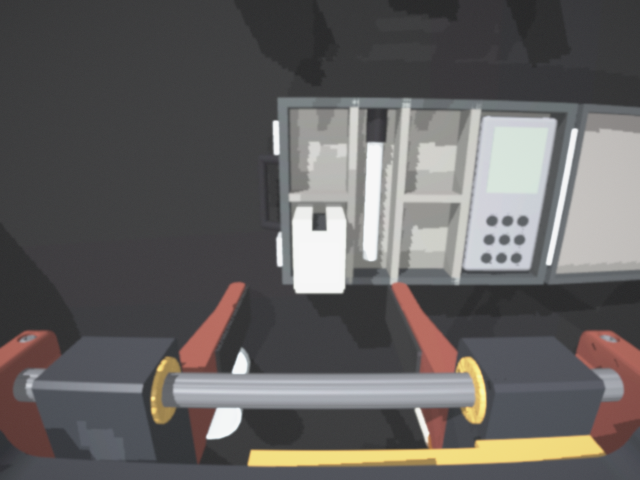

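View pics/s18.png

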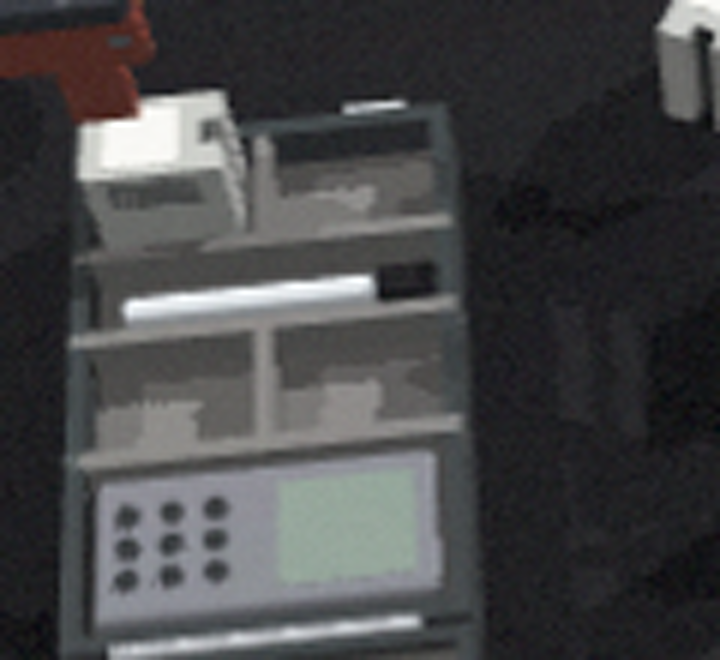

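```bash
python3 -m inch '[[[10,1,0],[0,0,0],0.8],[[25,4,0],[0,0,0],0.8],[[38,6,0],[0,0,0.02],0.8],[[40,6,0],[0,0,0.02],0.8],[[40,6,0],[0,0,0.02],0.8],[[40,6,0],[0,0,0.02],0.8],[[40,6,0],[0,0,0.017],0.8],[[40,6,0],[0,0,0],0.8],[[40,6,0],[0,0,0],0.8],[[40,6,0],[0,0,0],0.8],[[40,6,0],[0,0,0],0.8],[[40,6,0],[0,0,0],0.8]]' 40
python3 - <<'E'
from h import *
rel(.6177,.2673,.012,-9.2)
E
```

```text
t: 19.02
tool_pos: [0.6295, 0.175, 0.1214]
tcp_rot: [[0.16, 0.987, -0.001], [0.987, -0.16, -0.0], [-0.0, -0.001, -1.0]]
contact_force: [1.9, -1.0, -0.0]
opening: 0.0702
t 19.02 pos [0.6295 0.175  0.1214] yaw -9.19 tilt [-0.0015 -0.0002] open 0.0702 F [ 1.9 -1.  -0. ] q [-0.69  0.56  0.52  1.62 -0.31  1.05 -0.25]
shift [ 89.3 -26.2 109.4] turn 0.0
```

```bash
python3 -m inch '[[[28,-8,0],[0,0,0],0.8],[[22,-8,0],[0,0,0],0.8],[[16,-5,0],[0,0,0],0.8],[[8,-2,0],[0,0,0],0.8],[[3,0,0],[0,0,0],0.8],[[0,0,0],[0,0,0],0.8],[[0,0,0],[0,0,0],0.8],[[0,0,0],[0,0,0],0.8]]' 40
python3 - <<'E'
from h import *
rel(.6177,.2673,.012,-9.2)
im=bot.capture('wrist');cv2.imwrite('pics/w19.png',im)
E
```

```text
t: 19.68
tool_pos: [0.6203, 0.2496, 0.1227]
tcp_rot: [[0.163, 0.987, 0.0], [0.987, -0.163, -0.001], [-0.001, 0.001, -1.0]]
contact_force: [-0.0, -0.4, -0.8]
opening: 0.0702
t 19.68 pos [0.6203 0.2496 0.1227] yaw -9.38 tilt [ 0.0004 -0.0006] open 0.0702 F [-0.  -0.4 -0.8] q [-0.79  0.58  0.51  1.58 -0.31  1.06 -0.37]
shift [ 17.1  -5.6 110.7] turn -0.003
```

View pics/w19.png

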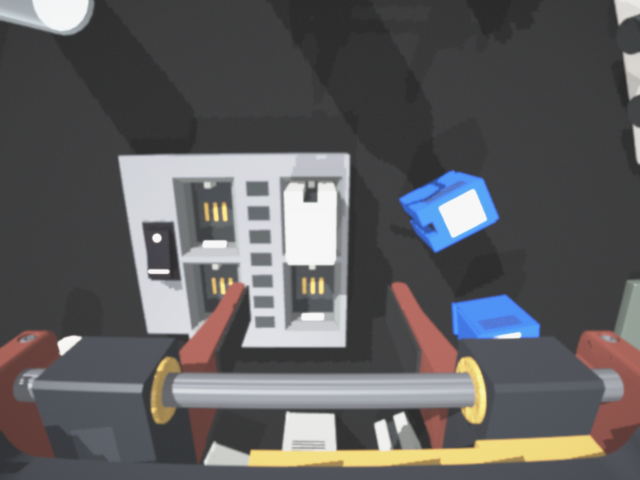

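```bash
python3 -m inch '[[[6,-2,5],[0,0,-0.002],0.8],[[7,-2,12],[0,0,0],0.8],[[4,-1.6,20],[0,0,0],0.8],[[0,0,22],[0,0,0],0.8],[[0,0,20],[0,0,0],0.8],[[0,0,14],[0,0,0],0.8],[[0,0,9],[0,0,0],0.8],[[0,0,5],[0,0,0],0.8],[[0,0,3],[0,0,0],0.8],[[0,0,0],[0,0,0],0.8],[[0,0,0],[0,0,0],0.8]]' 40
python3 - <<'E'
from h import *
rel(.6177,.2673,.012,-9.2)
im=bot.capture('wrist');cv2.imwrite('pics/w20.png',im)
E
```

```text
t: 20.65
tool_pos: [0.6176, 0.2696, 0.0132]
tcp_rot: [[0.158, 0.987, 0.001], [0.987, -0.158, 0.001], [0.001, 0.001, -1.0]]
contact_force: [0.1, -0.1, 0.3]
opening: 0.0702
t 20.65 pos [0.6176 0.2696 0.0132] yaw -9.12 tilt [0.0011 0.0006] open 0.0702 F [ 0.1 -0.1  0.3] q [-0.78  0.71  0.45  1.64 -0.38  0.88 -0.34]
shift [-2.3  0.5  1.2] turn 0.001
```

View pics/w20.png

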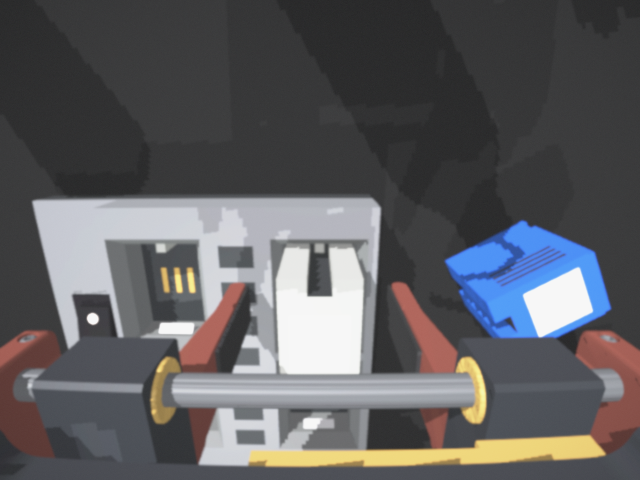

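Good. Correct, grip and lift.

```bash
python3 -m inch '[[[-2,0.5,1],[0,0,0],0.8],[[0,0,0],[0,0,0],0.3],[[0,0,0],[0,0,0],0.3],[[0,0,0],[0,0,0],0.3],[[0,0,0],[0,0,0],0.3],[[0,0,0],[0,0,0],0.3],[[0,0,0],[0,0,0],0.3]]' 40
python3 -m inch '[[[0,0,-3],[0,0,0],0.3],[[0,0,-4],[0,0,0],0.3],[[0,0,-6],[0,0,0],0.3],[[0,0,-8],[0,0,0],0.3],[[0,0,-14],[0,0,0],0.3],[[0,0,-20],[0,0,0],0.3],[[0,0,-22],[0,0,0],0.3],[[0,0,-20],[0,0,0],0.3],[[0,0,-12],[0,0,0],0.3],[[0,0,-4],[0,0,0],0.3],[[0,0,0],[0,0,0],0.3],[[0,0,0],[0,0,0],0.3]]' 40
python3 - <<'E'
from h import *
rel(*(loc([.556,-.2149,-.0641],(-45,35))+[.0023,-.0017]),.125,-3.67)
im=bot.capture('wrist');cv2.imwrite('pics/w21.png',im)
im=bot.capture('top');crop(im,280,170,150,120,5,'t21.png')
E
```

```text
t: 21.28
tool_pos: [0.6172, 0.2675, 0.0115]
tcp_rot: [[0.158, 0.987, 0.0], [0.987, -0.158, 0.0], [0.0, 0.0, -1.0]]
contact_force: [-0.0, 0.0, 0.0]
opening: 0.0357
t: 22.28
tool_pos: [0.6166, 0.2673, 0.124]
tcp_rot: [[0.158, 0.987, -0.001], [0.987, -0.158, -0.0], [-0.0, -0.001, -1.0]]
contact_force: [0.3, -0.9, -1.7]
opening: 0.0356
t 22.28 pos [0.6166 0.2673 0.124 ] yaw -9.11 tilt [-0.0008 -0.0002] open 0.0356 F [ 0.3 -0.9 -1.7] q [-0.81  0.59  0.51  1.57 -0.31  1.07 -0.39]
shift [-456.4  -29.1   -0.9] turn -0.095
```

View pics/w21.png

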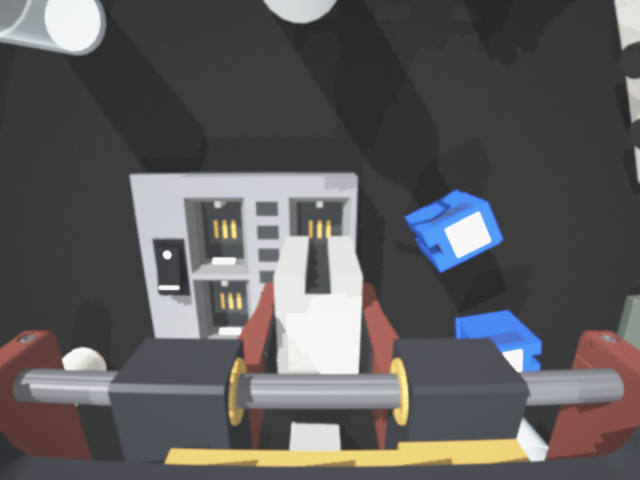

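View pics/t21.png

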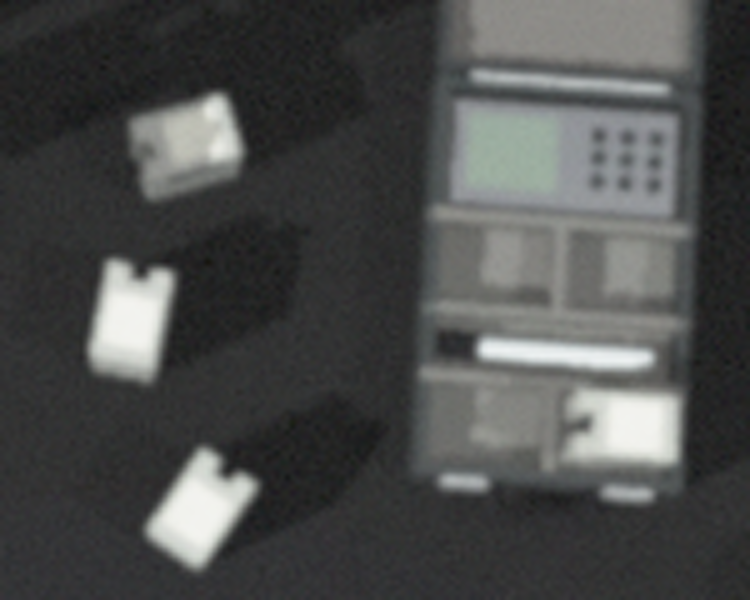

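```bash
python3 -m inch '[[[-10,0,0],[0,0,0],0.3],[[-25,-2,0],[0,0,0],0.3],[[-36,-2,0],[0,0,0],0.3],[[-40,-2,0],[0,0,0],0.3],[[-40,-3,0],[0,0,0],0.3],[[-40,-3,0],[0,0,0],0.3],[[-40,-3,0],[0,0,0],0.3],[[-40,-3,0],[0,0,0],0.3],[[-40,-3,0],[0,0,0],0.3],[[-40,-3,0],[0,0,0],0.3],[[-36,-3,0],[0,0,0],0.3],[[-28,-2,0],[0,0,0],0.3]]' 40
python3 -m inch '[[[-20,0,0],[0,0,-0.02],0.3],[[-12,0,0],[0,0,-0.03],0.3],[[-4,0,0],[0,0,-0.03],0.3],[[0,0,0],[0,0,-0.015],0.3],[[0,0,0],[0,0,0],0.3],[[0,0,0],[0,0,0],0.3],[[0,0,0],[0,0,0],0.3]]' 40
python3 - <<'E'
from h import *
rel(*(loc([.556,-.2149,-.0641],(-45,35))+[.0023,-.0017]),.025,-3.67)
im=bot.capture('wrist');cv2.imwrite('pics/w22.png',im)
E
```

```text
t: 23.38
tool_pos: [0.5205, -0.1418, 0.1242]
tcp_rot: [[0.161, 0.987, -0.001], [0.987, -0.161, -0.001], [-0.001, -0.001, -1.0]]
contact_force: [0.3, -0.2, -1.3]
opening: 0.0358
t: 23.97
tool_pos: [0.5174, -0.1726, 0.1242]
tcp_rot: [[0.064, 0.998, -0.0], [0.998, -0.064, 0.0], [0.0, -0.0, -1.0]]
contact_force: [0.4, 0.3, -1.7]
opening: 0.0358
t 23.97 pos [ 0.5174 -0.1726  0.1242] yaw -3.64 tilt [-0.0005  0.0003] open 0.0358 F [ 0.4  0.3 -1.7] q [-0.22  0.38  0.59  1.89 -0.26  0.94  0.42]
shift [-6.3 -1.3 99.2] turn 0.0
```

View pics/w22.png

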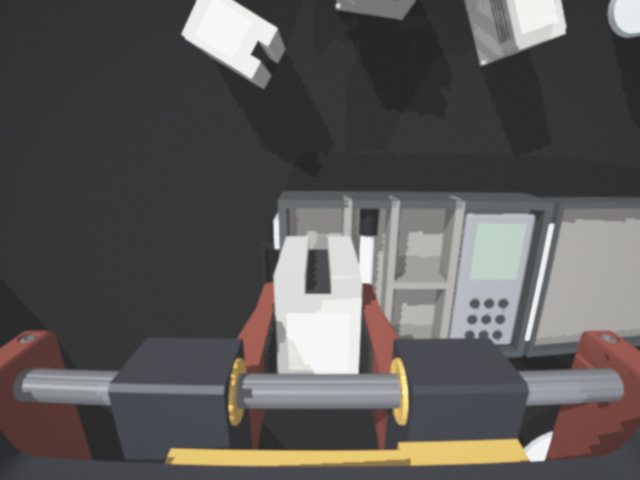

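```bash
python3 -m inch '[[[-3,-1,10],[0,0,0],0.3],[[-2.5,0,20],[0,0,0],0.3],[[0,0,22],[0,0,0],0.3],[[0,0,18],[0,0,0],0.3],[[0,0,12],[0,0,0],0.3],[[0,0,8],[0,0,0],0.3],[[0,0,5],[0,0,0],0.3],[[0,0,3],[0,0,0],0.3],[[0,0,1],[0,0,0],0.3],[[0,0,0],[0,0,0],0.3],[[0,0,0],[0,0,0],0.3]]' 40
python3 - <<'E'
from h import *
rel(*(loc([.556,-.2149,-.0641],(-45,35))+[.0023,-.0017]),.022,-3.67)
im=bot.capture('wrist');cv2.imwrite('pics/w23.png',im)
E
```

```text
t: 24.93
tool_pos: [0.5167, -0.1789, 0.0261]
tcp_rot: [[0.064, 0.998, 0.001], [0.998, -0.064, -0.0], [-0.0, 0.001, -1.0]]
contact_force: [0.5, -0.8, -1.4]
opening: 0.0358
t 24.93 pos [ 0.5167 -0.1789  0.0261] yaw -3.67 tilt [ 0.0012 -0.0001] open 0.0358 F [ 0.5 -0.8 -1.4] q [-0.14  0.52  0.51  1.97 -0.37  0.74  0.52]
shift [ 0.1 -1.1  4.1] turn 0.0
```

View pics/w23.png

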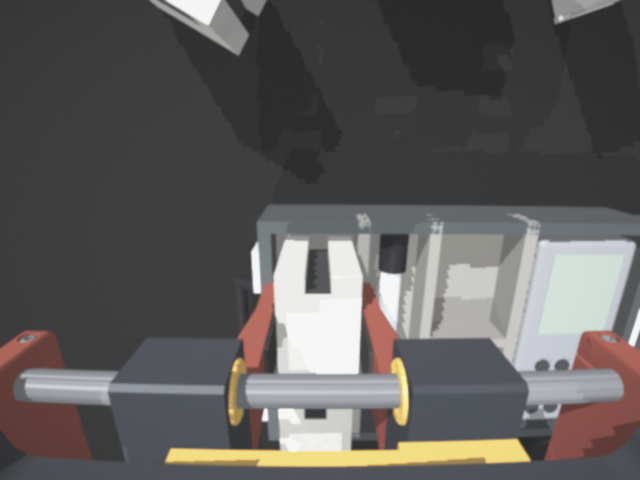

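```bash
python3 -m inch '[[[0,-1,2],[0,0,0],0.3],[[0,0,2],[0,0,0],0.3],[[0,0,0],[0,0,0],0.3],[[0,0,0],[0,0,0],0.5],[[0,0,0],[0,0,0],0.6],[[0,0,0],[0,0,0],0.7],[[0,0,0],[0,0,0],0.7],[[0,0,-10],[0,0,0],0.7],[[0,0,-20],[0,0,0],0.7],[[0,0,-30],[0,0,0],0.7],[[0,0,-30],[0,0,0],0.8],[[0,0,-10],[0,0,0],0.8]]' 40
python3 -m inch '[[[0,0,-6],[0,0,0],0.8],[[0,0,0],[0,0,0],0.8],[[0,0,0],[0,0,0],0.8],[[0,0,0],[0,0,0],0.8]]'
python3 - <<'E'
from h import *
import pickle
rel(.468,-.022,.125,-123)
p=bot.camera_params('wrist');im=bot.capture('wrist');cv2.imwrite('pics/w24.png',im);pickle.dump(p,open('w24.pkl','wb'))
s=bot.capture('scene');crop(s,180,190,170,130,4,'s24.png')
E
```

```text
t: 25.98
tool_pos: [0.5169, -0.1799, 0.1259]
tcp_rot: [[0.065, 0.998, 0.005], [0.998, -0.065, -0.001], [-0.001, 0.005, -1.0]]
contact_force: [0.5, -0.0, 0.2]
opening: 0.0693
t: 26.32
tool_pos: [0.5143, -0.1783, 0.1262]
tcp_rot: [[0.064, 0.998, -0.002], [0.998, -0.064, 0.0], [0.0, -0.002, -1.0]]
contact_force: [-0.1, -0.3, -0.9]
opening: 0.0702
t 26.32 pos [ 0.5143 -0.1783  0.1262] yaw -3.66 tilt [-0.0021  0.0004] open 0.0702 F [-0.1 -0.3 -0.9] q [-0.22  0.38  0.59  1.89 -0.26  0.95  0.43]
shift [153.  -56.2   1.4] turn 2.083
```

View pics/w24.png

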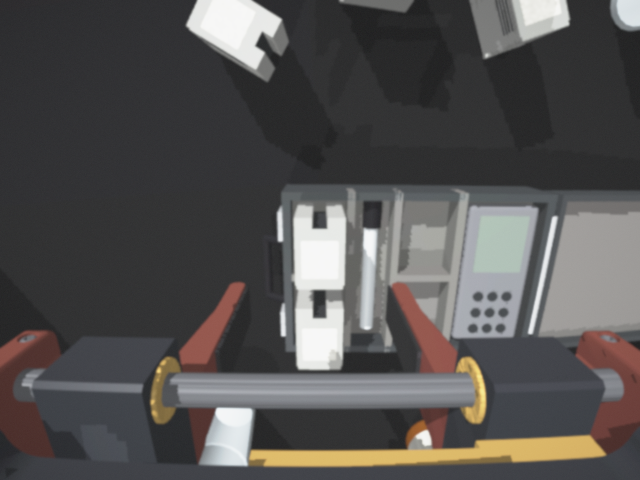

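View pics/s24.png

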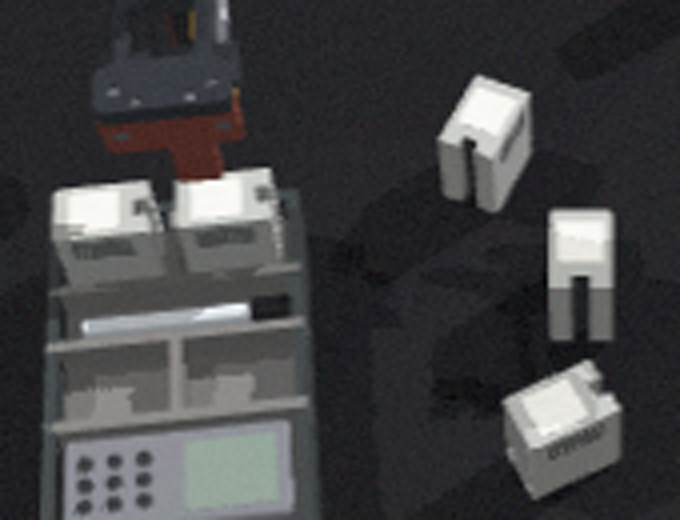

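```bash
python3 -m inch '[[[8,10,0],[0,0,-0.02],0.8],[[20,24,0],[0,0,-0.05],0.8],[[24,30,0],[0,0,-0.06],0.8],[[24,30,0],[0,0,-0.06],0.8],[[20,26,0],[0,0,-0.06],0.8],[[14,16,0],[0,0,-0.05],0.8],[[6,8,0],[0,0,-0.04],0.8],[[0,2,0],[0,0,-0.02],0.8],[[0,0,0],[0,0,0],0.8],[[0,0,0],[0,0,0],0.8],[[0,0,0],[0,0,0],0.8]]' 40
python3 - <<'E'
from h import *
import pickle
rel(.671,-.011,-.002,17)
p=bot.camera_params('wrist');im=bot.capture('wrist');cv2.imwrite('pics/w25.png',im);pickle.dump(p,open('w25.pkl','wb'))
E
```

```text
t: 27.33
tool_pos: [0.6525, -0.0563, 0.1276]
tcp_rot: [[-0.288, 0.958, -0.0], [0.958, 0.288, -0.001], [-0.0, -0.0, -1.0]]
contact_force: [0.2, -0.8, -0.8]
opening: 0.0702
t 27.33 pos [ 0.6525 -0.0563  0.1276] yaw 16.76 tilt [-0.0003 -0.0005] open 0.0702 F [ 0.2 -0.8 -0.8] q [-0.3   0.54  0.46  1.61 -0.27  1.05  0.53]
shift [ 38.1  30.8 129.6] turn -0.004
```

View pics/w25.png

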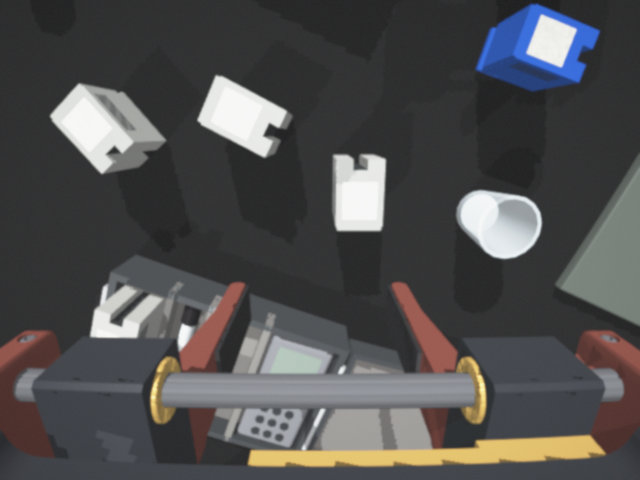

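```bash
python3 - <<'E'
from h import *
im=cv2.imread('pics/w25.png');crop(im,300,130,110,120,6,'w25a.png');crop(im,30,60,280,130,3,'w25b.png')
E
```

```text
(no output)
```

View pics/w25a.png

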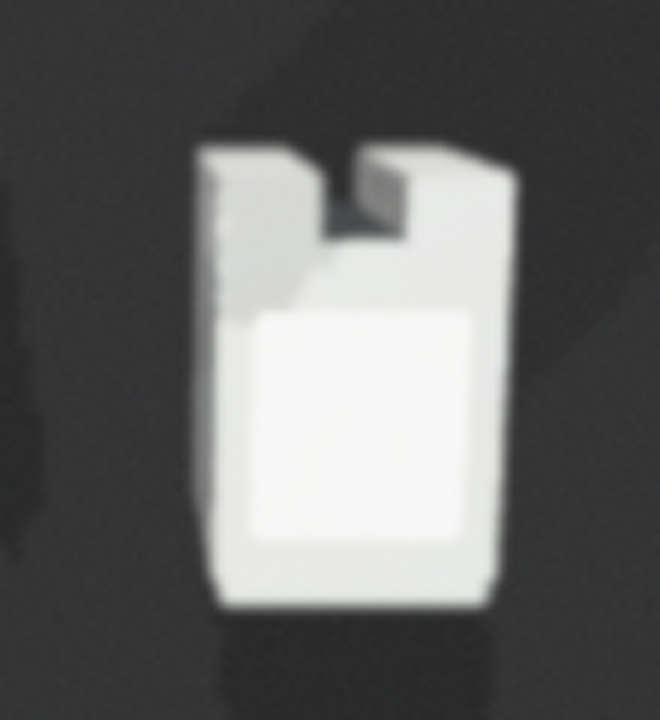

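View pics/w25b.png

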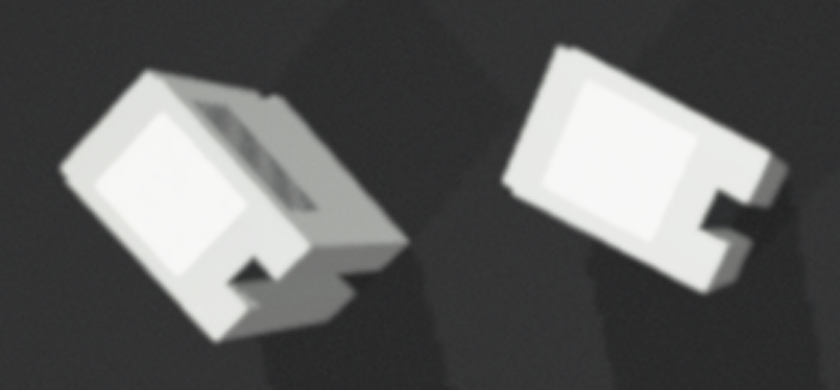

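```bash
python3 - <<'E'
from h import *
import pickle
P['w']=pickle.load(open('w25.pkl','rb'))
A=cr(300,130,6);B=cr(30,60,3)
def go(n,pts,x0):
    q,r=fit([('w',a,b) for a,b in pts],x0);print(n,q.round(4),np.degrees(q[2]).round(1),r.round(1).tolist())
z=62
go('A',[(A(213,180),(27,18,z)),(A(517,178),(27,-18,z)),(A(495,600),(-27,-18,z)),(A(220,603),(-27,18,z))],[.67,-.01,1.87])
# x axis right (notch); image up = tool x(+y world), so y axis of pack = left/up
go('B',[(B(772,152),(27,18,z)),(B(705,292),(27,-18,z)),(B(503,183),(-27,-18,z)),(B(560,45),(-27,18,z))],[.574,.017,-.19])
go('C',[(B(312,245),(27,18,z)),(B(217,342),(27,-18,z)),(B(62,168),(-27,-18,z)),(B(150,70),(-27,18,z))],[.468,-.022,-.577])
E
```

```text
A [ 0.6699 -0.0092  1.8775] 107.6 [[0.9, -0.2], [-0.8, -0.4], [0.1, 0.2], [-0.2, 0.4]]
B [ 0.5709  0.0208 -0.1889] -10.8 [[-0.5, 0.4], [0.2, -0.3], [-0.2, 1.1], [0.5, -1.1]]
C [ 0.4655 -0.0181 -0.6003] -34.4 [[-0.1, 0.3], [0.1, -0.5], [-0.7, 0.9], [0.7, -0.7]]
```

```bash
python3 - <<'E'
from h import *
rel(.6726,-.0101,-.002,17.6)
E
python3 -m inch '[[[6,4,5],[0,0,-0.014],0.8],[[10,8,10],[0,0,0],0.8],[[12,10,15],[0,0,0],0.8],[[8,7,20],[0,0,0],0.8],[[3,2,20],[0,0,0],0.8],[[0,0,20],[0,0,0],0.8],[[0,0,15],[0,0,0],0.8],[[0,0,10],[0,0,0],0.8],[[0,0,5],[0,0,0],0.8],[[0,0,0],[0,0,0],0.8],[[0,0,0],[0,0,0],0.8],[[0,0,0],[0,0,0],0.8]]' 40
python3 - <<'E'
from h import *
rel(.6726,-.0101,-.002,17.6)
im=bot.capture('wrist');cv2.imwrite('pics/w26.png',im)
E
```

```text
t 27.38 pos [ 0.6527 -0.0562  0.1277] yaw 16.78 tilt [-0.     -0.0004] open 0.0702 F [-0.4 -0.1  0.8] q [-0.3   0.54  0.46  1.61 -0.27  1.05  0.53]
shift [ 38.4  32.4 129.7] turn -0.014
t: 28.38
tool_pos: [0.6719, -0.0076, 0.0083]
tcp_rot: [[-0.305, 0.952, 0.001], [0.952, 0.305, 0.0], [-0.0, 0.001, -1.0]]
contact_force: [-0.1, -0.2, 0.4]
opening: 0.0707
t 28.38 pos [ 0.6719 -0.0076  0.0083] yaw 17.76 tilt [0.0014 0.0001] open 0.0707 F [-0.1 -0.2  0.4] q [-0.32  0.7   0.39  1.65 -0.33  0.86  0.52]
shift [-2.6 -0.1 10.3] turn 0.003
```

View pics/w26.png

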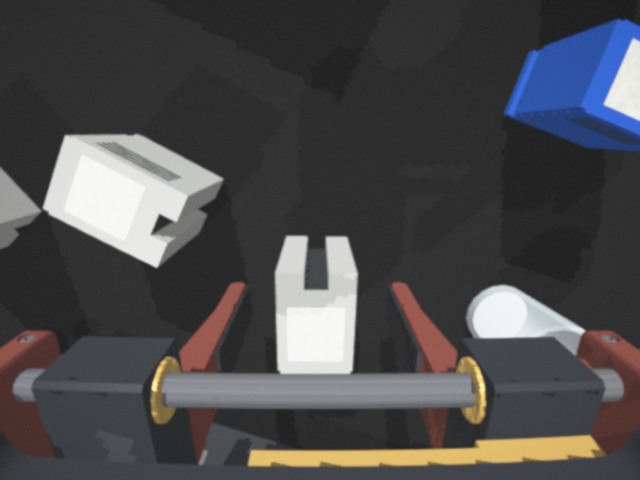

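```bash
python3 -m inch '[[[-1.5,0,3],[0,0,0],0.8],[[-1,0,4],[0,0,0],0.8],[[0,0,3],[0,0,0],0.8],[[0,0,0],[0,0,0],0.8],[[0,0,0],[0,0,0],0.3],[[0,0,0],[0,0,0],0.3],[[0,0,0],[0,0,0],0.3],[[0,0,0],[0,0,0],0.3],[[0,0,0],[0,0,0],0.3],[[0,0,0],[0,0,0],0.3]]' 40
python3 - <<'E'
from h import *
rel(.6726,-.0101,-.002,17.6)
im=bot.capture('wrist');cv2.imwrite('pics/w27.png',im)
E
```

```text
t: 29.27
tool_pos: [0.6719, -0.0101, -0.0025]
tcp_rot: [[-0.305, 0.952, 0.0], [0.952, 0.305, 0.0], [0.0, 0.0, -1.0]]
contact_force: [0.5, -0.2, 0.3]
opening: 0.0354
t 29.27 pos [ 0.6719 -0.0101 -0.0025] yaw 17.76 tilt [0. 0.] open 0.0354 F [ 0.5 -0.2  0.3] q [-0.31  0.71  0.39  1.65 -0.34  0.84  0.52]
shift [-0.2  0.7 -0.5] turn 0.003
```

View pics/w27.png

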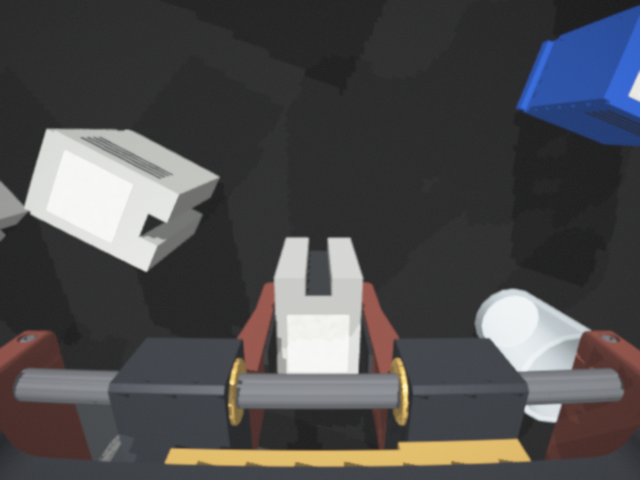

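```bash
python3 - <<'E'
from h import *
ims=[cv2.imread(f'pics/{n}.png')[225:385,260:380] for n in('w14','w21','w27')]
c=cv2.resize(np.hstack(ims),None,fx=2.2,fy=2.2*1.5,interpolation=cv2.INTER_CUBIC);cv2.imwrite('pics/cmp.png',c)
E
```

```text
(no output)
```

View pics/cmp.png

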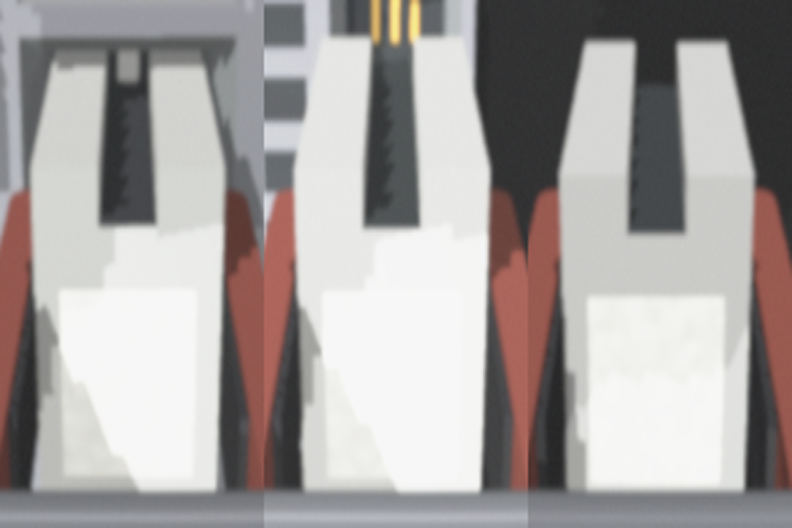

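```bash
python3 -m inch '[[[0,0,-6],[0,0,0],0.3],[[0,0,-14],[0,0,0],0.3],[[0,0,-22],[0,0,0],0.3],[[0,0,-24],[0,0,0],0.3],[[0,0,-24],[0,0,0],0.3],[[0,0,-18],[0,0,0.02],0.3],[[0,0,-12],[0,0,0.06],0.3],[[0,0,-6],[0,0,0.1],0.3],[[0,0,0],[0,0,0.11],0.3],[[0,0,0],[0,0,0.1],0.3],[[0,0,0],[0,0,0.06],0.3],[[0,0,0],[0,0,0.02],0.3]]' 50
python3 - <<'E'
from h import *
rel(.6173,.2685,.115,-9.2)
E
```

```text
t: 30.32
tool_pos: [0.6721, -0.0099, 0.1247]
tcp_rot: [[0.162, 0.987, 0.001], [0.987, -0.162, 0.0], [0.0, 0.001, -1.0]]
contact_force: [1.2, 0.2, -1.2]
opening: 0.0363
t 30.32 pos [ 0.6721 -0.0099  0.1247] yaw -9.33 tilt [0.0009 0.0002] open 0.0363 F [ 1.2  0.2 -1.2] q [-0.43  0.59  0.56  1.57 -0.35  1.08  0.06]
shift [265.9 -99.2   9.7] turn -0.002
```

```bash
python3 -m inch '[[[8,-3,0],[0,0,-0.002],0.3],[[20,-8,0],[0,0,0],0.3],[[32,-12,0],[0,0,0],0.3],[[38,-14,0],[0,0,0],0.3],[[38,-14,0],[0,0,0],0.3],[[38,-14,0],[0,0,0],0.3],[[34,-13,0],[0,0,0],0.3],[[26,-10,0],[0,0,0],0.3],[[18,-7,0],[0,0,0],0.3],[[10,-4,0],[0,0,0],0.3],[[4,0,0],[0,0,0],0.3],[[0,0,0],[0,0,0],0.3]]' 50
python3 -m inch '[[[0,0,0],[0,0,0],0.3],[[0,0,0],[0,0,0],0.3],[[0,0,0],[0,0,0],0.3]]'
python3 - <<'E'
from h import *
import pickle
rel(.6173,.2685,.04,-9.2)
p=bot.camera_params('wrist');im=bot.capture('wrist');cv2.imwrite('pics/w28.png',im);pickle.dump(p,open('w28.pkl','wb'))
E
```

```text
t: 31.32
tool_pos: [0.616, 0.2687, 0.1236]
tcp_rot: [[0.155, 0.988, 0.0], [0.988, -0.155, -0.0], [-0.0, 0.0, -1.0]]
contact_force: [-0.6, -0.7, -2.0]
opening: 0.0358
t: 31.57
tool_pos: [0.6167, 0.2662, 0.1237]
tcp_rot: [[0.16, 0.987, 0.0], [0.987, -0.16, -0.001], [-0.0, 0.0, -1.0]]
contact_force: [-0.4, -0.1, -1.1]
opening: 0.0358
t 31.57 pos [0.6167 0.2662 0.1237] yaw -9.19 tilt [ 0.0003 -0.0005] open 0.0358 F [-0.4 -0.1 -1.1] q [-0.84  0.59  0.55  1.57 -0.34  1.07 -0.37]
shift [ 2.5  0.2 83.7] turn 0.0
```

View pics/w28.png

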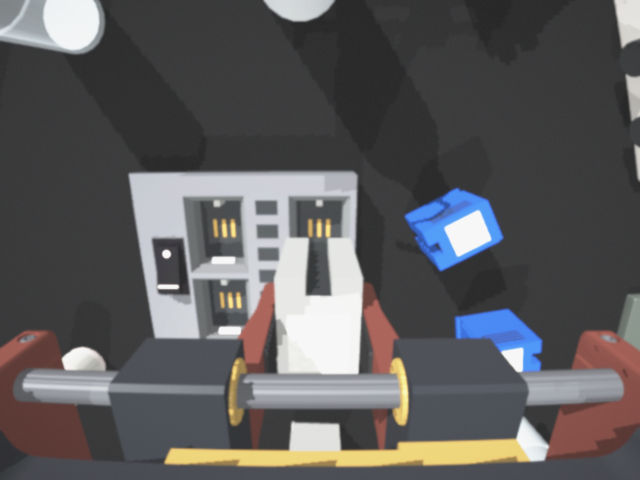

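```bash
python3 -m inch '[[[1.5,0,6],[0,0,0],0.3],[[1,0,14],[0,0,0],0.3],[[0,0,20],[0,0,0],0.3],[[0,0,18],[0,0,0],0.3],[[0,0,10],[0,0,0],0.3],[[0,0,6],[0,0,0],0.3],[[0,0,3],[0,0,0],0.3],[[0,0,0],[0,0,0],0.3],[[0,0,0],[0,0,0],0.3],[[0,0,0],[0,0,0],0.3]]' 50
python3 - <<'E'
from h import *
rel(.6173,.2685,.0115,-9.2)
E
```

```text
t: 32.45
tool_pos: [0.6171, 0.2709, 0.0474]
tcp_rot: [[0.157, 0.988, 0.001], [0.988, -0.157, 0.001], [0.001, 0.001, -1.0]]
contact_force: [0.3, 0.5, 0.2]
opening: 0.0361
t 32.45 pos [0.6171 0.2709 0.0474] yaw -9.05 tilt [0.0014 0.0007] open 0.0361 F [0.3 0.5 0.2] q [-0.82  0.67  0.51  1.63 -0.38  0.94 -0.33]
shift [-2.3  0.6 35.9] turn 0.003
```

```bash
python3 -m inch '[[[-1,0.3,2],[0,0,0.002],0.3],[[0,0,2],[0,0,0],0.3],[[0,0,0],[0,0,0],0.3],[[0,0,0],[0,0,0],0.3],[[0,0,0],[0,0,0],0.3],[[0,0,0],[0,0,0],0.3]]' 50
python3 - <<'E'
from h import *
rel(.6173,.2685,.0115,-9.2)
E
```

```text
t: 32.95
tool_pos: [0.6166, 0.2696, 0.0425]
tcp_rot: [[0.159, 0.987, 0.0], [0.987, -0.159, 0.0], [0.0, 0.0, -1.0]]
contact_force: [0.4, -0.6, -1.3]
opening: 0.0357
t 32.95 pos [0.6166 0.2696 0.0425] yaw -9.17 tilt [0.0001 0.0001] open 0.0357 F [ 0.4 -0.6 -1.3] q [-0.82  0.68  0.5   1.63 -0.39  0.93 -0.33]
shift [-1.   0.9 31. ] turn 0.001
```

```bash
python3 -m inch '[[[-1,0.7,3],[0,0,0],0.3],[[0,0,3],[0,0,0],0.3],[[0,0,3],[0,0,0],0.3],[[0,0,3],[0,0,0],0.3],[[0,0,2],[0,0,0],0.3],[[0,0,0],[0,0,0],0.3],[[0,0,0],[0,0,0],0.3]]' 50
python3 -m inch '[[[0,0,3],[0,0,0],0.3],[[0,0,3],[0,0,0],0.3],[[0,0,3],[0,0,0],0.3],[[0,0,3],[0,0,0],0.3],[[0,0,0],[0,0,0],0.3],[[0,0,0],[0,0,0],0.3]]' 50
python3 - <<'E'
from h import *
rel(.6173,.2685,.0115,-9.2)
E
```

```text
t: 33.53
tool_pos: [0.617, 0.2685, 0.0282]
tcp_rot: [[0.159, 0.987, -0.0], [0.987, -0.159, -0.0], [-0.0, -0.0, -1.0]]
contact_force: [0.0, 0.6, -0.8]
opening: 0.0354
t: 34.03
tool_pos: [0.6168, 0.2696, 0.0157]
tcp_rot: [[0.159, 0.987, -0.0], [0.987, -0.159, 0.001], [0.001, -0.0, -1.0]]
contact_force: [2.8, 4.8, -7.0]
opening: 0.0357
t 34.03 pos [0.6168 0.2696 0.0157] yaw -9.13 tilt [-0.0002  0.0009] open 0.0357 F [ 2.8  4.8 -7. ] q [-0.8   0.71  0.49  1.64 -0.41  0.89 -0.32]
shift [-1.1  0.7  4.2] turn 0.001
```

```bash
python3 -m inch '[[[0,0,2],[0,0,0],0.3],[[0,0,2],[0,0,0],0.3],[[0,0,1],[0,0,0],0.3],[[0,0,0],[0,0,0],0.3],[[0,0,0],[0,0,0],0.3]]' 50
python3 - <<'E'
from h import *
rel(.6173,.2685,.0115,-9.2)
im=bot.capture('wrist');cv2.imwrite('pics/w29.png',im)
E
```

```text
t: 34.45
tool_pos: [0.6169, 0.2678, 0.0115]
tcp_rot: [[0.16, 0.987, -0.001], [0.987, -0.16, -0.001], [-0.001, -0.0, -1.0]]
contact_force: [-0.7, -0.2, 1.3]
opening: 0.0356
t 34.45 pos [0.6169 0.2678 0.0115] yaw -9.20 tilt [-0.0006 -0.0006] open 0.0356 F [-0.7 -0.2  1.3] q [-0.8   0.72  0.49  1.65 -0.41  0.88 -0.31]
shift [0.8 0.3 0. ] turn 0.0
```

View pics/w29.png

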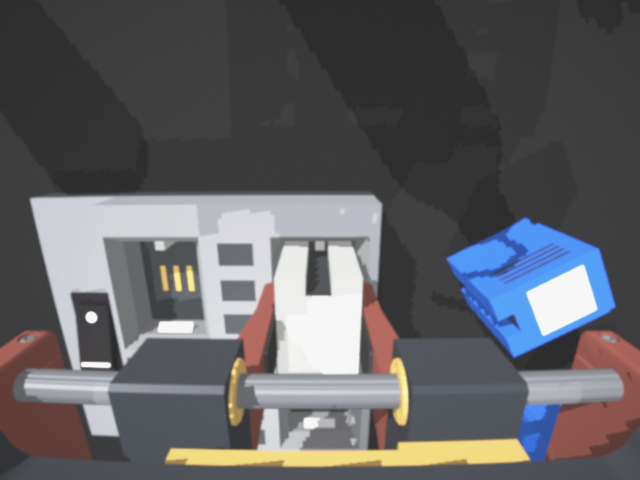

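```bash
python3 -m inch '[[[0,0,1],[0,0,0],0.3],[[0,0,1],[0,0,0],0.3],[[0,0,0],[0,0,0],0.3]]' 50
python3 -m inch '[[[0,0,-1],[0,0,0],0.5],[[0,0,0],[0,0,0],0.6],[[0,0,0],[0,0,0],0.7],[[0,0,0],[0,0,0],0.7],[[0,0,-8],[0,0,0],0.7],[[0,0,-20],[0,0,0],0.7],[[0,0,-30],[0,0,0],0.7],[[0,0,-28],[0,0,0],0.8],[[0,0,-18],[0,0,0],0.8],[[0,0,-8],[0,0,0],0.8],[[0,0,0],[0,0,0],0.8],[[0,0,0],[0,0,0],0.8]]' 40
python3 - <<'E'
from h import *
import pickle
rel(.571,.018,.125,-101)
p=bot.camera_params('wrist');im=bot.capture('wrist');cv2.imwrite('pics/w30.png',im);pickle.dump(p,open('w30.pkl','wb'))
im=bot.capture('top');crop(im,190,180,150,120,5,'t30.png')
E
```

```text
t: 34.75
tool_pos: [0.617, 0.2678, 0.0115]
tcp_rot: [[0.16, 0.987, -0.001], [0.987, -0.16, 0.0], [0.0, -0.001, -1.0]]
contact_force: [-7.0, -2.4, 16.7]
opening: 0.0359
t: 35.75
tool_pos: [0.6168, 0.2686, 0.122]
tcp_rot: [[0.159, 0.987, -0.0], [0.987, -0.159, 0.0], [0.0, -0.0, -1.0]]
contact_force: [0.6, 1.1, -0.5]
opening: 0.0699
t 35.75 pos [0.6168 0.2686 0.122 ] yaw -9.15 tilt [-0.0003  0.0002] open 0.0699 F [ 0.6  1.1 -0.5] q [-0.84  0.6   0.55  1.57 -0.34  1.07 -0.37]
shift [-254.7   -5.3   -3. ] turn 1.603
```

View pics/w30.png

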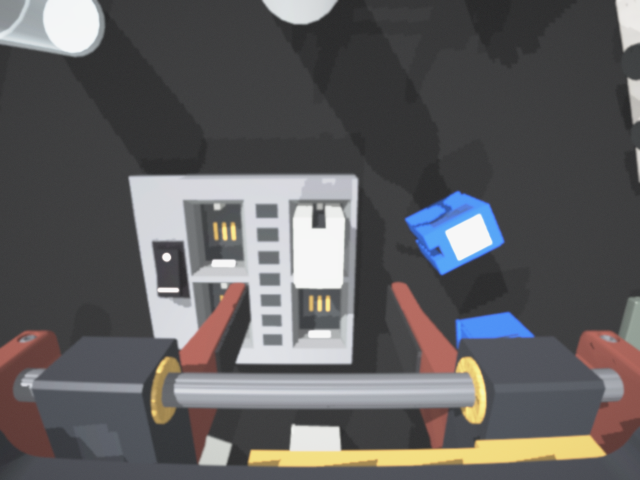

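View pics/t30.png

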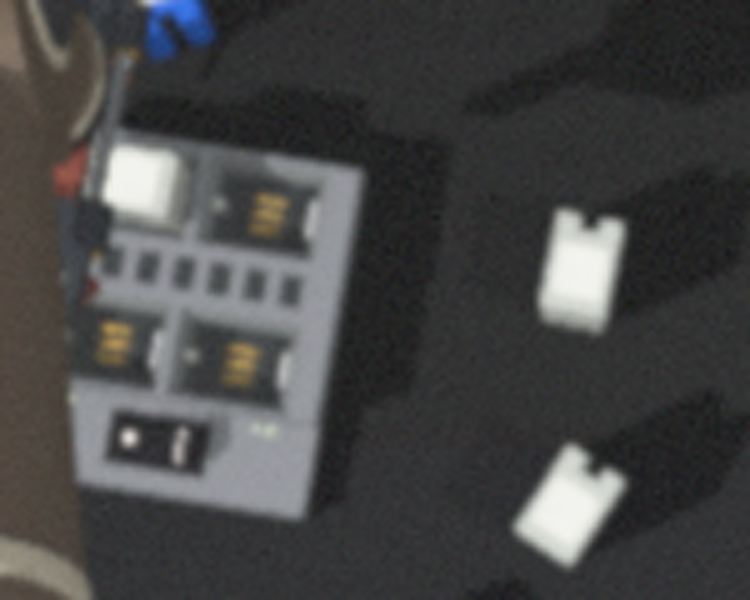

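```bash
python3 -m inch '[[[-10,-3,0],[0,0,0],0.8],[[-24,-6,0],[0,0,0],0.8],[[-36,-9,0],[0,0,0],0.8],[[-38,-9,0],[0,0,0],0.8],[[-38,-9,0],[0,0,0],0.8],[[-36,-9,0],[0,0,0],0.8],[[-30,-8,0],[0,0,0],0.8],[[-22,-5,0],[0,0,0],0.8],[[-12,-3,0],[0,0,0.02],0.8],[[-6,-2,0],[0,0,0.06],0.8],[[0,0,0],[0,0,0.1],0.8],[[0,0,0],[0,0,0.12],0.8]]' 40
python3 -m inch '[[[0,0,0],[0,0,0.12],0.8],[[0,0,0],[0,0,0.12],0.8],[[0,0,0],[0,0,0.12],0.8],[[0,0,0],[0,0,0.12],0.8],[[0,0,0],[0,0,0.12],0.8],[[0,0,0],[0,0,0.12],0.8],[[0,0,0],[0,0,0.12],0.8],[[0,0,0],[0,0,0.12],0.8],[[0,0,0],[0,0,0.12],0.8],[[0,0,0],[0,0,0.12],0.8],[[0,0,0],[0,0,0.08],0.8],[[0,0,0],[0,0,0.02],0.8]]' 40
python3 -m inch '[[[0,0,0],[0,0,0],0.8],[[0,0,0],[0,0,0],0.8],[[0,0,0],[0,0,0],0.8]]'
python3 - <<'E'
from h import *
import pickle
rel(.5736,.0199,-.002,-100.8)
p=bot.camera_params('wrist');im=bot.capture('wrist');cv2.imwrite('pics/w31.png',im);pickle.dump(p,open('w31.pkl','wb'))
E
```

```text
t: 36.85
tool_pos: [0.514, 0.0294, 0.122]
tcp_rot: [[0.45, 0.893, -0.001], [0.893, -0.45, 0.0], [-0.0, -0.001, -1.0]]
contact_force: [-0.6, -0.2, -0.3]
opening: 0.0702
t: 37.85
tool_pos: [0.5143, 0.0303, 0.1218]
tcp_rot: [[0.981, -0.192, -0.001], [-0.192, -0.981, -0.001], [-0.001, 0.001, -1.0]]
contact_force: [-0.6, 0.6, -0.2]
opening: 0.0702
t: 38.1
tool_pos: [0.5145, 0.0299, 0.1223]
tcp_rot: [[0.983, -0.186, -0.0], [-0.186, -0.983, -0.0], [-0.0, 0.0, -1.0]]
contact_force: [0.3, -0.4, 0.7]
opening: 0.0698
t 38.10 pos [0.5145 0.0299 0.1223] yaw -100.73 tilt [-0.0002 -0.    ] open 0.0698 F [ 0.3 -0.4  0.7] q [-0.93  0.45  1.03  1.98 -0.47  0.97 -1.43]
shift [ 59.9  -1.2 124.3] turn 0.001
```

View pics/w31.png

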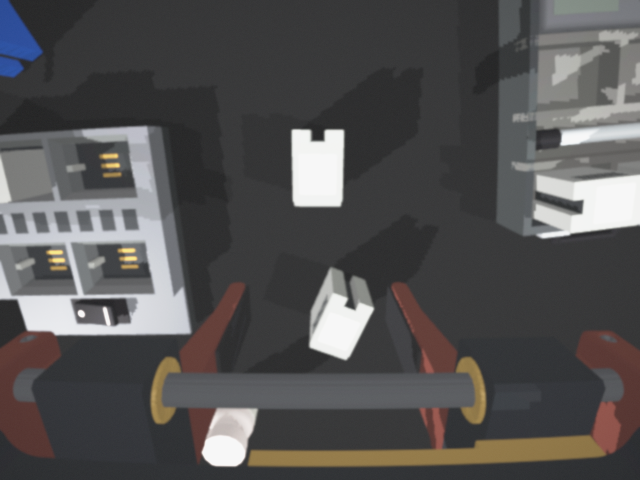

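```bash
python3 - <<'E'
from h import *
im=cv2.imread('pics/w31.png');crop(im,270,110,100,110,6,'w31a.png')
E
```

```text
(no output)
```

View pics/w31a.png

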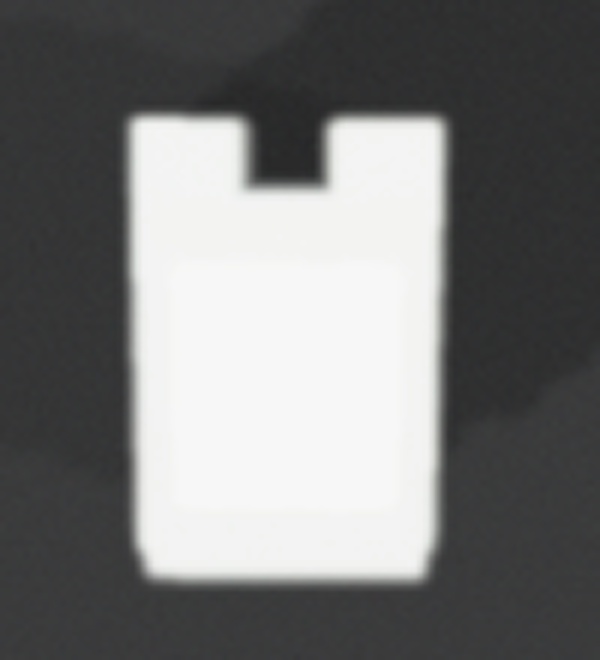

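```bash
python3 - <<'E'
from h import *
import pickle
P['w']=pickle.load(open('w31.pkl','rb'))
A=cr(270,110,6);z=62
q,r=fit([('w',a,b) for a,b in [(A(128,117),(27,18,z)),(A(446,117),(27,-18,z)),(A(436,578),(-27,-18,z)),(A(137,578),(-27,18,z))]],[.57,.02,-.19]);print(q.round(4),np.degrees(q[2]).round(1),r.round(1).tolist())
R=bot.state()['tcp_rot'];o=R@np.array([-.0017,.0023,0]);print(q[:2]+o[:2])
rel(*(q[:2]+o[:2]),-.0025,np.degrees(q[2])-90)
E
```

```text
[ 0.5709  0.0206 -0.1889] -10.8 [[0.9, 0.6], [-0.9, 0.6], [-0.8, -0.7], [0.8, -0.7]]
[0.56875758 0.01864852]
t 38.15 pos [0.5145 0.0299 0.1224] yaw -100.75 tilt [-0.0001  0.0002] open 0.0704 F [-0.7 -0.4  0.5] q [-0.93  0.45  1.03  1.98 -0.47  0.97 -1.43]
shift [ 55.4   0.9 124.9] turn 0.001
```

```bash
python3 -m inch '[[[8,0,6],[0,0,0],0.8],[[16,0,12],[0,0,0],0.8],[[18,1,18],[0,0,0],0.8],[[12,0,20],[0,0,0],0.8],[[3,0,20],[0,0,0],0.8],[[0,0,18],[0,0,0],0.8],[[0,0,12],[0,0,0],0.8],[[0,0,8],[0,0,0],0.8],[[0,0,5],[0,0,0],0.8],[[0,0,3],[0,0,0],0.8],[[0,0,2],[0,0,0],0.8],[[0,0,0],[0,0,0],0.8]]' 40
python3 -m inch '[[[0,0,0],[0,0,0],0.8],[[0,0,0],[0,0,0],0.8],[[0,0,0],[0,0,0],0.8]]'
python3 - <<'E'
from h import *
rel(.5709,.0187,-.0025,-100.8)
im=bot.capture('wrist');cv2.imwrite('pics/w32.png',im)
ims=[cv2.imread(f'pics/{n}.png')[225:385,240:400] for n in('w13','w32')]
c=cv2.resize(np.hstack(ims),None,fx=2.2,fy=2.2*1.5,interpolation=cv2.INTER_CUBIC);cv2.imwrite('pics/cmp2.png',c)
E
```

```text
t: 39.15
tool_pos: [0.5707, 0.0183, -0.0012]
tcp_rot: [[0.982, -0.188, 0.001], [-0.188, -0.982, 0.0], [0.001, -0.0, -1.0]]
contact_force: [-0.8, 0.1, -0.1]
opening: 0.0705
t: 39.4
tool_pos: [0.5707, 0.0182, -0.0011]
tcp_rot: [[0.982, -0.188, 0.001], [-0.188, -0.982, 0.0], [0.001, -0.0, -1.0]]
contact_force: [0.1, 0.1, 0.1]
opening: 0.0702
t 39.40 pos [ 0.5707  0.0182 -0.0011] yaw -100.83 tilt [0.0007 0.0002] open 0.0702 F [0.1 0.1 0.1] q [-0.69  0.7   0.81  1.93 -0.7   0.82 -1.25]
shift [ 0.1 -0.5  1.4] turn -0.001
```

View pics/cmp2.png

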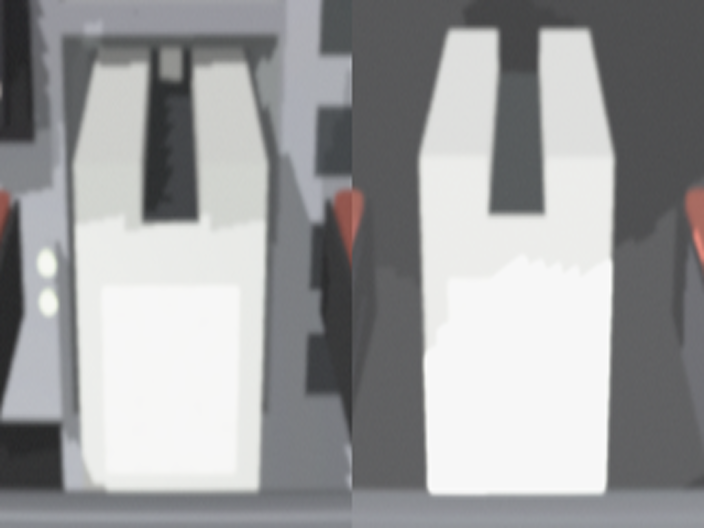

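```bash
python3 -m inch '[[[1.5,-1,1.2],[0,0,0],0.8],[[0,0,0],[0,0,0],0.8],[[0,0,0],[0,0,0],0.3],[[0,0,0],[0,0,0],0.3],[[0,0,0],[0,0,0],0.3],[[0,0,0],[0,0,0],0.3],[[0,0,0],[0,0,0],0.3],[[0,0,0],[0,0,0],0.3]]' 50
python3 - <<'E'
from h import *
rel(.5723,.0187,-.0025,-100.8)
im=bot.capture('wrist');cv2.imwrite('pics/w33.png',im)
ims=[cv2.imread(f'pics/{n}.png')[225:385,260:380] for n in('w14','w27','w33')]
c=cv2.resize(np.hstack(ims),None,fx=2.2,fy=2.2*1.5,interpolation=cv2.INTER_CUBIC);cv2.imwrite('pics/cmp3.png',c)
E
```

```text
t: 40.12
tool_pos: [0.5721, 0.0189, -0.0028]
tcp_rot: [[0.982, -0.188, 0.0], [-0.188, -0.982, 0.0], [0.0, -0.0, -1.0]]
contact_force: [0.5, -0.1, -0.2]
opening: 0.0357
t 40.12 pos [ 0.5721  0.0189 -0.0028] yaw -100.84 tilt [0.     0.0001] open 0.0357 F [ 0.5 -0.1 -0.2] q [-0.69  0.7   0.81  1.93 -0.7   0.82 -1.25]
shift [ 0.2  0.1 -0.3] turn -0.001
```

View pics/cmp3.png

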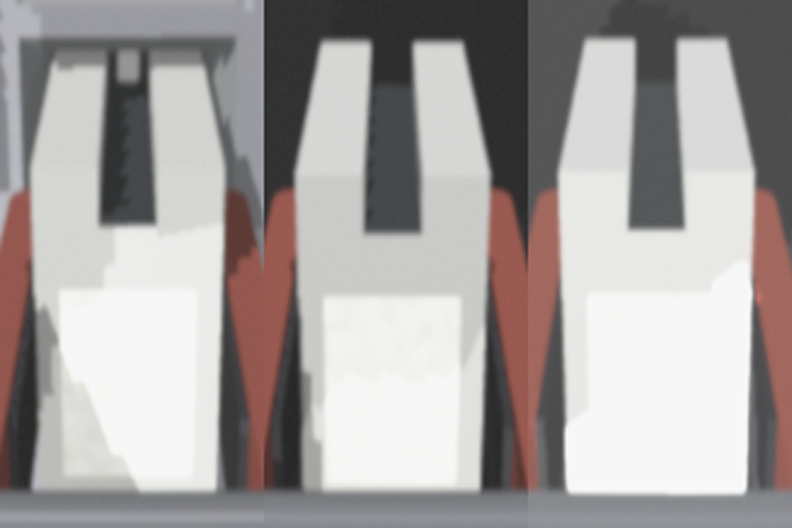

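```bash
python3 -m inch '[[[0,0,-6],[0,0,0],0.3],[[0,0,-14],[0,0,0],0.3],[[0,0,-22],[0,0,0],0.3],[[0,0,-24],[0,0,-0.02],0.3],[[0,0,-24],[0,0,-0.06],0.3],[[0,0,-18],[0,0,-0.1],0.3],[[0,0,-12],[0,0,-0.12],0.3],[[0,0,-5],[0,0,-0.12],0.3],[[0,0,0],[0,0,-0.12],0.3],[[0,0,0],[0,0,-0.12],0.3],[[0,0,0],[0,0,-0.12],0.3],[[0,0,0],[0,0,-0.12],0.3]]' 50
python3 -m inch '[[[0,0,0],[0,0,-0.12],0.3],[[0,0,0],[0,0,-0.12],0.3],[[0,0,0],[0,0,-0.12],0.3],[[0,0,0],[0,0,-0.12],0.3],[[0,0,0],[0,0,-0.12],0.3],[[0,0,0],[0,0,-0.07],0.3],[[0,0,0],[0,0,-0.03],0.3],[[0,0,0],[0,0,0],0.3],[[0,0,0],[0,0,0],0.3],[[0,0,0],[0,0,0],0.3]]' 50
python3 - <<'E'
from h import *
rel(.6060,.1968,.12,-9.2)
E
```

```text
t: 41.17
tool_pos: [0.5721, 0.0184, 0.1235]
tcp_rot: [[0.754, 0.656, 0.001], [0.656, -0.754, -0.0], [0.001, 0.001, -1.0]]
contact_force: [-0.1, -0.3, -1.4]
opening: 0.0358
t: 42.0
tool_pos: [0.5721, 0.0186, 0.1228]
tcp_rot: [[0.161, 0.987, 0.0], [0.987, -0.161, -0.0], [-0.0, 0.0, -1.0]]
contact_force: [0.6, -0.1, -1.9]
opening: 0.036
t 42.00 pos [0.5721 0.0186 0.1228] yaw -9.26 tilt [ 0.0005 -0.0001] open 0.0360 F [ 0.6 -0.1 -1.9] q [-0.54  0.42  0.56  1.83 -0.27  0.96 -0.03]
shift [181.3   4.8   2.8] turn -0.001
```

```bash
python3 -m inch '[[[6,0,0],[0,0,0],0.3],[[16,1,0],[0,0,0],0.3],[[26,1,0],[0,0,0],0.3],[[32,1,0],[0,0,0],0.3],[[32,1,0],[0,0,0],0.3],[[28,1,0],[0,0,0],0.3],[[20,0,0],[0,0,0],0.3],[[13,0,0],[0,0,0],0.3],[[6,0,0],[0,0,0],0.3],[[2,0,0],[0,0,0],0.3],[[0,0,0],[0,0,0],0.3],[[0,0,0],[0,0,0],0.3]]' 50
python3 -m inch '[[[0,0,10],[0,0,0],0.3],[[0,0,20],[0,0,0],0.3],[[0,0,22],[0,0,0],0.3],[[0,0,15],[0,0,0],0.3],[[0,0,8],[0,0,0],0.3],[[0,0,4],[0,0,0],0.3],[[0,0,0],[0,0,0],0.3],[[0,0,0],[0,0,0],0.3],[[0,0,0],[0,0,0],0.3],[[0,0,0],[0,0,0],0.3]]'
python3 - <<'E'
from h import *
rel(.6060,.1968,.0115,-9.2)
im=bot.capture('wrist');cv2.imwrite('pics/w34.png',im)
E
```

```text
t: 43.0
tool_pos: [0.6059, 0.1949, 0.1224]
tcp_rot: [[0.161, 0.987, 0.0], [0.987, -0.161, -0.001], [-0.001, 0.0, -1.0]]
contact_force: [-0.1, -0.2, -2.0]
opening: 0.0359
t: 43.83
tool_pos: [0.6065, 0.1969, 0.0443]
tcp_rot: [[0.159, 0.987, 0.002], [0.987, -0.159, 0.001], [0.001, 0.001, -1.0]]
contact_force: [0.1, -0.3, -1.8]
opening: 0.0362
t 43.83 pos [0.6065 0.1969 0.0443] yaw -9.17 tilt [0.0016 0.0008] open 0.0362 F [ 0.1 -0.3 -1.8] q [-0.72  0.62  0.47  1.73 -0.35  0.88 -0.25]
shift [-0.2 -0.6 32.8] turn 0.001
```

View pics/w34.png

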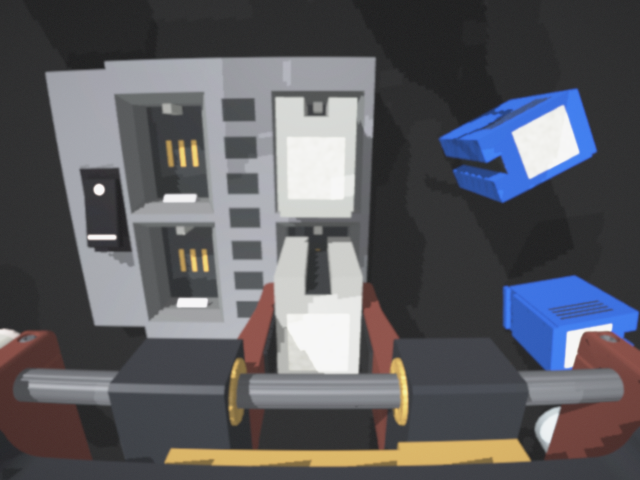

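```bash
python3 -m inch '[[[0,-0.4,3],[0,0,0],0.3],[[0,0,4],[0,0,0],0.3],[[0,0,4],[0,0,0],0.3],[[0,0,4],[0,0,0],0.3],[[0,0,3],[0,0,0],0.3],[[0,0,0],[0,0,0],0.3],[[0,0,0],[0,0,0],0.3]]' 50
python3 -m inch '[[[0,0,3],[0,0,0],0.3],[[0,0,3],[0,0,0],0.3],[[0,0,3],[0,0,0],0.3],[[0,0,3],[0,0,0],0.3],[[0,0,2.5],[0,0,0],0.3],[[0,0,0],[0,0,0],0.3],[[0,0,0],[0,0,0],0.3]]' 50
python3 - <<'E'
from h import *
rel(.6060,.1968,.0115,-9.2)
im=bot.capture('wrist');cv2.imwrite('pics/w35.png',im)
E
```

```text
t: 44.47
tool_pos: [0.6052, 0.1966, 0.0248]
tcp_rot: [[0.159, 0.987, -0.001], [0.987, -0.159, -0.0], [-0.0, -0.001, -1.0]]
contact_force: [0.6, -0.5, -1.4]
opening: 0.0357
t: 45.05
tool_pos: [0.6052, 0.1967, 0.0112]
tcp_rot: [[0.159, 0.987, -0.001], [0.987, -0.159, 0.0], [0.0, -0.001, -1.0]]
contact_force: [-2.1, -0.0, 6.7]
opening: 0.0355
t 45.05 pos [0.6052 0.1967 0.0112] yaw -9.17 tilt [-0.0006  0.0003] open 0.0355 F [-2.1 -0.   6.7] q [-0.7   0.66  0.45  1.74 -0.37  0.83 -0.24]
shift [ 0.2  0.8 -0.3] turn 0.0
```

View pics/w35.png

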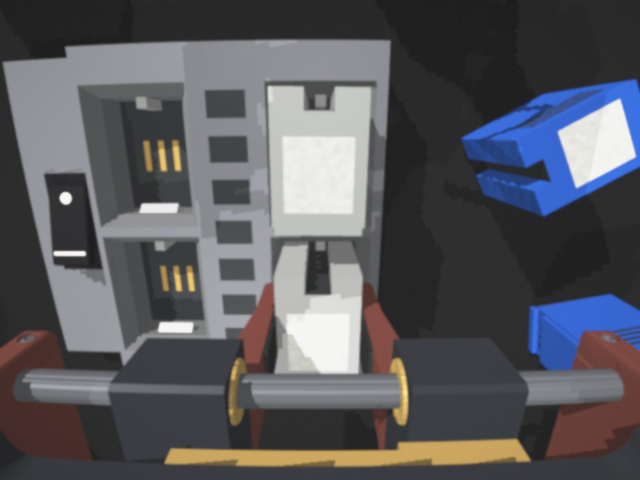

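```bash
python3 -m inch '[[[0,0,1.5],[0,0,0],0.3],[[0,0,0],[0,0,0],0.3],[[0,0,0],[0,0,0],0.3]]' 50
python3 -m inch '[[[0,0,-1.5],[0,0,0],0.5],[[0,0,0],[0,0,0],0.6],[[0,0,0],[0,0,0],0.7],[[0,0,0],[0,0,0],0.7],[[0,0,-8],[0,0,0],0.7],[[0,0,-20],[0,0,0],0.7],[[0,0,-30],[0,0,0],0.7],[[0,0,-28],[0,0,0],0.8],[[0,0,-18],[0,0,0],0.8],[[0,0,-8],[0,0,0],0.8],[[0,0,0],[0,0,0],0.8],[[0,0,0],[0,0,0],0.8]]' 40
python3 - <<'E'
from h import *
rel(.42,.012,.125,-124)
im=bot.capture('top');cv2.imwrite('pics/t36.png',im[150:330,180:440].repeat(3,0).repeat(3,1))
E
```

```text
t: 45.35
tool_pos: [0.6052, 0.1968, 0.0111]
tcp_rot: [[0.159, 0.987, -0.001], [0.987, -0.159, 0.001], [0.001, -0.001, -1.0]]
contact_force: [-7.9, 0.4, 19.8]
opening: 0.0356
t: 46.35
tool_pos: [0.6051, 0.1968, 0.1223]
tcp_rot: [[0.159, 0.987, -0.0], [0.987, -0.159, 0.0], [0.0, -0.0, -1.0]]
contact_force: [-1.0, -0.5, -0.2]
opening: 0.0704
t 46.35 pos [0.6051 0.1968 0.1223] yaw -9.16 tilt [-0.0004  0.0001] open 0.0704 F [-1.  -0.5 -0.2] q [-0.75  0.53  0.52  1.67 -0.3   1.03 -0.3 ]
shift [-211.9 -153.3   -2.7] turn 2.004
```

View pics/t36.png

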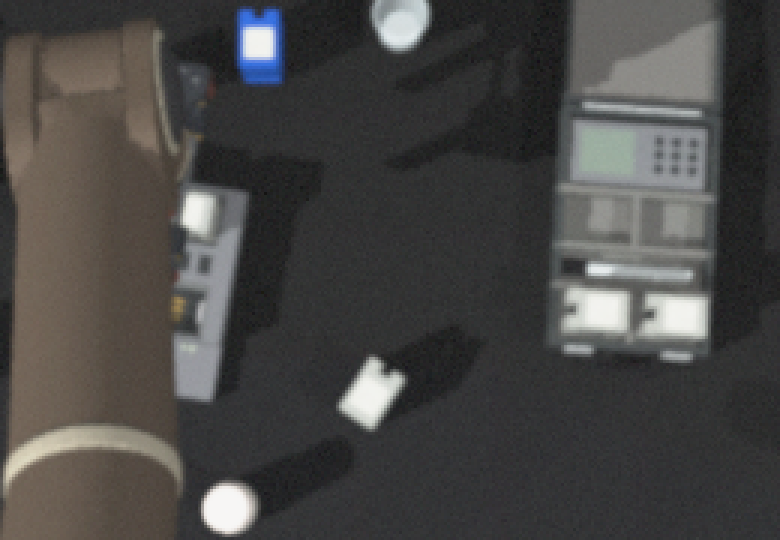

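```bash
python3 - <<'E'
from h import *
im=bot.capture('top');cv2.imwrite('pics/t37.png',im);crop(im,280,255,50,50,12,'t37c.png')
im=cv2.imread('pics/w31.png');crop(im,290,250,100,120,6,'w31c.png')
E
```

```text
(no output)
```

View pics/t37c.png

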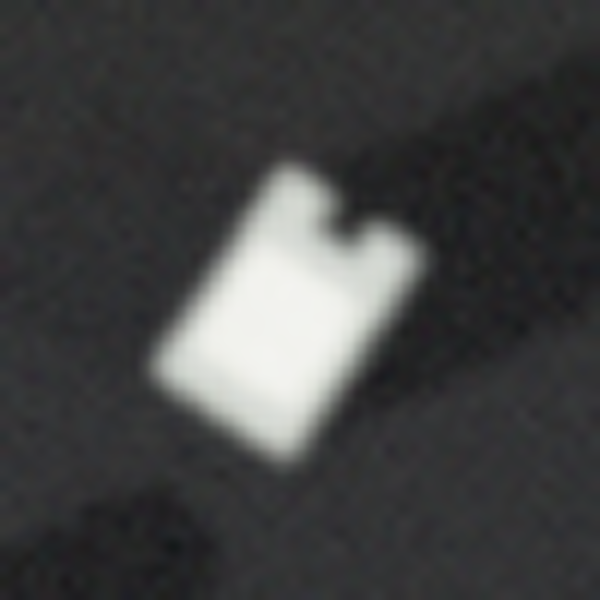

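View pics/w31c.png

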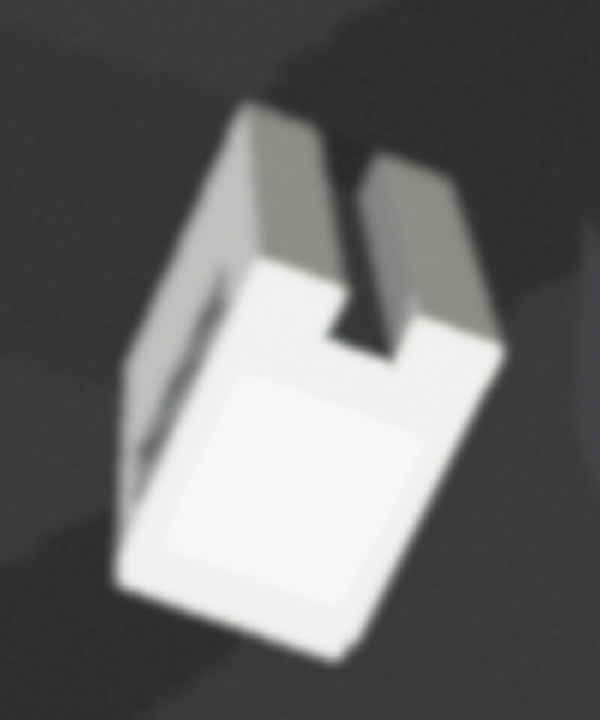

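```bash
python3 - <<'E'
from h import *
import pickle
P['w']=pickle.load(open('w31.pkl','rb'))
T=cr(280,255,12);A=cr(290,250,6);z=62
for n,L in (('top',[(T(286,160),(27,18,z)),(T(430,248),(27,-18,z)),(T(290,466),(-27,-18,z)),(T(150,370),(-27,18,z))]),('w',[(A(258,255),(27,18,z)),(A(506,350),(27,-18,z)),(A(340,662),(-27,-18,z)),(A(115,583),(-27,18,z))])):
    q,r=fit([(n,a,b) for a,b in L],[.45,.02,-.57]);print(n,q.round(4),np.degrees(q[2]).round(1),r.round(1).tolist())
E
```

```text
top [ 0.4421  0.0231 -0.5681] -32.6 [[0.1, 0.6], [-0.7, 0.4], [0.1, -0.9], [0.6, -0.1]]
w [ 0.439   0.0263 -0.5754] -33.0 [[0.4, 0.9], [-0.6, 0.0], [0.6, -0.4], [-0.5, -0.6]]
```

```bash
python3 -m inch '[[[-8,-6,0],[0,0,0],0.8],[[-18,-12,0],[0,0,0],0.8],[[-27,-19,0],[0,0,0],0.8],[[-30,-21,0],[0,0,0],0.8],[[-30,-21,0],[0,0,0],0.8],[[-30,-20,0],[0,0,0],0.8],[[-25,-17,0],[0,0,0],0.8],[[-16,-11,0],[0,0,0],0.8],[[-9,-6,0],[0,0,0.02],0.8],[[-3,-2,0],[0,0,0.06],0.8],[[0,0,0],[0,0,0.1],0.8],[[0,0,0],[0,0,0.12],0.8]]' 40
python3 -m inch '[[[0,0,0],[0,0,0.12],0.8],[[0,0,0],[0,0,0.12],0.8],[[0,0,0],[0,0,0.12],0.8],[[0,0,0],[0,0,0.12],0.8],[[0,0,0],[0,0,0.12],0.8],[[0,0,0],[0,0,0.12],0.8],[[0,0,0],[0,0,0.12],0.8],[[0,0,0],[0,0,0.12],0.8],[[0,0,0],[0,0,0.12],0.8],[[0,0,0],[0,0,0.12],0.8],[[0,0,0],[0,0,0.12],0.8],[[0,0,0],[0,0,0.12],0.8]]' 40
python3 -m inch '[[[0,0,0],[0,0,0.12],0.8],[[0,0,0],[0,0,0.08],0.8],[[0,0,0],[0,0,0.04],0.8],[[0,0,0],[0,0,0],0.8],[[0,0,0],[0,0,0],0.8],[[0,0,0],[0,0,0],0.8]]'
python3 - <<'E'
from h import *
import pickle
rel(.4405,.0245,-.0025,-123)
p=bot.camera_params('wrist');im=bot.capture('wrist');cv2.imwrite('pics/w38.png',im);pickle.dump(p,open('w38.pkl','wb'))
E
```

```text
t: 47.45
tool_pos: [0.4406, 0.0247, 0.1224]
tcp_rot: [[0.449, 0.894, -0.0], [0.894, -0.449, 0.0], [0.0, -0.0, -1.0]]
contact_force: [0.9, -0.3, 1.0]
opening: 0.0701
t: 48.45
tool_pos: [0.4407, 0.025, 0.1223]
tcp_rot: [[0.944, -0.329, -0.0], [-0.329, -0.944, -0.001], [-0.0, 0.001, -1.0]]
contact_force: [-0.1, 0.5, 0.3]
opening: 0.0703
t: 48.95
tool_pos: [0.4408, 0.025, 0.1225]
tcp_rot: [[0.843, -0.538, -0.0], [-0.538, -0.843, -0.0], [-0.0, 0.0, -1.0]]
contact_force: [0.4, -0.6, 0.4]
opening: 0.0703
t 48.95 pos [0.4408 0.025  0.1225] yaw -122.52 tilt [-0.0003 -0.0003] open 0.0703 F [ 0.4 -0.6  0.4] q [-1.02  0.26  1.01  2.14 -0.29  0.88 -1.97]
shift [  0.    0.5 125. ] turn 0.008
```

View pics/w38.png

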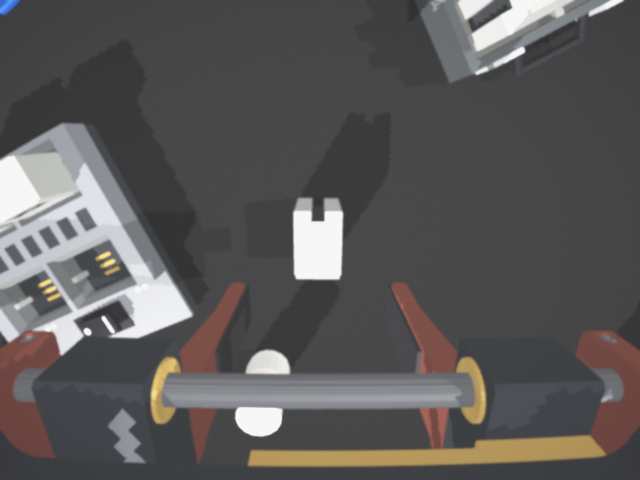

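```bash
python3 -m inch '[[[0,0.5,6],[0,0,0.008],0.8],[[0,0,14],[0,0,0],0.8],[[0,0,20],[0,0,0],0.8],[[0,0,22],[0,0,0],0.8],[[0,0,20],[0,0,0],0.8],[[0,0,17],[0,0,0],0.8],[[0,0,11],[0,0,0],0.8],[[0,0,7],[0,0,0],0.8],[[0,0,4],[0,0,0],0.8],[[0,0,2],[0,0,0],0.8],[[0,0,0],[0,0,0],0.8],[[0,0,0],[0,0,0],0.8]]' 40
python3 -m inch '[[[0,0,0],[0,0,0],0.8],[[0,0,0],[0,0,0],0.8]]'
python3 - <<'E'
from h import *
rel(.4405,.0245,-.0025,-123)
im=bot.capture('wrist');cv2.imwrite('pics/w39.png',im)
ims=[cv2.imread(f'pics/{n}.png')[225:385,240:400] for n in('w13','w39')]
c=cv2.resize(np.hstack(ims),None,fx=2.2,fy=2.2*1.5,interpolation=cv2.INTER_CUBIC);cv2.imwrite('pics/cmp4.png',c)
E
```

```text
t: 50.0
tool_pos: [0.441, 0.0244, 0.0001]
tcp_rot: [[0.838, -0.546, 0.001], [-0.546, -0.838, 0.0], [0.0, -0.001, -1.0]]
contact_force: [-0.2, -0.4, -0.3]
opening: 0.07
t: 50.17
tool_pos: [0.441, 0.0247, 0.0002]
tcp_rot: [[0.838, -0.545, 0.001], [-0.545, -0.838, 0.001], [0.0, -0.001, -1.0]]
contact_force: [0.8, -0.6, 1.1]
opening: 0.0704
t 50.17 pos [4.41e-01 2.47e-02 2.00e-04] yaw -123.05 tilt [0.0009 0.0006] open 0.0704 F [ 0.8 -0.6  1.1] q [-0.77  0.49  0.76  2.24 -0.59  0.62 -1.71]
shift [-0.3  0.5  2.7] turn -0.001
```

View pics/cmp4.png

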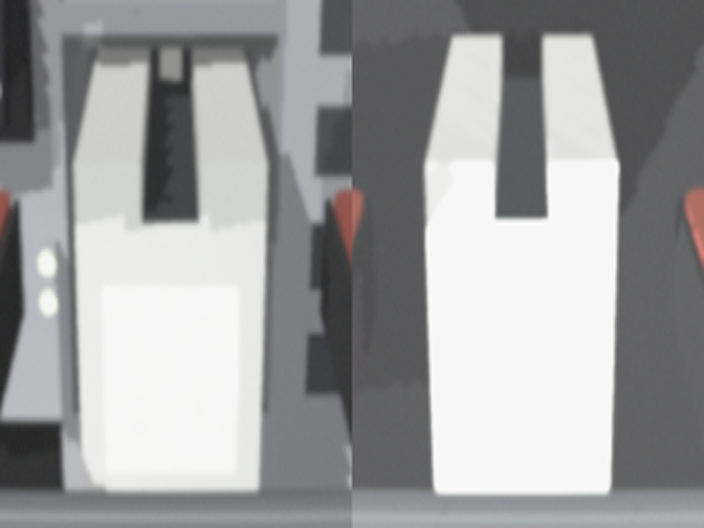

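```bash
python3 -m inch '[[[0.5,0,1.5],[0,0,0],0.8],[[0,0,1],[0,0,0],0.8],[[0,0,0],[0,0,0],0.3],[[0,0,0],[0,0,0],0.3],[[0,0,0],[0,0,0],0.3],[[0,0,0],[0,0,0],0.3],[[0,0,0],[0,0,0],0.3],[[0,0,0],[0,0,0],0.3]]' 50
python3 - <<'E'
from h import *
rel(.4405,.0245,-.0025,-123)
im=bot.capture('wrist');cv2.imwrite('pics/w40.png',im)
ims=[cv2.imread(f'pics/{n}.png')[225:385,260:380] for n in('w14','w27','w40')]
c=cv2.resize(np.hstack(ims),None,fx=2.2,fy=2.2*1.5,interpolation=cv2.INTER_CUBIC);cv2.imwrite('pics/cmp5.png',c)
E
```

```text
t: 50.88
tool_pos: [0.4411, 0.0242, -0.0027]
tcp_rot: [[0.838, -0.546, 0.0], [-0.546, -0.838, 0.0], [0.0, -0.0, -1.0]]
contact_force: [-0.2, 0.7, -0.4]
opening: 0.0357
t 50.88 pos [ 0.4411  0.0242 -0.0027] yaw -123.07 tilt [0.0002 0.0001] open 0.0357 F [-0.2  0.7 -0.4] q [-0.76  0.5   0.76  2.24 -0.6   0.62 -1.71]
shift [-0.7  0.1 -0.2] turn -0.001
```

View pics/cmp5.png

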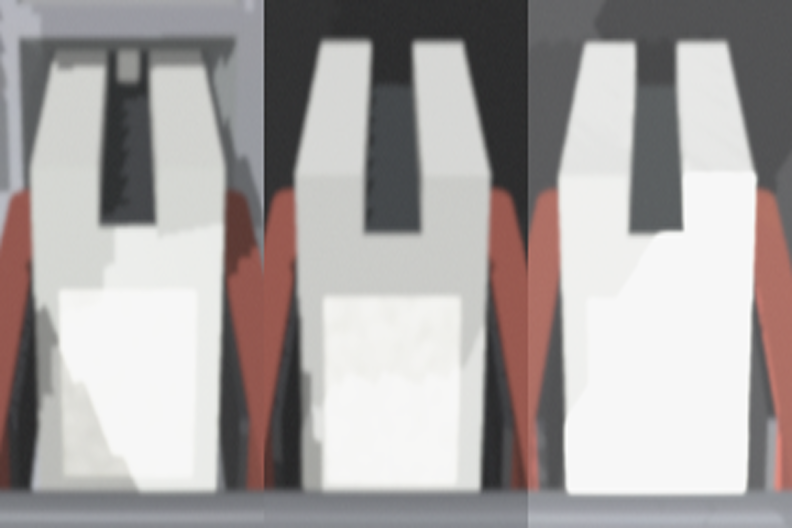

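```bash
python3 -m inch '[[[0,0,-6],[0,0,0],0.3],[[0,0,-14],[0,0,0],0.3],[[0,0,-22],[0,0,0],0.3],[[0,0,-24],[0,0,-0.02],0.3],[[0,0,-24],[0,0,-0.06],0.3],[[0,0,-18],[0,0,-0.1],0.3],[[0,0,-12],[0,0,-0.12],0.3],[[0,0,-5],[0,0,-0.12],0.3],[[0,0,0],[0,0,-0.12],0.3],[[0,0,0],[0,0,-0.12],0.3],[[0,0,0],[0,0,-0.12],0.3],[[0,0,0],[0,0,-0.12],0.3]]' 50
python3 -m inch '[[[0,0,0],[0,0,-0.12],0.3],[[0,0,0],[0,0,-0.12],0.3],[[0,0,0],[0,0,-0.12],0.3],[[0,0,0],[0,0,-0.12],0.3],[[0,0,0],[0,0,-0.12],0.3],[[0,0,0],[0,0,-0.12],0.3],[[0,0,0],[0,0,-0.12],0.3],[[0,0,0],[0,0,-0.12],0.3],[[0,0,0],[0,0,-0.12],0.3],[[0,0,0],[0,0,-0.08],0.3],[[0,0,0],[0,0,-0.04],0.3],[[0,0,0],[0,0,0],0.3]]' 50
python3 - <<'E'
from h import *
rel(.5215,.2110,.12,-9.2)
E
```

```text
t: 51.93
tool_pos: [0.4406, 0.0239, 0.1225]
tcp_rot: [[0.947, 0.323, -0.0], [0.323, -0.947, 0.0], [-0.0, -0.0, -1.0]]
contact_force: [0.2, 0.0, -1.6]
opening: 0.0356
t: 52.93
tool_pos: [0.4407, 0.0237, 0.1224]
tcp_rot: [[0.047, 0.999, -0.0], [0.999, -0.047, -0.0], [-0.0, -0.0, -1.0]]
contact_force: [-0.1, 0.6, -1.0]
opening: 0.0356
t 52.93 pos [0.4407 0.0237 0.1224] yaw -2.68 tilt [-0.0003 -0.0002] open 0.0356 F [-0.1  0.6 -1. ] q [-0.67  0.19  0.58  2.13 -0.13  0.86 -0.06]
shift [190.8  72.    2.3] turn 0.114
```

```bash
python3 -m inch '[[[0,0,0],[0,0,0.04],0.3],[[0,0,0],[0,0,0.053],0.3],[[6,1,0],[0,0,0.02],0.3],[[16,4,0],[0,0,0],0.3],[[26,7,0],[0,0,0],0.3],[[32,8,0],[0,0,0],0.3],[[34,9,0],[0,0,0],0.3],[[32,8,0],[0,0,0],0.3],[[24,6,0],[0,0,0],0.3],[[16,4,0],[0,0,0],0.3],[[8,2,0],[0,0,0],0.3],[[3,1,0],[0,0,0],0.3]]' 50
python3 -m inch '[[[0,0,0],[0,0,0],0.3],[[0,0,0],[0,0,0],0.3],[[0,0,0],[0,0,0],0.3]]'
python3 - <<'E'
from h import *
rel(.5215,.2110,.12,-9.2)
E
```

```text
t: 53.93
tool_pos: [0.5218, 0.2127, 0.1218]
tcp_rot: [[0.158, 0.987, -0.0], [0.987, -0.158, -0.0], [-0.0, -0.0, -1.0]]
contact_force: [-0.2, -0.3, -2.0]
opening: 0.0359
t: 54.18
tool_pos: [0.5216, 0.2093, 0.1224]
tcp_rot: [[0.162, 0.987, -0.0], [0.987, -0.162, -0.0], [-0.0, -0.0, -1.0]]
contact_force: [-0.1, -0.6, -2.6]
opening: 0.0359
t 54.18 pos [0.5216 0.2093 0.1224] yaw -9.33 tilt [-0.0002 -0.0002] open 0.0359 F [-0.1 -0.6 -2.6] q [-0.85  0.4   0.5   1.85 -0.23  0.95 -0.41]
shift [ 1.7 -0.4  2.4] turn -0.002
```

```bash
python3 -m inch '[[[0.5,0,10],[0,0,-0.001],0.3],[[0,0,20],[0,0,0],0.3],[[0,0,22],[0,0,0],0.3],[[0,0,15],[0,0,0],0.3],[[0,0,8],[0,0,0],0.3],[[0,0,4],[0,0,0],0.3],[[0,0,0],[0,0,0],0.3],[[0,0,0],[0,0,0],0.3],[[0,0,0],[0,0,0],0.3],[[0,0,0],[0,0,0],0.3]]'
python3 - <<'E'
from h import *
rel(.5215,.2110,.0115,-9.2)
im=bot.capture('wrist');cv2.imwrite('pics/w41.png',im)
E
```

```text
t: 55.02
tool_pos: [0.5226, 0.2114, 0.0441]
tcp_rot: [[0.159, 0.987, 0.001], [0.987, -0.159, 0.001], [0.001, 0.001, -1.0]]
contact_force: [0.7, 0.8, -1.3]
opening: 0.0358
t 55.02 pos [0.5226 0.2114 0.0441] yaw -9.17 tilt [0.0014 0.0009] open 0.0358 F [ 0.7  0.8 -1.3] q [-0.81  0.5   0.45  1.91 -0.3   0.79 -0.35]
shift [-0.6 -1.  32.6] turn 0.001
```

View pics/w41.png

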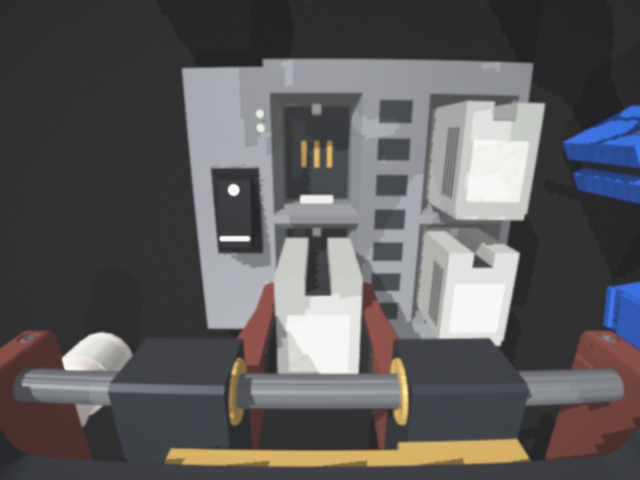

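```bash
python3 -m inch '[[[-0.5,-0.8,3],[0,0,0],0.3],[[0,0,4],[0,0,0],0.3],[[0,0,4],[0,0,0],0.3],[[0,0,4],[0,0,0],0.3],[[0,0,3],[0,0,0],0.3],[[0,0,0],[0,0,0],0.3],[[0,0,0],[0,0,0],0.3]]' 50
python3 -m inch '[[[0,0,3],[0,0,0],0.3],[[0,0,3],[0,0,0],0.3],[[0,0,3],[0,0,0],0.3],[[0,0,3],[0,0,0],0.3],[[0,0,2.5],[0,0,0],0.3],[[0,0,0],[0,0,0],0.3],[[0,0,0],[0,0,0],0.3]]' 50
python3 - <<'E'
from h import *
rel(.5215,.2110,.0115,-9.2)
E
```

```text
t: 55.65
tool_pos: [0.5209, 0.2106, 0.0249]
tcp_rot: [[0.159, 0.987, -0.001], [0.987, -0.159, -0.0], [-0.0, -0.0, -1.0]]
contact_force: [0.2, 0.0, -2.1]
opening: 0.0356
t: 56.23
tool_pos: [0.5208, 0.2107, 0.0112]
tcp_rot: [[0.159, 0.987, -0.001], [0.987, -0.159, 0.0], [0.0, -0.001, -1.0]]
contact_force: [-4.0, 1.2, 9.3]
opening: 0.036
t 56.23 pos [0.5208 0.2107 0.0112] yaw -9.17 tilt [-0.0007  0.0004] open 0.0360 F [-4.   1.2  9.3] q [-0.79  0.55  0.43  1.93 -0.33  0.73 -0.33]
shift [ 0.4  0.7 -0.3] turn 0.0
```

```bash
python3 -m inch '[[[0,0,1.5],[0,0,0],0.3],[[0,0,0],[0,0,0],0.3],[[0,0,0],[0,0,0],0.3]]' 50
python3 -m inch '[[[0,0,-1.5],[0,0,0],0.5],[[0,0,0],[0,0,0],0.6],[[0,0,0],[0,0,0],0.7],[[0,0,0],[0,0,0],0.7],[[0,0,-8],[0,0,0],0.7],[[0,0,-20],[0,0,0],0.7],[[0,0,-30],[0,0,0],0.5],[[0,0,-28],[0,0,0],0.3],[[0,0,-18],[0,0,0],0],[[0,0,-8],[0,0,0],0],[[0,0,0],[0,0,0],0],[[0,0,0],[0,0,0],0]]' 40
python3 - <<'E'
from h import *
import pickle
rel(*loc(CH,(-77,-19)),.12,-9.17)
p=bot.camera_params('wrist');im=bot.capture('wrist');cv2.imwrite('pics/w42.png',im);pickle.dump(p,open('w42.pkl','wb'))
s=bot.capture('scene');cv2.imwrite('pics/s42.png',s);crop(s,360,180,110,100,6,'s42a.png');crop(s,180,220,90,110,5,'s42b.png')
E
```

```text
t: 56.48
tool_pos: [0.5208, 0.2108, 0.0112]
tcp_rot: [[0.16, 0.987, -0.001], [0.987, -0.16, 0.001], [0.001, -0.001, -1.0]]
contact_force: [-8.8, -0.7, 24.6]
opening: 0.0357
t: 57.48
tool_pos: [0.5208, 0.2108, 0.1224]
tcp_rot: [[0.159, 0.987, -0.0], [0.987, -0.159, 0.0], [0.0, -0.0, -1.0]]
contact_force: [0.4, -0.1, -0.1]
opening: 0.0249
t 57.48 pos [0.5208 0.2108 0.1224] yaw -9.15 tilt [-0.0002  0.0002] open 0.0249 F [ 0.4 -0.1 -0.1] q [-0.86  0.4   0.5   1.85 -0.23  0.95 -0.41]
shift [ 17.  -51.2   2.4] turn 0.0
```

View pics/w42.png

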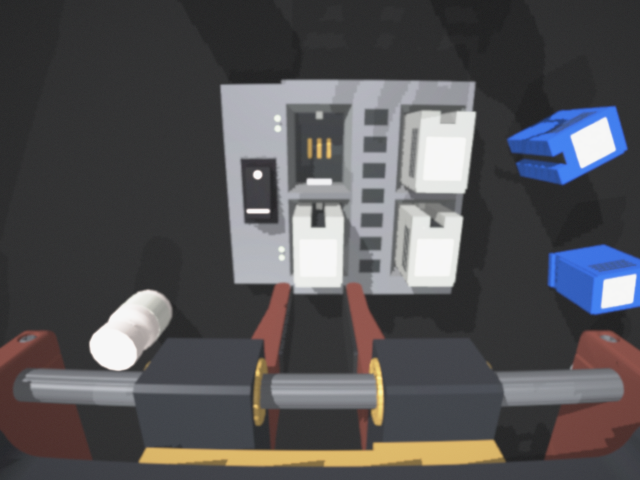

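View pics/s42a.png

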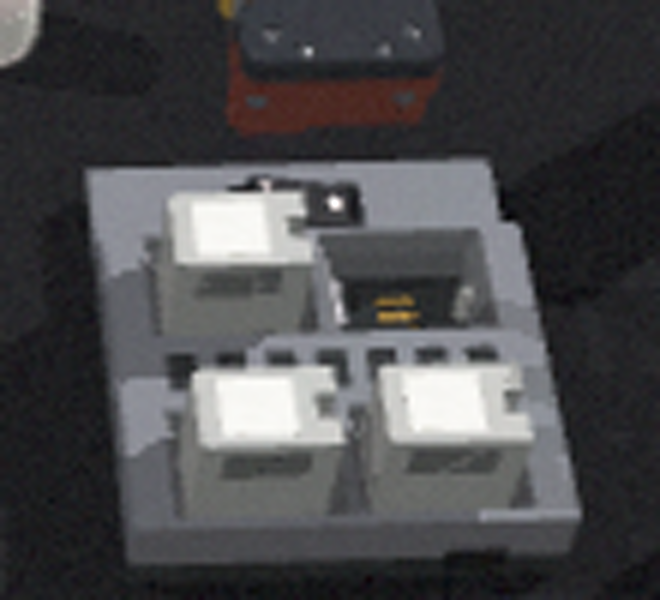

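View pics/s42.png

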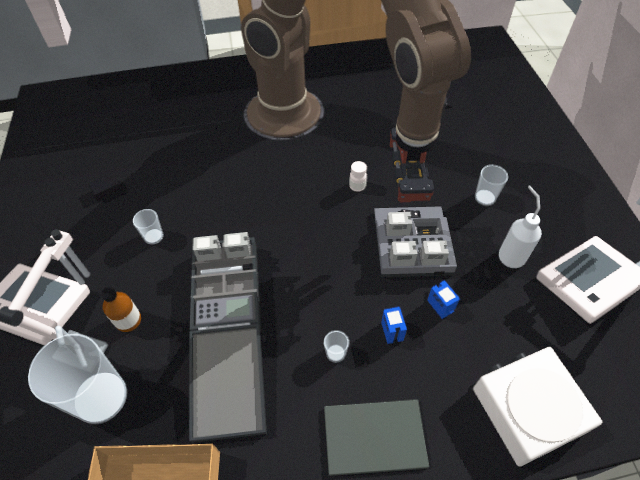

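```bash
python3 - <<'E'
from h import *
im=cv2.imread('pics/s42.png');o=im.copy()
q=np.array([.5575,-.2152,-.062])
big=cv2.resize(im[215:290,180:270],None,fx=8,fy=8,interpolation=cv2.INTER_CUBIC)
for c in [(-45,-35),(-45,35)]:
    pts=[[*loc(q,(c[0]+a*18,c[1]+b*27)),z] for z in(.086,) for a,b in((-1,-1),(1,-1),(1,1),(-1,1))]
    uv=((proj('scene',pts)-[180,215]+.5)*8-.5).astype(np.int32)
    cv2.polylines(big,[uv],True,(0,0,255),1)
cv2.imwrite('pics/chk.png',big)
E
```

```text
(no output)
```

View pics/chk.png

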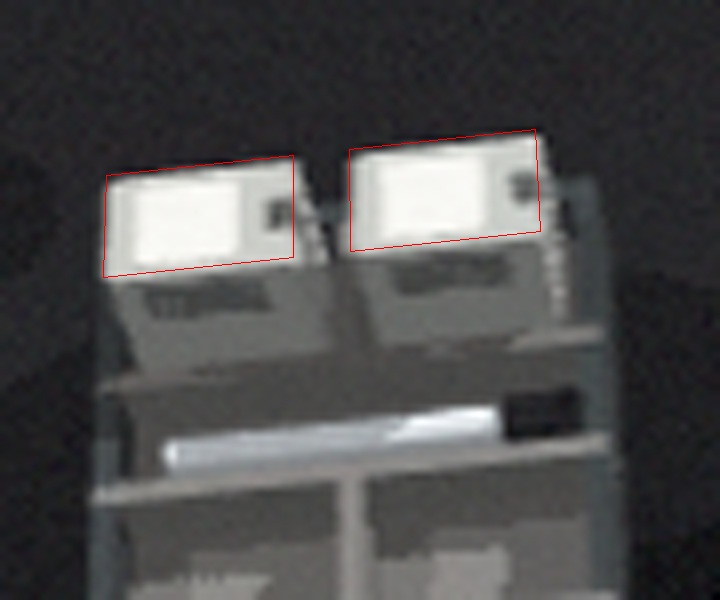

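```bash
python3 - <<'E'
from h import *
rel(.4725,.2354,.01,-9.17)
E
python3 -m inch '[[[3,-8,0],[0,0,0],0],[[5,-14,0],[0,0,0],0],[[5,-14,0],[0,0,0],0],[[3,-10,5],[0,0,0],0],[[1,-4,12],[0,0,0],0],[[0,0,18],[0,0,0],0],[[0,0,20],[0,0,0],0],[[0,0,18],[0,0,0],0],[[0,0,12],[0,0,0],0],[[0,0,8],[0,0,0],0],[[0,0,4],[0,0,0],0],[[0,0,0],[0,0,0],0]]' 40
python3 -m inch '[[[0,0,0],[0,0,0],0],[[0,0,0],[0,0,0],0],[[0,0,0],[0,0,0],0]]'
python3 - <<'E'
from h import *
rel(.4725,.2354,.01,-9.17)
im=bot.capture('wrist');cv2.imwrite('pics/w43.png',im)
E
```

```text
t 57.58 pos [0.5202 0.2105 0.1214] yaw -9.15 tilt [-0.0019 -0.0011] open 0.0167 F [ 0.2  0.2 -0.1] q [-0.86  0.4   0.5   1.85 -0.23  0.95 -0.41]
shift [ 17.2 -50.8 111.4] turn 0.0
t: 58.58
tool_pos: [0.474, 0.2352, 0.025]
tcp_rot: [[0.159, 0.987, -0.001], [0.987, -0.159, -0.001], [-0.001, -0.001, -1.0]]
contact_force: [-0.0, 0.4, 0.6]
opening: 0.0009
t: 58.83
tool_pos: [0.4749, 0.2358, 0.0265]
tcp_rot: [[0.159, 0.987, 0.001], [0.987, -0.159, 0.001], [0.001, 0.001, -1.0]]
contact_force: [-0.3, -0.0, 0.2]
opening: 0.0005
t 58.83 pos [0.4749 0.2358 0.0265] yaw -9.17 tilt [0.0011 0.0009] open 0.0005 F [-0.3 -0.   0.2] q [-0.89  0.48  0.44  2.   -0.3   0.72 -0.43]
shift [-0.8 -2.4 16.5] turn -0.0
```

View pics/w43.png

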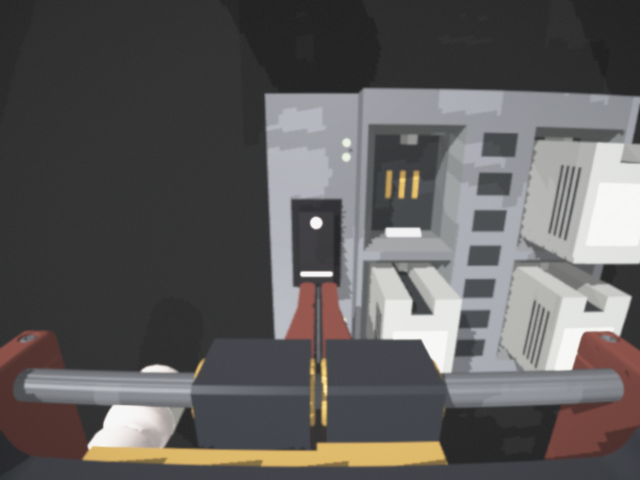

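```bash
python3 -m inch '[[[-1,-2,4],[0,0,0],0],[[0,0,6],[0,0,0],0],[[0,0,6],[0,0,0],0],[[0,0,5],[0,0,0],0],[[0,0,4],[0,0,0],0],[[0,0,2],[0,0,0],0],[[0,0,0],[0,0,0],0],[[0,0,0],[0,0,0],0],[[0,0,0],[0,0,0],0]]' 40 | grep -E "pos|force"
python3 -m inch '[[[0,0,2],[0,0,0],0],[[0,0,1],[0,0,0],0],[[0,0,0],[0,0,0],0],[[0,0,0],[0,0,0],0]]' 40 | grep -E "pos|force"
python3 -m inch '[[[0,0,2],[0,0,0],0],[[0,0,0],[0,0,0],0],[[0,0,0],[0,0,0],0]]' 40 | grep -E "pos|force"
```

```text
tool_pos: [0.4725, 0.235, -0.0012]
contact_force: [0.1, -0.3, -1.2]
tool_pos: [0.4724, 0.2349, -0.0042]
contact_force: [-0.3, -0.1, 0.5]
tool_pos: [0.4723, 0.2347, -0.0063]
contact_force: [-0.5, -0.3, 2.3]
```

```bash
python3 -m inch '[[[0,0,1],[0,0,0],0],[[0,0,0],[0,0,0],0],[[0,0,0],[0,0,0],0]]' 40 | grep -E "pos|force"
python3 -m inch '[[[0,0,1],[0,0,0],0],[[0,0,0],[0,0,0],0],[[0,0,0],[0,0,0],0]]' 40 | grep -E "pos|force"
python3 -m inch '[[[0,0,-5],[0,0,0],0],[[0,0,-15],[0,0,0],0],[[0,0,-28],[0,0,0],0],[[0,0,-30],[0,0,0],0],[[0,0,-25],[0,0,0],0],[[0,0,-10],[0,0,0],0],[[-4,-4,0],[0,0,0],0],[[-10,-10,0],[0,0,0],0],[[-10,-10,0],[0,0,0],0],[[-4,-4,0],[0,0,0],0],[[0,0,0],[0,0,0],0],[[0,0,0],[0,0,0],0]]' 40 | grep -E "pos|force"
python3 - <<'E'
from h import *
import pickle
p=bot.camera_params('wrist');im=bot.capture('wrist');cv2.imwrite('pics/w44.png',im);P['w']=p
print(bot.state()['t'])
for a in (.2,-.2):
    print(a,[ (y,proj('w',[*loc(CH,(-77,y)),.029+y*np.sin(a)/1e3])[0].round(1)) for y in (22,14,-14,-22)])
s=bot.capture('scene');cv2.imwrite('pics/s44.png',s);crop(s,370,190,70,50,7,'s44.png')
E
```

```text
tool_pos: [0.4724, 0.2347, -0.0068]
contact_force: [-1.3, -3.8, 10.0]
tool_pos: [0.4724, 0.2348, -0.0071]
contact_force: [-3.9, -4.1, 18.3]
tool_pos: [0.4399, 0.2118, 0.1041]
contact_force: [-0.6, -0.1, -0.3]
61.7667
0.2 [(22, array([359.4, 153.9])), (14, array([358.8, 164.6])), (-14, array([356.9, 200. ])), (-22, array([356.4, 209.5]))]
-0.2 [(22, array([358.1, 153.3])), (14, array([358. , 164.1])), (-14, array([357.6, 201.2])), (-22, array([357.5, 211.7]))]
```

View pics/w44.png

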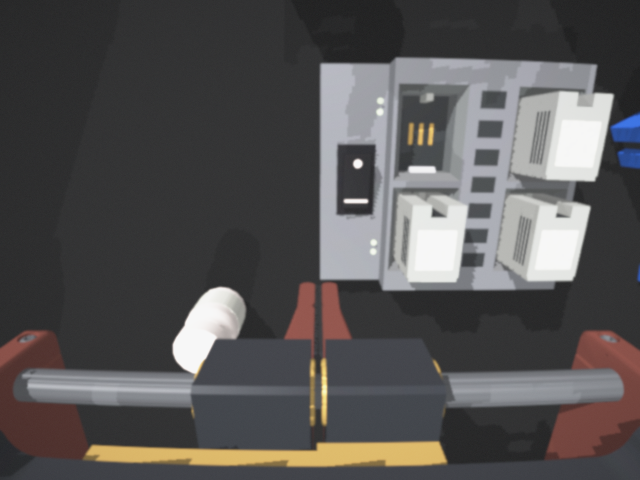

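View pics/s44.png

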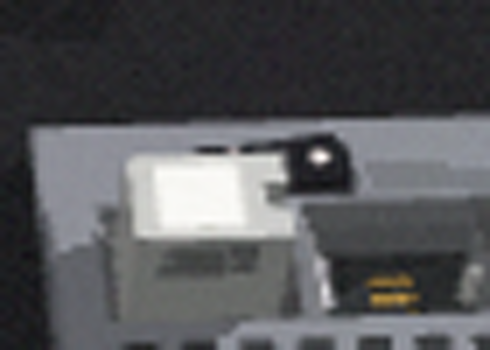

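```bash
python3 - <<'E'
from h import *
a=cv2.imread('pics/scene0.png');b=cv2.imread('pics/s44.png') if False else bot.capture('scene')
cv2.imwrite('pics/s45.png',np.hstack([a[140:370,90:550],b[140:370,90:550]])[:, :].repeat(1,0)); 
cv2.imwrite('pics/s45.png',np.vstack([a[140:370,90:550],b[140:370,90:550]]))
print(bot.state()['joint_vel'].round(3),bot.state()['contact_force'])
E
```

```text
[-0.001 -0.003  0.002 -0.001  0.004  0.004 -0.001] [0.60899923 0.08546169 0.250919  ]
```

View pics/s45.png

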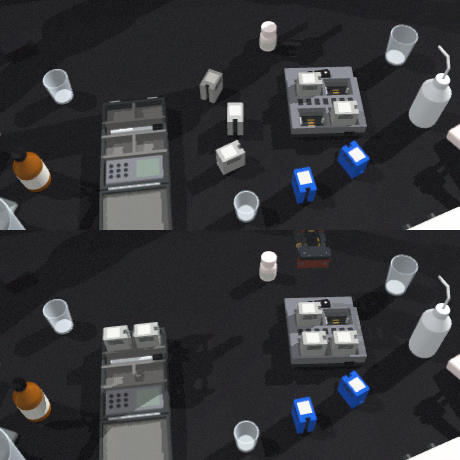

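Before (top) and after (bottom): the bystanders and blue packs have not moved. The two charged packs stand in the case and the three spent packs are in the charger.

```bash
python3 -c "
from cell import bot
print(bot.hand_in())"
```

```text
the job is handed in; nothing more can be done
None
```

The pack swap is done and I handed it in at about 62 s of the 210 s allowed; the hand-in reports no verdict.

**What I did**
1. Switched the charger off while both charged packs were still home. My first press missed because the fingers end about 31 mm short of the reported TCP; I allowed for that from then on.
2. Moved the two charged packs (bays 1 and 4) to case pockets 1 and 2.
3. Pressed the three spent packs home into bays 4, 3 and 1, notch towards the charger's +y. One had been knocked about 5 cm, so I measured it again before gripping it.
4. Switched the charger back on.

**Last checks**
- **Spent packs:** each press stopped hard at 17 to 25 N at the home height. In the pictures they match where the charged packs stood at the start.
- **Charged packs:** in the scene picture their outlines match the predicted seated position in the pockets.
- **Rocker:** the scene camera shows it on, as at the start. The last wrist view could not separate on from off, so this rests on the scene picture and on the press reaching its stop.
- **Surroundings:** glassware, bottles, jar and the blue packs look unmoved in a before/after picture. The arm stood clear of everything with no contact force.

The cameras differed by 2 to 3 mm on positions, within what the fits allow.

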